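# Lock the specimen carrier onto the stage stud

### The job

Unhook the blue specimen carrier from the red hook, lay it on the sloped rest with its eye end down on the ledge and its orange block facing up, and let go of it. Then take it up again another way (its orange block is the grip), pass its oblong eye tilted over the wide head of the brass stud, lay it level on the black stage with the stud in the middle of the eye so that it cannot lift off, and let go. Leave everything else where it stands.

Things in the scene. Friction and masses are not known exactly. Their poses are not given: they have to be found in the camera images.
- carrier_eye (a point): middle of the oblong eye of the specimen carrier, a loose blue metal plate (6 mm thick, 173 long, 0.16 kg), half-way through the plate. x: lengthways from eye to tail; y: across; z: out of the face with the orange block. Eye opening 41 (x) by 60 (y), rims 12 wide: eye end spans x -33..33, y -42..42 mm. Starts hanging on the hook by its tail hole, tail up, block towards the hook's open side.
- carrier_block (a point): centre of the carrier's orange block, 24 (x) x 18 (y) x 30 mm (z, standing on the plate's face); lies at carrier x 66, y 0, and 18 mm above the eye point in z. Carrier axes.
- carrier_hole (a point): middle of the oblong hanging hole, 46 (x) x 20 (y) mm, in the carrier's tail, half-way through the plate, at carrier x 105, y 0 (hole from x 82 to 128). The tail runs from x 33 to its end at x 140 and is 44 mm wide (y -22..22). Carrier axes.
- hook_seat (a point): seat (lowest point, bar centre, 200 mm above the bench) of the fixed red hook, round bar 7 mm thick. It opens along its own -x: the upturned tip is 30 mm in front of the seat and 24 mm above it. Its post stands 45 mm behind the seat (+x), ending 14 mm above it, on a foot 100 mm across. z up.
- hook_tip (a point): upper end (bar centre) of the hook's upturned tip. Axes as hook_seat.
- rest_foot (a point): fixed sloped rest (white base 150 x 100 x 12 mm, green board and ledge): inner corner where board meets ledge, mid-width, 36 mm above the bench. The board, 30 mm wide, 150 long, rises at 50 degrees from level towards the rest's own +x; the ledge, square to it, 90 mm wide, stands out 20 mm from the board's face. x, y level, z up.
- stud_top (a point): centre of the top of the brass stud on the fixed black stage: round head 52 mm across, 5 thick, on a shank 10 across. The head's underside is 20 mm above the stage's top; this point is 25 mm above it, 75 above the bench. The stage top reaches 140 mm to its own +x from the stud, 70 to -x, 85 to each side; z up. The carrier may lie in any direction about the stud.
- puck_a: bystander, loose: black resin-mounted specimen, a cylinder 30 across and 20 mm high; origin at the centre of its underside
- puck_b: bystander, loose: green resin-mounted specimen, a cylinder 30 across and 20 mm high; origin at the centre of its underside
- jar: bystander, loose: amber jar 44 across, 60 mm high; origin at the centre of its underside
- wash: bystander, loose: white wash bottle with red cap, 60 across, 150 mm high; origin at the centre of its underside
- mug: bystander, loose: blue mug 76 across, 90 mm high; origin at the centre of its underside
- mouse: bystander, loose: black computer mouse 105 x 60 x 22 mm; origin at the centre of its underside
- driver: bystander, loose: yellow-handled screwdriver 170 mm long, lying flat; origin at about mid-length
There are look-alikes about, which are no part of the job. Leave any purple look-alike of the part that bears carrier_eye alone.

How it is judged:
By the outcome, as a careful person would: the job done as asked, in the order asked, and still so for the second after the job is handed in, with the robot touching nothing.
It also fails if it takes over 72 s, if anything falls off the work surface, if the arm or the gripper's body presses on something with over 40 N, if the wrist force passes 120 N, or if a joint passes its speed limit or range.

### The arm

A 7-joint arm with a two-finger parallel gripper is mounted at the origin on the work surface. World frame = base frame: x ahead of the robot, y to its left, z up, the work surface at z = 0. Lengths are in mm, angles in rad, forces in N, time in s.
With the tool pointing down it reaches from about 400 to 850 mm from the base axis. Payload 10.4 kg.
Tool frame: the origin (TCP) lies at the very end of the fingers, on their centre line; the grasp point (between the pads) lies 19 mm behind it; z points along the fingers, y is the direction in which the jaws open and shut (so a half turn about z gives the same grasp; the last joint's range is limited). The gripper opens to 87 mm and grips with 3 to 60 N. Pads are 19 mm wide; open, the fingers measure 117 mm over their backs; the gripper's body (75 mm by 190 mm) begins 51 mm behind the grasp point.
Start: joints at [1.21, 0.332, -0.065, 1.46, 0.022, 1.35, -0.088], TCP at [207.156, -589.696, 190.276] pointing down, gripper open.
Joint ranges: [-2.6, 2.6], [-0.5, 2.12], [-1.47, 1.34], [0.16, 2.42], [-1.27, 4.41], [0.06, 2.06], [-2.6, 2.6]. Speed limits (rad/s): [2.22, 2.22, 2.79, 2.79, 3.14, 3.14, 3.14].

### API

Orientations are given as a rotation vector (axis times angle).
In Python, from rig import arm gives the robot as it stands. The module is installed in compiled form; this text tells all that it offers.
- The arm moves only by the tool move_arm, never from a script. Its argument "steps" is a list of rows, each an object with "delta_rot": the turn, a rotation vector about the tool's x, y, z in rad, a list of three; "offset": the shift along the tool's x, y, z in mm, a list of three; "fingers": the finger opening in mm, from 0 to 87. A call has exactly 10 rows; each row is the pose to reach, as a shift and turn from the pose measured when the call began, along the tool's axes at that moment; what a row does not reach only later rows make up. A row lasts 1/12 s, in which the tool goes at most 41.7 mm and 7.16 degrees, less where a joint would pass 70% of its speed; a pose out of reach is approached as far as the arm can. A call with a gripper value outside its range is refused whole. The fingers move at their own pace and stop on an object; "newtons" is the grip in N (left out, the last holds). Time passes only in rows, so rows that repeat a pose let the fingers close, or fill a call up. It gives the time, the measured TCP pose, the force and the opening at its end, in the units of the state.
- arm.read_state(): the state, without advancing time (a new reading comes with each control period).
- arm.get_image(name): name is "side" or "top"; returns the picture (420x560x3 uint8, red, green, blue); there is no depth.
- arm.camera_params(name): a dict with "fx", "fy", "cx", "cy" (pixels), "pose" (4x4, takes a point from camera to world coordinates). Camera axes: x right, y down, z forward; pixel columns grow to the right and rows downward; lengths in mm; the calibration is good to about 2 mm. A picture is of the moment at which its call begins. camera_params takes no time and is no camera call.
- arm.job_done(): hands the job in, once; it reports no verdict.
The state is a dict: "time_s": time; "joint_pos": joint angles; "qd": joint speeds; "tau": joint torques, N m; "tcp_pos": TCP position; "tool_rot": TCP orientation; "force": force on the tool from outside, world axes, zero at the start; "torque": the same for the moment, N m; "gripper_width": opening from 0.0 (shut) to 1.0 (fully open).
Only numpy, scipy, OpenCV 4.12 (cv2) and the standard library are available. Lean on these libraries where they do the work, as an engineer would, in place of code of your own. Each camera call takes 0.05 s, during which the arm holds its last target.

## Working session

There is one attempt and no reset: what is moved stays moved. The work goes in short steps, Python scripts to look and compute and a tool call to move; the robot and the scene stay as the last step left them, time stands still between calls to the robot, and variables do not carry over. Pictures are saved under pics/ and viewed, and the job is handed in when it is done.

Besides the shell and the picture viewer there is one more tool, called after "Request:" in YAML: its name, and indented under it one key for each argument. move_arm: Moves the arm, as the interface text tells. Its arguments: {"type":"object","properties":{"steps":{"type":"array","items":{"type":"object","properties":{"delta_rot":{"type":"array","items":{"type":"number"}},"offset":{"type":"array","items":{"type":"number"}},"fingers":{"type":"number"}}}},"newtons":{"type":"number"}},"required":["steps"]}

```bash
mkdir -p pics
python3 - <<'E'
from rig import arm
import cv2, numpy as np
s=arm.read_state(); print({k:np.round(v,3).tolist() for k,v in s.items()})
for n in("side","top"):
    im=arm.get_image(n); cv2.imwrite(f"pics/{n}0.png",im[:,:,::-1])
    p=arm.camera_params(n); print(n,p["fx"],p["fy"],p["cx"],p["cy"],np.round(p["pose"],3).tolist())
E
```

```text
{'time_s': 0.0, 'joint_pos': [1.21, 0.333, -0.065, 1.461, 0.022, 1.35, -0.089], 'qd': [-0.0, -0.001, -0.0, -0.001, 0.002, 0.0, 0.001], 'tau': [-0.0, -62.326, 0.024, -38.989, -0.061, 0.04, 0.0], 'tcp_pos': [206.967, -589.266, 189.442], 'tool_rot': [-3.095, -0.528, 0.001], 'force': [0.362, 0.566, 0.427], 'torque': [-0.017, -0.029, -0.001], 'gripper_width': 1.001}
side 476.15266817882673 476.15266817882673 272.93284910265413 212.33932400391424 [[0.946, -0.242, 0.217, 297.8], [-0.325, -0.666, 0.672, -651.298], [-0.018, -0.706, -0.708, 923.373], [0.0, 0.0, 0.0, 1.0]]
top 397.81649679187154 397.81649679187154 270.1719195357643 211.66602530299747 [[-0.018, -0.978, 0.208, 360.655], [-1.0, 0.019, -0.001, 84.468], [-0.003, -0.208, -0.978, 1019.625], [0.0, 0.0, 0.0, 1.0]]
```

View pics/side0.png

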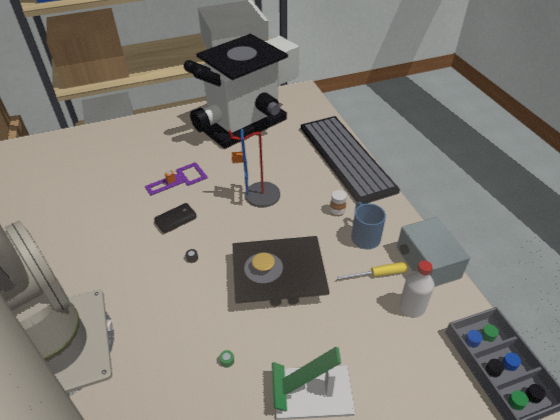

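View pics/top0.png

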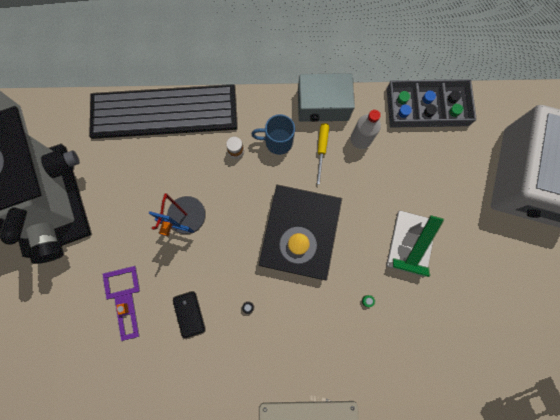

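```bash
cat > h.py <<'E'
from rig import arm
import cv2, numpy as np
from scipy.spatial.transform import Rotation as R
P={n:arm.camera_params(n) for n in("side","top")}
def proj(n,X):
    p=P[n];T=p["pose"];c=(np.atleast_2d(X)-T[:3,3])@T[:3,:3]
    return np.c_[c[:,0]/c[:,2]*p["fx"]+p["cx"],c[:,1]/c[:,2]*p["fy"]+p["cy"]]
def ray(n,uv):
    p=P[n];T=p["pose"];d=np.array([(uv[0]-p["cx"])/p["fx"],(uv[1]-p["cy"])/p["fy"],1.]);d=T[:3,:3]@d
    return T[:3,3],d/np.linalg.norm(d)
def onz(n,uv,z):
    o,d=ray(n,uv);return o+d*(z-o[2])/d[2]
def tri(us,ut):
    A=[];b=[]
    for n,u in(("side",us),("top",ut)):
        o,d=ray(n,u);M=np.eye(3)-np.outer(d,d);A.append(M);b.append(M@o)
    x=np.linalg.lstsq(np.vstack(A),np.hstack(b),rcond=None)[0]
    r=[np.linalg.norm(A[i]@x-b[i]) for i in(0,1)]
    return x,r
def crop(n,im,u0,v0,w,h,s,name):
    c=cv2.resize(im[v0:v0+h,u0:u0+w,::-1],None,fx=s,fy=s,interpolation=cv2.INTER_CUBIC)
    for u in range((u0//10+1)*10,u0+w,10):
        cv2.putText(c,str(u),((u-u0)*s,8),0,.3,(0,255,255),1);cv2.line(c,((u-u0)*s,10),((u-u0)*s,14),(0,255,255),1)
    for v in range((v0//10+1)*10,v0+h,10):
        cv2.putText(c,str(v),(0,(v-v0)*s+3),0,.3,(0,255,255),1);cv2.line(c,(20,(v-v0)*s),(24,(v-v0)*s),(0,255,255),1)
    cv2.imwrite(f"pics/{name}.png",c)
E
python3 - <<'E'
from h import *
a=cv2.imread("pics/side0.png")[:,:,::-1];b=cv2.imread("pics/top0.png")[:,:,::-1]
crop("side",a,210,115,90,95,6,"s_hook0");crop("top",b,140,180,80,70,8,"t_hook0")
crop("side",a,220,220,120,90,6,"s_stage0");crop("top",b,250,175,100,110,5,"t_stage0")
crop("side",a,260,335,100,85,6,"s_rest0");crop("top",b,380,200,70,80,7,"t_rest0")
E
```

```text
(no output)
```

View pics/s_hook0.png

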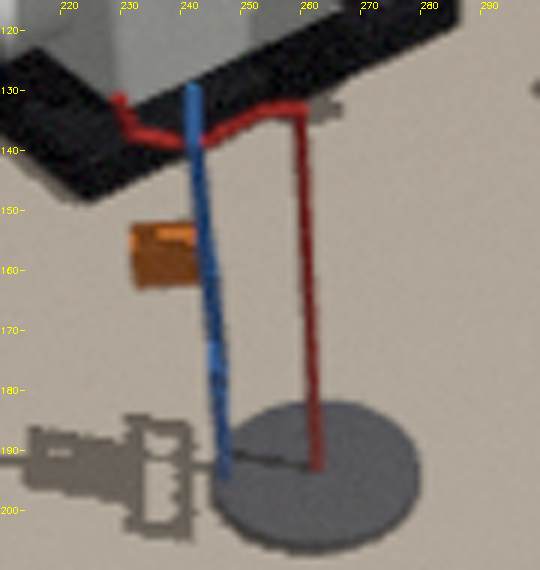

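View pics/t_hook0.png

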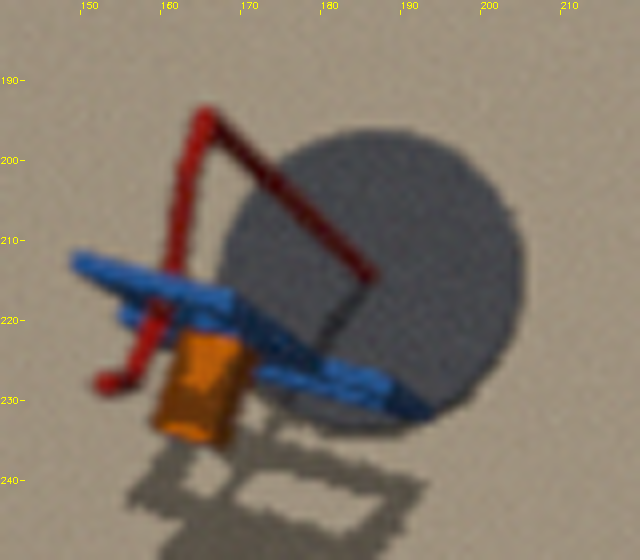

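View pics/s_stage0.png

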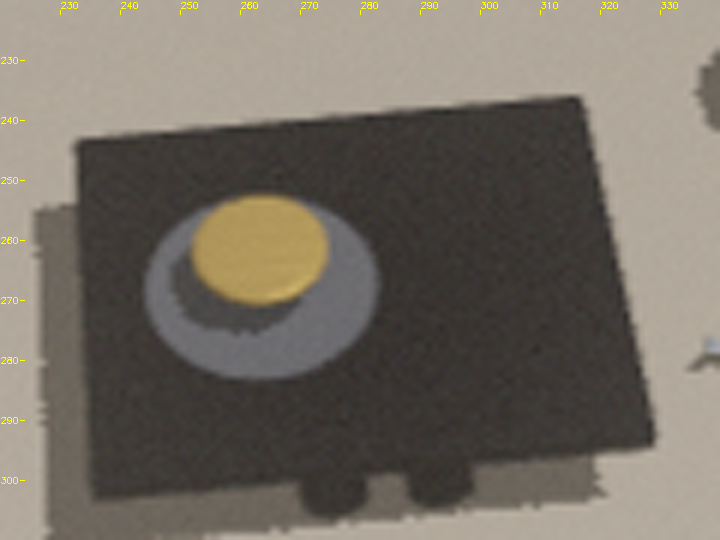

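View pics/t_stage0.png

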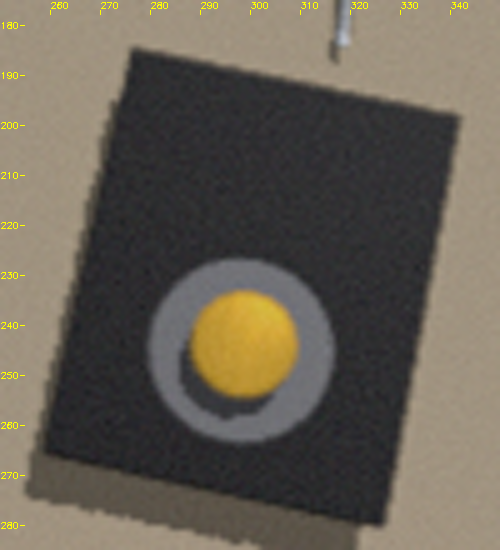

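View pics/s_rest0.png

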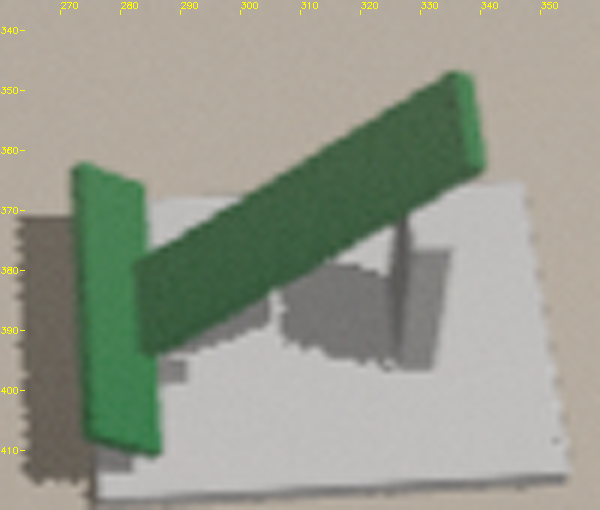

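View pics/t_rest0.png

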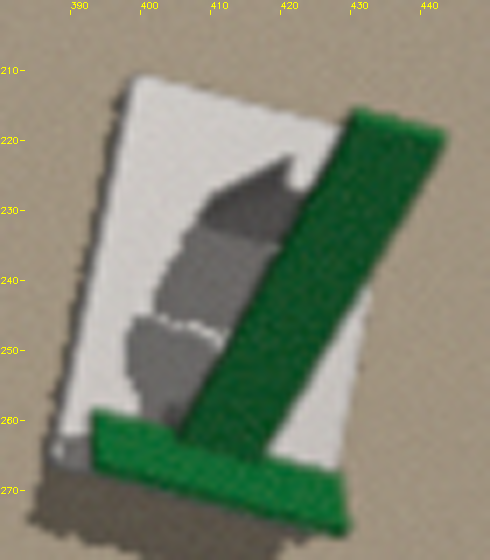

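Run:
```python
from h import *
for nm,a,b in [("tip",(229,131.5),(152.3,228)),("posttop",(260,133),(165.5,194.5)),("footpostbase",(262.5,193),(186,215)),("plate_top_left",(242,130),None),
 ("studtop",(262.5,261),(298,244)),
 ("ledgeL",(272.5,363.5),(392.5,259)),("ledgeR?",(284.5,410),(428.5,272.5)),("innerL/boardbotL",(282,379),(406,263)),("boardbotR",(284,394),(416.5,266)),("boardtopL",(334,347.5),(430.5,216.5)),("boardtopR",(340,362),(443.5,219.5)),("ledgeBackR",(285,409.5),(428,276))]:
    if b: x,r=tri(a,b);print(nm,x.round(1),np.round(r,1))
def cen(n,im,m): 
    c,_=cv2.findContours(m.astype(np.uint8),cv2.RETR_EXTERNAL,cv2.CHAIN_APPROX_NONE);c=max(c,key=cv2.contourArea);return cv2.fitEllipse(c)
for n in("side","top"):
    im=cv2.imread(f"pics/{n}0.png")[:,:,::-1].astype(int)
    r,g,b=im[...,0],im[...,1],im[...,2]
    m=(r>130)&(g>100)&(b<g-45);u0,v0,w,h=(235,245,60,40) if n=="side" else (280,225,40,40)
    mm=np.zeros(m.shape,bool);mm[v0:v0+h,u0:u0+w]=m[v0:v0+h,u0:u0+w]
    e=cen(n,im,mm);print(n,e,onz(n,e[0],75))
# stage corners at z=50
for uv in [(276,184.5),(342,198),(327,280),(258.5,265.5)]: print("stage top",onz("top",uv,50).round(1))
for uv in [(232,243),(315.5,236),(328,294),(235.5,303)]: print("stage side",onz("side",uv,50).round(1))
for uv in [(398.5,211),(387.5,264)]: print("base",onz("top",uv,12).round(1))
```

```text
tip [502.  324.4 220.5] [0.7 0.7]
posttop [575.4 302.3 211.9] [1.8 1.8]
footpostbase [574.3 302.6   5.1] [2.3 2.3]
studtop [484.2  18.   68.6] [1.7 1.7]
ledgeL [ 437.6 -214.1   38.1] [7.4 7.4]
ledgeR? [ 416.7 -304.7   28.2] [5.7 5.7]
innerL/boardbotL [ 436.3 -248.8   34. ] [1.4 1.4]
boardbotR [ 429.7 -276.    28.7] [2.2 2.2]
boardtopL [ 528.4 -274.8  145.6] [0.4 0.4]
boardtopR [ 524.  -303.8  145.5] [2.4 2.4]
ledgeBackR [ 413.1 -303.6   28. ] [10.6 10.6]
side ((262.9806213378906, 261.1478576660156), (16.5396785736084, 20.86363983154297), 87.5140151977539) [485.38796411  12.13714084  75.        ]
top ((298.4443359375, 243.233642578125), (20.054672241210938, 20.183414459228516), 148.30088806152344) [483.47512038  17.47974657  75.        ]
stage top [637.   67.5  50. ]
stage top [598.7 -97.3  50. ]
stage top [396.7 -49.9  50. ]
stage top [434.3 114.2  50. ]
stage side [437.4 111.2  50. ]
stage side [637.3  63.2  50. ]
stage side [ 597.1 -105.2   50. ]
stage side [398.1 -59.1  50. ]
base [ 570.7 -248.6   12. ]
base [ 435.  -209.3   12. ]
```

```bash
cat >> h.py <<'E'
import json,os
def st():
    s=arm.read_state();p=np.array(s["tcp_pos"]);Rm=R.from_rotvec(s["tool_rot"]);
    L=json.load(open("log.json")) if os.path.exists("log.json") else []
    L.append([list(map(float,s["joint_pos"])),list(map(float,p)),list(map(float,s["tool_rot"]))]);json.dump(L,open("log.json","w"))
    print("t",round(s["time_s"],2),"q",np.round(s["joint_pos"],3).tolist(),"p",p.round(1).tolist(),"F",np.round(s["force"],1).tolist(),"w",round(s["gripper_width"],3));print("axes",Rm.as_matrix().round(3).tolist())
    return p,Rm
def frame(z,y):
    z=np.array(z,float);z/=np.linalg.norm(z);y=np.array(y,float);y-=z*(y@z);y/=np.linalg.norm(y)
    return R.from_matrix(np.c_[np.cross(y,z),y,z])
def go(p,Rm,pt,Rt=None):
    Rt=Rt or Rm
    o=Rm.inv().apply(np.array(pt)-p);d=(Rm.inv()*Rt).as_rotvec()
    print("offset",o.round(1).tolist(),"|",np.linalg.norm(o).round(1),"rot",d.round(3).tolist(),"|deg",np.degrees(np.linalg.norm(d)).round(1))
    return o,d
E
python3 - <<'E'
from h import *
p,Rm=st(); go(p,Rm,[420,-120,330])
E
```

```text
t 0.1 q [1.21, 0.333, -0.065, 1.461, 0.022, 1.35, -0.088] p [207.0, -589.3, 189.5] F [-0.1, 0.4, 0.9] w 1.0
axes [[0.943, 0.331, -0.0], [0.331, -0.943, 0.001], [-0.0, -0.001, -1.0]]
offset [356.5, -372.4, -140.0] | 534.2 rot [0.0, 0.0, 0.0] |deg 0.0
```

Request:
move_arm:
  steps:
    - {"offset": [0, 0, -40], "delta_rot": [0, 0, 0], "fingers": 87}
    - {"offset": [0, 0, -80], "delta_rot": [0, 0, 0], "fingers": 87}
    - {"offset": [30, -30, -110], "delta_rot": [0, 0, 0], "fingers": 87}
    - {"offset": [356, -372, -140], "delta_rot": [0, 0, 0], "fingers": 87}
    - {"offset": [356, -372, -140], "delta_rot": [0, 0, 0], "fingers": 87}
    - {"offset": [356, -372, -140], "delta_rot": [0, 0, 0], "fingers": 87}
    - {"offset": [356, -372, -140], "delta_rot": [0, 0, 0], "fingers": 87}
    - {"offset": [356, -372, -140], "delta_rot": [0, 0, 0], "fingers": 87}
    - {"offset": [356, -372, -140], "delta_rot": [0, 0, 0], "fingers": 87}
    - {"offset": [356, -372, -140], "delta_rot": [0, 0, 0], "fingers": 87}

```text
time_s: 0.93
tcp_pos: [341.7, -291.7, 315.5]
tool_rot: [-3.096, -0.528, 0.001]
force: [1.1, -1.5, 0.0]
gripper_width: 1.0
```

Run:
```python
from h import *
p,Rm=st(); go(p,Rm,[420,-120,330])
```

```text
t 0.93 q [0.936, -0.082, -0.306, 1.661, -0.025, 1.56, -0.601] p [341.7, -291.7, 315.5] F [1.1, -1.5, 0.0] w 1.0
axes [[0.944, 0.331, -0.001], [0.331, -0.944, 0.001], [-0.001, -0.001, -1.0]]
offset [130.8, -136.0, -14.4] | 189.2 rot [0.0, 0.0, 0.0] |deg 0.0
```

Request:
move_arm:
  steps:
    - {"offset": [130, -136, -15], "delta_rot": [0.3, 0.2, 0.3], "fingers": 87}
    - {"offset": [130, -136, -15], "delta_rot": [0.3, 0.2, 0.3], "fingers": 87}
    - {"offset": [130, -136, -15], "delta_rot": [0.3, 0.2, 0.3], "fingers": 87}
    - {"offset": [130, -136, -15], "delta_rot": [0.3, 0.2, 0.3], "fingers": 87}
    - {"offset": [130, -136, -15], "delta_rot": [0.3, 0.2, 0.3], "fingers": 87}
    - {"offset": [130, -136, -15], "delta_rot": [0.3, 0.2, 0.3], "fingers": 87}
    - {"offset": [130, -136, -15], "delta_rot": [0.3, 0.2, 0.3], "fingers": 87}
    - {"offset": [130, -136, -15], "delta_rot": [0.3, 0.2, 0.3], "fingers": 87}
    - {"offset": [130, -136, -15], "delta_rot": [0.3, 0.2, 0.3], "fingers": 87}
    - {"offset": [130, -136, -15], "delta_rot": [0.3, 0.2, 0.3], "fingers": 87}

```text
time_s: 1.77
tcp_pos: [419.0, -121.1, 330.5]
tool_rot: [-2.805, -0.046, -0.206]
force: [0.3, 0.0, -1.1]
gripper_width: 0.999
```

```bash
python3 - <<'E'
from h import *
p,Rm=st()
for n in("side","top"):
    im=arm.get_image(n); cv2.imwrite(f"pics/{n}1.png",im[:,:,::-1])
E
cat > fk.py <<'E'
import numpy as np,json
from scipy.spatial.transform import Rotation as R
from scipy.optimize import least_squares
def fk(q,par,sg):
    d1,d3,a3,d5,a5,a6,d7,o=par
    s1,s3,s5,s7=sg
    T=R.from_rotvec([0,0,s1*q[0]]);p=np.array([0,0,d1])
    T=T*R.from_rotvec([0,q[1],0]);p=p+T.apply([0,0,d3]) 
    T=T*R.from_rotvec([0,0,s3*q[2]]);p=p+T.apply([a3,0,0])
    T=T*R.from_rotvec([0,q[3],0]);p=p+T.apply([a5,0,d5])
    T=T*R.from_rotvec([0,0,s5*q[4]])
    T=T*R.from_rotvec([0,q[5],0]);p=p+T.apply([a6,0,d7])
    T=T*R.from_rotvec([0,0,s7*q[6]+o])
    return p,T
E
python3 - <<'E'
from fk import *
import itertools
L=json.load(open("log.json"));
res=[]
for sg in itertools.product([1,-1],repeat=4):
    def f(par):
        out=[]
        for q,p,r in L:
            pp,T=fk(q,par,sg);out+=list((pp-p)/10)+list(5*(T.inv()*R.from_rotvec(r)).as_rotvec())
        out+=list(1e-3*np.array(par)[[2,4,5]])
        return out
    for o in(0,1.57,3.14,-1.57):
        s=least_squares(f,[330,400,0,400,0,0,250,o]);res.append((s.cost,sg,s.x.round(2).tolist()))
res.sort(key=lambda t:t[0])
for r in res[:4]:print(r)
E
```

```text
t 1.77 q [0.891, -0.1, -0.367, 1.695, -0.392, 1.586, -1.009] p [419.0, -121.1, 330.5] F [0.3, 0.0, -1.1] w 0.999
axes [[0.989, 0.056, 0.137], [0.008, -0.946, 0.324], [0.147, -0.32, -0.936]]
(np.float64(19.724378046140057), (-1, -1, -1, -1), [350.51, 563.06, -802.11, 2083.21, 209.05, 788.89, 293.13, 1.57])
(np.float64(19.724378046146242), (-1, -1, -1, -1), [350.51, 563.05, -802.11, 2083.2, 209.05, 788.89, 293.13, 1.57])
(np.float64(19.72437804615332), (-1, -1, -1, -1), [350.51, 563.06, -802.11, 2083.2, 209.05, 788.89, 293.13, 1.57])
(np.float64(19.724378046157636), (-1, -1, -1, -1), [350.51, 563.05, -802.12, 2083.22, 209.05, 788.9, 293.13, 1.57])
```

View pics/top1.png

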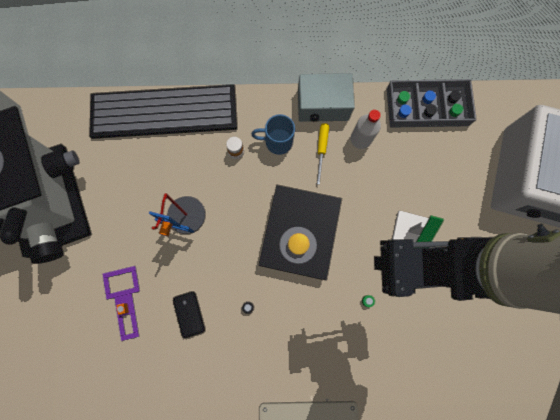

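View pics/side1.png

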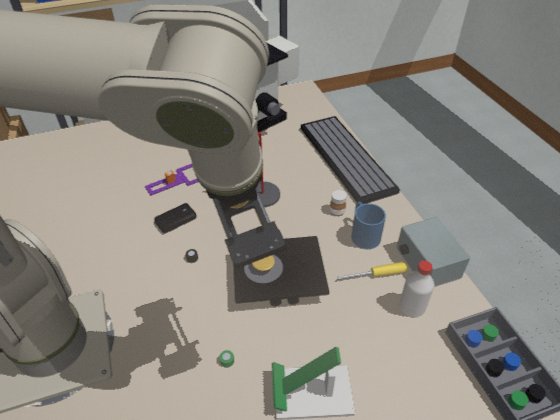

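Run:
```python
from fk import *
import itertools
L=json.load(open("log.json"))
# dedupe
res=[]
for sg in itertools.product([1,-1],repeat=7):
    Ts=[]
    for q,p,r in L[1:]:
        T=R.identity()
        for i in range(7): T=T*R.from_rotvec(np.array([0,0,1] if i%2==0 else [0,1,0])*sg[i]*q[i])
        Ts.append(T.inv()*R.from_rotvec(r))
    m=R.concatenate(Ts).mean(); e=max((m.inv()*t).magnitude() for t in Ts)
    # also base yaw offset allowed? 
    res.append((e,sg,m.as_rotvec().round(3).tolist()))
res.sort(key=lambda t:t[0])
for r in res[:6]:print(r)
for uv in [[0,0,0]]: 
    import h; print(h.proj("top",[[0,0,0],[419,-121,330.5]]),h.proj("side",[[0,0,0],[419,-121,330.5]]))
```

```text
(2.463066158291316e-16, (-1, 1, -1, 1, -1, 1, -1), [-0.0, -0.0, 1.571])
(0.023049613457277105, (-1, -1, -1, -1, 1, 1, 1), [2.19, 2.163, -0.057])
(0.02628102858134117, (-1, 1, -1, 1, -1, -1, 1), [2.218, 2.218, -0.007])
(0.03784247384439964, (-1, -1, -1, -1, 1, -1, -1), [0.046, -0.076, 1.582])
(0.03881135923768773, (-1, -1, -1, 1, -1, -1, 1), [2.138, 2.206, 0.249])
(0.043809711093278456, (-1, -1, -1, 1, -1, 1, -1), [-0.183, -0.06, 1.536])
[[310.73180917 454.70703767]
 [389.78666598 259.56114207]] [[ 52.02971417 346.86346913]
 [245.10553695 233.63913178]]
```

Run:
```python
from h import *
a=cv2.imread("pics/side1.png")[:,:,::-1].copy();b=cv2.imread("pics/top1.png")[:,:,::-1].copy()
s=arm.read_state();p=np.array(s["tcp_pos"]);M=R.from_rotvec(s["tool_rot"]).as_matrix()
for n,im in(("side",a),("top",b)):
    for k in(-43.5,0,43.5):
        for back in(0,19):
            u=proj(n,p+M[:,1]*k-M[:,2]*back)[0]; print(n,k,back,u.round(1))
crop("side",a,200,180,100,90,6,"s_g1");crop("top",b,360,220,80,90,6,"t_g1")
```

```text
side -43.5 0 [236.5 211.8]
side -43.5 19 [235.2 207.2]
side 0 0 [245.2 233.5]
side 0 19 [244.1 229.2]
side 43.5 0 [254.2 256.2]
side 43.5 19 [253.3 252.3]
top -43.5 0 [367.8 260.6]
top -43.5 19 [374.3 261.2]
top 0 0 [389.7 259.5]
top 0 19 [396.5 260. ]
top 43.5 0 [410.6 258.4]
top 43.5 19 [417.9 258.9]
```

View pics/s_g1.png

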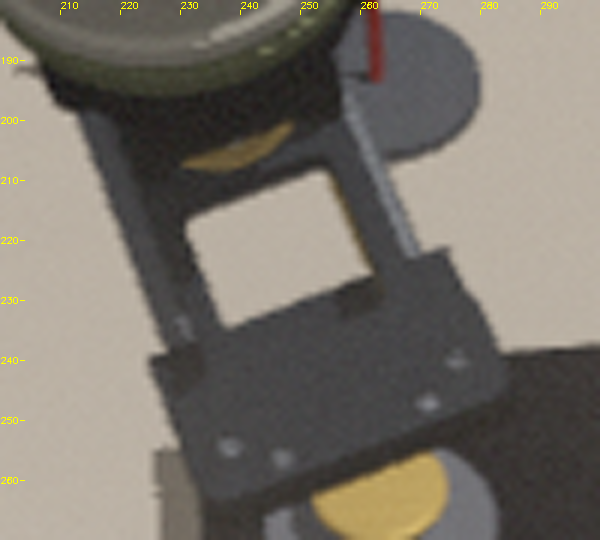

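View pics/t_g1.png

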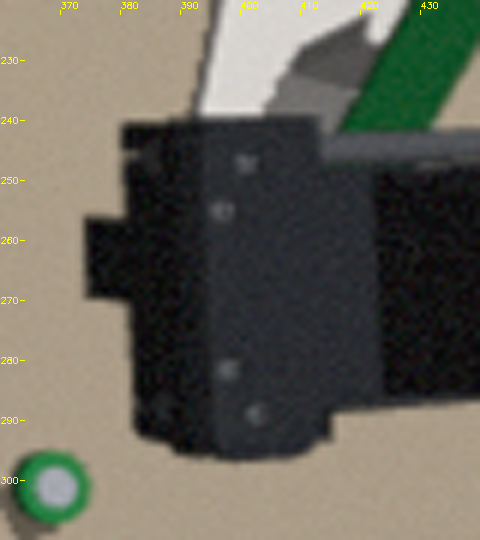

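Run:
```python
from h import *
p,Rm=st(); go(p,Rm,[400,100,350],frame([.7,-.1,-.7],[0.2,-1,0.3]))
```

```text
t 1.87 q [0.891, -0.1, -0.368, 1.695, -0.393, 1.586, -1.009] p [419.1, -120.8, 330.6] F [-0.4, -0.5, -0.3] w 1.001
axes [[0.989, 0.056, 0.137], [0.009, -0.946, 0.324], [0.148, -0.32, -0.936]]
offset [-14.2, -216.1, 50.8] | 222.5 rot [-0.524, 0.563, -0.388] |deg 49.3
```

Request:
move_arm:
  steps:
    - {"offset": [-7, -108, 25], "delta_rot": [-0.26, 0.28, -0.19], "fingers": 87}
    - {"offset": [-7, -108, 25], "delta_rot": [-0.26, 0.28, -0.19], "fingers": 87}
    - {"offset": [-7, -108, 25], "delta_rot": [-0.26, 0.28, -0.19], "fingers": 87}
    - {"offset": [-14, -216, 51], "delta_rot": [-0.52, 0.56, -0.39], "fingers": 87}
    - {"offset": [-14, -216, 51], "delta_rot": [-0.52, 0.56, -0.39], "fingers": 87}
    - {"offset": [-14, -216, 51], "delta_rot": [-0.52, 0.56, -0.39], "fingers": 87}
    - {"offset": [-14, -216, 51], "delta_rot": [-0.52, 0.56, -0.39], "fingers": 87}
    - {"offset": [-14, -216, 51], "delta_rot": [-0.52, 0.56, -0.39], "fingers": 87}
    - {"offset": [-14, -216, 51], "delta_rot": [-0.52, 0.56, -0.39], "fingers": 87}
    - {"offset": [-14, -216, 51], "delta_rot": [-0.52, 0.56, -0.39], "fingers": 87}

```text
time_s: 2.7
tcp_pos: [429.3, 26.6, 315.5]
tool_rot: [-3.067, -0.236, -0.623]
force: [-0.6, 1.1, -0.8]
gripper_width: 1.001
```

```bash
cat > fk2.py <<'E'
import numpy as np,json
from scipy.spatial.transform import Rotation as R
SG=[-1,1,-1,1,-1,1,-1]
def chain(q):
    T=R.identity();out=[T]
    for i in range(7):
        T=T*R.from_rotvec(np.array([0,0,1] if i%2==0 else [0,1,0])*SG[i]*q[i]);out.append(T)
    return out
TOOL=R.from_rotvec([0,0,np.pi/2])
# offsets: after each joint, structured: d1 z; y-offsets; L1 z, a x; etc.
cols=[(0,2),(1,1),(2,2),(3,0),(3,1),(4,0),(4,2),(5,1),(6,0),(6,2)]
def A(q):
    c=chain(q);return np.array([c[k].as_matrix()[:,ax] for k,ax in cols]).T
def fit(lam=1e-3):
    L=json.load(open("log.json"));M=[];b=[]
    for q,p,r in L: M.append(A(q));b.append(p)
    M=np.vstack(M);b=np.hstack(b);n=len(cols)
    x=np.linalg.lstsq(np.vstack([M,lam*np.eye(n)]),np.hstack([b,np.zeros(n)]),rcond=None)[0]
    return x,np.abs(M@x-b).max(),np.linalg.svd(M)[1]
E
python3 - <<'E'
from h import *
st()
from fk2 import *
x,e,s=fit(.05);print(dict(zip(cols,x.round(1))),e,s.round(2))
E
```

```text
t 2.7 q [-0.186, -0.492, -0.017, 2.031, 0.041, 1.206, -1.627] p [429.3, 26.6, 315.5] F [-0.6, 1.1, -0.8] w 1.001
axes [[0.91, 0.148, 0.387], [0.147, -0.989, 0.033], [0.388, 0.027, -0.921]]
{(0, 2): np.float64(136.8), (1, 1): np.float64(2.3), (2, 2): np.float64(386.1), (3, 0): np.float64(0.1), (3, 1): np.float64(-55.3), (4, 0): np.float64(-166.2), (4, 2): np.float64(465.1), (5, 1): np.float64(8.4), (6, 0): np.float64(-6.1), (6, 2): np.float64(370.8)} 4.6816899505554375 [4.43 4.   3.7  0.51 0.42 0.39 0.29 0.19 0.12 0.03]
```

```bash
cat >> fk2.py <<'E'
def fit2(lam=.02,pri=(365,0,395,0,0,0,385,0,0,370)):
    L=json.load(open("log.json"));M=[];b=[]
    for q,p,r in L: M.append(A(q));b.append(p)
    M=np.vstack(M);b=np.hstack(b);n=len(cols);pri=np.array(pri)
    x=np.linalg.lstsq(np.vstack([M,lam*np.eye(n)]),np.hstack([b,lam*pri]),rcond=None)[0]
    return x,np.abs(M@x-b).max()
E
python3 - <<'E'
from fk2 import *
for lam in(.1,.03,.01,.003):
    x,e=fit2(lam);print(dict(zip(cols,x.round(0))),round(e,2))
E
```

```text
{(0, 2): np.float64(283.0), (1, 1): np.float64(-24.0), (2, 2): np.float64(454.0), (3, 0): np.float64(2.0), (3, 1): np.float64(-26.0), (4, 0): np.float64(29.0), (4, 2): np.float64(479.0), (5, 1): np.float64(4.0), (6, 0): np.float64(-11.0), (6, 2): np.float64(388.0)} 2.56
{(0, 2): np.float64(271.0), (1, 1): np.float64(-25.0), (2, 2): np.float64(454.0), (3, 0): np.float64(0.0), (3, 1): np.float64(-21.0), (4, 0): np.float64(17.0), (4, 2): np.float64(489.0), (5, 1): np.float64(0.0), (6, 0): np.float64(-3.0), (6, 2): np.float64(385.0)} 0.4
{(0, 2): np.float64(261.0), (1, 1): np.float64(-23.0), (2, 2): np.float64(450.0), (3, 0): np.float64(0.0), (3, 1): np.float64(-23.0), (4, 0): np.float64(4.0), (4, 2): np.float64(490.0), (5, 1): np.float64(-0.0), (6, 0): np.float64(-0.0), (6, 2): np.float64(384.0)} 0.08
{(0, 2): np.float64(258.0), (1, 1): np.float64(-22.0), (2, 2): np.float64(449.0), (3, 0): np.float64(0.0), (3, 1): np.float64(-23.0), (4, 0): np.float64(0.0), (4, 2): np.float64(490.0), (5, 1): np.float64(-0.0), (6, 0): np.float64(-0.0), (6, 2): np.float64(384.0)} 0.01
```

```bash
cat >> fk2.py <<'E'
X=np.array([257,-22.5,449,0,-22.5,0,490,0,0,384.])
def FK(q): return A(q)@X, chain(q)[-1]*TOOL
LO=np.array([-2.6,-.5,-1.47,.16,-1.27,.06,-2.6]);HI=np.array([2.6,2.12,1.34,2.42,4.41,2.06,2.6])
from scipy.optimize import least_squares
def ik(p,Rt,q0,lam=1e-2,ref=None):
    ref=q0 if ref is None else ref
    f=lambda q:np.r_[(FK(q)[0]-p)/100,(Rt.inv()*FK(q)[1]).as_rotvec()*3,lam*(q-ref)]
    s=least_squares(f,np.clip(q0,LO+1e-3,HI-1e-3),bounds=(LO+.0,HI),max_nfev=60)
    pp,T=FK(s.x);return s.x,np.linalg.norm(pp-p),(Rt.inv()*T).magnitude()
def multi(p,Rt,q0,n=25,seed=0):
    rng=np.random.default_rng(seed);out=[]
    for i in range(n):
        s=q0 if i==0 else rng.uniform(LO,HI)
        q,e,r=ik(p,Rt,s,1e-3,(LO+HI)/2)
        if e<1 and r<.01: out.append(q)
    out.sort(key=lambda q:np.abs(q-q0).max());return out
E
python3 - <<'E'
from h import *
from fk2 import *
s=arm.read_state();q0=np.array(s["joint_pos"]);print(FK(q0)[0],s["tcp_pos"])
h_=np.array([.957,-.289,0])
B=np.array([532,315.5,141])-h_*21
for nm,y in(("jaw vertical",[0,0,1]),("jaw -v",[0,0,-1]),("jaw horiz",[.289,.957,0]),("jaw -h",[-.289,-.957,0])):
    Rt=frame(h_,y);o=multi(B+h_*15,Rt,q0)
    print(nm,len(o));[print("   ",q.round(2)) for q in o[:4]]
u=np.array([.96,-.28,0]);c,sn=np.cos(np.radians(50)),np.sin(np.radians(50))
up=u*c+[0,0,sn];n=-u*sn+[0,0,c];F=np.array([433,-262,36.]);b=F+99*up+21*n
yy=np.cross(n,up)
for nm,y in(("rest jaw along x",up),("-",-up),("rest jaw y",yy),("-",-yy)):
    o=multi(b-n*15,frame(-n,y),q0);print(nm,len(o));[print("   ",q.round(2)) for q in o[:4]]
E
```

```text
[428.8875012   27.22382938 314.75390588] [429.30348987  26.63534584 315.46149366]
jaw vertical 3
    [-2.21  1.17  1.    2.14  0.92  0.82 -2.6 ]
    [-2.21  1.17  1.    2.14  0.92  0.82 -2.6 ]
    [-2.21  1.17  1.    2.14  0.92  0.82 -2.6 ]
jaw -v 13
    [-1.4   0.7   0.09  2.1   1.5   1.53  0.34]
    [-1.4   0.7   0.09  2.1   1.5   1.53  0.34]
    [-1.29  0.7  -0.03  2.1   1.55  1.6   0.35]
    [-1.14  0.7  -0.18  2.09  1.61  1.68  0.36]
jaw horiz 15
    [-1.43  0.7   0.13  2.11  1.49  1.51 -1.23]
    [-1.66  0.75  0.37  2.12  1.39  1.37 -1.23]
    [-1.35  0.7   0.04  2.1   1.52  1.56 -1.23]
    [-1.35  0.7   0.04  2.1   1.52  1.56 -1.23]
jaw -h 12
    [-1.52  0.71  0.22  2.11  1.45  1.46  1.91]
    [-1.49  0.71  0.19  2.11  1.47  1.48  1.91]
    [-1.46  0.71  0.16  2.11  1.48  1.5   1.91]
    [-1.72  0.76  0.43  2.12  1.37  1.33  1.92]
rest jaw along x 0
- 0
rest jaw y 0
- 0
```

```bash
cat > plan.py <<'E'
from h import *
from fk2 import *
def cframe(u,th):
    """carrier frame with horizontal tail dir u and tail-up tilt th(deg): x axis, y, z"""
    u=np.array([u[0],u[1],0.])/np.hypot(u[0],u[1]);t=np.radians(th)
    x=u*np.cos(t)+np.array([0,0,np.sin(t)]);z=-u*np.sin(t)+np.array([0,0,np.cos(t)])
    return R.from_matrix(np.c_[x,np.cross(z,x),z])
def toolpose(E,C,phi,back,flip=1,dx=0):
    """eye point E, carrier rot C, approach angle phi(deg) from tail side; grasp point backed off 'back' along tool from block centre"""
    f=np.radians(phi);tz=C.apply([-np.sin(f),0,-np.cos(f)]);b=E+C.apply([66+dx,0,18])
    return b-tz*back+tz*19, frame(tz,flip*C.as_matrix()[:,1])
def az(d): return np.array([np.cos(np.radians(d)),np.sin(np.radians(d)),0])
E
python3 - <<'E'
from plan import *
q0=np.array(arm.read_state()["joint_pos"])
E0=np.array([532,315.5,75.5]);Ch=R.from_matrix(np.c_[[0,0,1],[.289,.957,0],[-.957,.289,0]])
for phi in(0,25,35,45,55):
  for fl in(1,-1):
    o=multi(*toolpose(E0,Ch,phi,9,fl),q0,12);print("hook",phi,fl,len(o),[q.round(2).tolist() for q in o[:2]])
u=az(-16);C=cframe(u,50);Er=np.array([433,-262,36])+C.apply([33,0,3])
for phi in(10,20,30,40,50,60):
  for fl in(1,-1):
    o=multi(*toolpose(Er,C,phi,9,fl),q0,12);print("rest",phi,fl,len(o),[q.round(2).tolist() for q in o[:2]])
S=np.array([484,15,53])
for psi in(-13,77,-103):
  for th,phi in((35,0),(0,0),(35,20),(0,20),(35,35),(0,35)):
   for fl in(1,-1):
    o=multi(*toolpose(S,cframe(az(psi),th),phi,5,fl),q0,10);print("stage",psi,th,phi,fl,len(o),[q.round(2).tolist() for q in o[:1]])
E
```

```text
hook 0 1 6 [[-1.2, 0.7, -0.12, 2.09, 1.58, 1.65, -1.22], [-1.12, 0.71, -0.21, 2.09, 1.61, 1.7, -1.21]]
hook 0 -1 3 [[-1.5, 0.71, 0.2, 2.11, 1.46, 1.48, 1.91], [-1.0, 0.73, -0.35, 2.08, 1.67, 1.78, 1.95]]
hook 25 1 7 [[-1.28, 0.34, 0.04, 2.12, 1.3, 1.2, -0.83], [-1.25, 0.34, 0.0, 2.12, 1.31, 1.21, -0.84]]
hook 25 -1 3 [[-0.4, 0.54, -0.95, 2.08, 1.57, 1.57, 2.3], [-1.09, 0.35, -0.16, 2.11, 1.34, 1.26, 2.3]]
hook 35 1 7 [[-1.14, 0.24, -0.03, 2.09, 1.16, 1.1, -0.63], [-0.79, 0.27, -0.41, 2.07, 1.23, 1.18, -0.65]]
hook 35 -1 3 [[-0.18, 0.5, -1.12, 2.04, 1.46, 1.45, 2.46], [-0.78, 0.28, -0.43, 2.07, 1.24, 1.19, 2.49]]
hook 45 1 7 [[-0.38, 0.27, -0.77, 1.99, 1.12, 1.15, -0.45], [-0.46, 0.25, -0.68, 2.0, 1.09, 1.12, -0.44]]
hook 45 -1 0 []
hook 55 1 7 [[0.11, 0.45, -1.28, 1.91, 1.12, 1.26, -0.31], [-0.1, 0.3, -0.98, 1.91, 0.97, 1.13, -0.24]]
hook 55 -1 0 []
rest 10 1 6 [[-0.54, -0.5, 0.97, 2.41, 0.7, 0.4, 1.25], [-0.21, -0.31, 0.71, 2.4, 0.09, 0.3, 1.76]]
rest 10 -1 8 [[-0.36, -0.37, 0.84, 2.4, 0.35, 0.32, -1.6], [0.29, -0.2, 0.25, 2.38, -0.45, 0.3, -0.91]]
rest 20 1 6 [[-0.67, -0.43, 1.05, 
[... 2550 characters left out ...]
0 1 6 [[-0.49, 0.32, 0.09, 1.84, 0.46, 1.38, -0.81]]
stage -103 35 0 -1 1 [[-0.16, 0.34, -0.3, 1.82, 0.56, 1.44, 2.25]]
stage -103 0 0 1 6 [[1.01, 0.3, -1.1, 1.96, 0.3, 1.06, -0.45]]
stage -103 0 0 -1 0 []
stage -103 35 20 1 6 [[0.11, 0.18, -0.36, 1.9, 0.32, 1.21, -0.61]]
stage -103 35 20 -1 1 [[0.15, 0.18, -0.41, 1.9, 0.32, 1.21, 2.53]]
stage -103 0 20 1 6 [[1.46, 0.6, -1.42, 1.97, 0.28, 1.03, -0.28]]
stage -103 0 20 -1 7 [[-0.75, 0.3, 1.17, 2.07, -0.69, 1.13, -2.6]]
stage -103 35 35 1 6 [[0.52, 0.13, -0.59, 1.94, 0.08, 1.09, -0.33]]
stage -103 35 35 -1 0 []
stage -103 0 35 1 6 [[1.59, 0.86, -1.46, 1.96, 0.28, 1.05, -0.17]]
stage -103 0 35 -1 8 [[0.02, 0.28, 0.49, 2.03, -0.78, 1.19, -2.44]]
```

Run:
```python
from plan import *
E0=np.array([532,315.5,75.5]);Ch=R.from_matrix(np.c_[[0,0,1],[.289,.957,0],[-.957,.289,0]])
pts={"tailL":[140,-22,0],"tailR":[140,22,0],"eyebotL":[-33,-42,0],"eyebotR":[-33,42,0],"eyetopL":[33,-42,0],"eyetopR":[33,42,0],"blk":[66,0,18],"blkouter":[66,0,33],"blk top-in":[78,0,3]}
for k,v in pts.items():
    X_=E0+Ch.apply(v);print(k,X_.round(0),"side",proj("side",X_)[0].round(1),"top",proj("top",X_)[0].round(1))
print("tip",proj("side",[503.3,324.2,224]),proj("top",[503.3,324.2,224]))
for n in("side","top"):
    im=cv2.imread(f"pics/{n}0.png")[:,:,::-1].astype(int);r,g,b=im[...,0],im[...,1],im[...,2]
    m=(r>110)&(r>g*1.6)&(b<60)&(g>r*.3);u0,v0,w,h=(228,148,25,20) if n=="side" else (155,217,20,22)
    mm=np.zeros(m.shape,bool);mm[v0:v0+h,u0:u0+w]=m[v0:v0+h,u0:u0+w];ys,xs=np.where(mm);print(n,"orange",xs.mean(),ys.mean(),xs.min(),xs.max(),ys.min(),ys.max(),len(xs))
```

```text
tailL [526. 294. 215.] side [241.2 137.9] top [168.1 216.5]
tailR [538. 337. 215.] side [241.4 127.6] top [147.9 210.9]
eyebotL [520. 275.  43.] side [245.3 194.2] top [193.4 232.3]
eyebotR [544. 356.  43.] side [245.4 174.1] top [161.4 223.3]
eyetopL [520. 275. 108.] side [243.8 175.8] top [187.9 227.8]
eyetopR [544. 356. 108.] side [244.  155.8] top [153.8 218.2]
blk [515. 321. 141.] side [236.3 156.1] top [164.6 228. ]
blkouter [500. 325. 141.] side [230.6 156.3] top [162.4 234.4]
blk top-in [529. 316. 153.] side [241.7 152.3] top [165.3 220.6]
tip [[229.15196393 130.34754877]] [[151.96784751 226.74520834]]
side orange 236.66666666666666 155.02564102564102 232 241 152 161 39
top orange 164.36206896551724 226.27586206896552 156 169 221 234 58
```

```bash
cat >> plan.py <<'E'
E0=np.array([532,315.5,75.5]);Ch=R.from_matrix(np.c_[[0,0,1],[.289,.957,0],[-.957,.289,0]])
def sim(q,pt,Rt,n):
    """local IK along interpolation"""
    p,T=FK(q);d=(T.inv()*Rt).as_rotvec();out=[]
    for i in range(1,n+1):
        q,e,r=ik(p+(np.array(pt)-p)*i/n,T*R.from_rotvec(d*i/n),q,.03);out.append((q.round(2).tolist(),round(e,1),round(r,3)))
    return q,out
E
python3 - <<'E'
from plan import *
p,Rm=st();q=np.array(arm.read_state()["joint_pos"])
q,o=sim(q,[400,120,330],Rm*R.from_rotvec([0,0,-1.25]),5);print(o[-1])
pt,Rt=toolpose(E0,Ch,35,9,1);sp=pt-Rt.as_matrix()[:,2]*130;print(pt,sp)
print(FK(q)[1].inv()*Rt and (FK(q)[1].inv()*Rt).as_rotvec())
q,o=sim(q,sp,Rt,12);[print(x) for x in o]
q,o=sim(q,pt,Rt,5);[print(x) for x in o]
go(p,Rm,[400,120,330])
E
```

```text
t 2.7 q [-0.186, -0.492, -0.017, 2.031, 0.041, 1.206, -1.627] p [429.3, 26.6, 315.5] F [-0.6, 1.1, -0.8] w 1.001
axes [[0.91, 0.148, 0.387], [0.147, -0.989, 0.033], [0.388, 0.027, -0.921]]
([-0.3, -0.5, -0.16, 2.0, 0.07, 1.26, -0.64], np.float64(0.0), 0.0)
[522.61032685 318.33554393 135.76423564] [420.66750397 349.12078511 210.32917236]
[-0.31802487 -0.57977314 -1.46556658]
([-0.32, -0.47, -0.24, 2.01, 0.13, 1.25, -0.63], np.float64(0.0), 0.0)
([-0.34, -0.44, -0.31, 2.01, 0.2, 1.24, -0.63], np.float64(0.0), 0.0)
([-0.37, -0.4, -0.39, 2.02, 0.27, 1.23, -0.63], np.float64(0.0), 0.0)
([-0.39, -0.35, -0.46, 2.02, 0.35, 1.22, -0.64], np.float64(0.0), 0.0)
([-0.41, -0.3, -0.53, 2.02, 0.43, 1.23, -0.64], np.float64(0.0), 0.0)
([-0.43, -0.25, -0.59, 2.02, 0.52, 1.24, -0.65], np.float64(0.0), 0.0)
([-0.46, -0.18, -0.65, 2.02, 0.62, 1.26, -0.66], np.float64(0.0), 0.0)
([-0.49, -0.11, -0.7, 2.02, 0.71, 1.28, -0.67], np.float64(0.0), 0.0)
([-0.53, -0.04, -0.74, 2.02, 0.81, 1.32, -0.66], np.float64(0.0), 0.0)
([-0.57, 0.04, -0.77, 2.02, 0.91, 1.35, -0.65], np.float64(0.0), 0.0)
([-0.61, 0.11, -0.78, 2.02, 1.0, 1.39, -0.63], np.float64(0.0), 0.0)
([-0.66, 0.18, -0.79, 2.02, 1.08, 1.43, -0.6], np.float64(0.0), 0.0)
([-0.64, 0.2, -0.77, 2.03, 1.12, 1.39, -0.61], np.float64(0.0), 0.0)
([-0.62, 0.23, -0.74, 2.04, 1.16, 1.35, -0.62], np.float64(0.0), 0.0)
([-0.6, 0.26, -0.72, 2.05, 1.2, 1.31, -0.64], np.float64(0.0), 0.0)
([-0.58, 0.29, -0.69, 2.06, 1.25, 1.28, -0.65], np.float64(0.0), 0.0)
([-0.56, 0.32, -0.67, 2.06, 1.29, 1.25, -0.66], np.float64(0.0), 0.0)
offset [-7.3, -96.2, -21.7] | 98.9 rot [0.0, 0.0, 0.0] |deg 0.0
```

Request:
move_arm:
  steps:
    - {"offset": [-7, -96, -22], "delta_rot": [0, 0, -1.25], "fingers": 87}
    - {"offset": [-7, -96, -22], "delta_rot": [0, 0, -1.25], "fingers": 87}
    - {"offset": [-7, -96, -22], "delta_rot": [0, 0, -1.25], "fingers": 87}
    - {"offset": [-7, -96, -22], "delta_rot": [0, 0, -1.25], "fingers": 87}
    - {"offset": [-7, -96, -22], "delta_rot": [0, 0, -1.25], "fingers": 87}
    - {"offset": [-7, -96, -22], "delta_rot": [0, 0, -1.25], "fingers": 87}
    - {"offset": [-7, -96, -22], "delta_rot": [0, 0, -1.25], "fingers": 87}
    - {"offset": [-7, -96, -22], "delta_rot": [0, 0, -1.25], "fingers": 87}
    - {"offset": [-7, -96, -22], "delta_rot": [0, 0, -1.25], "fingers": 87}
    - {"offset": [-7, -96, -22], "delta_rot": [0, 0, -1.25], "fingers": 87}

```text
time_s: 3.53
tcp_pos: [400.4, 119.5, 330.5]
tool_rot: [2.188, 1.86, 0.472]
force: [-0.5, -0.6, 0.0]
gripper_width: 0.999
```

Run:
```python
from plan import *
p,Rm=st()
pt,Rt=toolpose(E0,Ch,35,9,1);sp=pt-Rt.as_matrix()[:,2]*130
go(p,Rm,sp,Rt)
```

```text
t 3.53 q [-0.326, -0.5, -0.15, 2.003, 0.08, 1.263, -0.642] p [400.4, 119.5, 330.5] F [-0.5, -0.6, 0.0] w 0.999
axes [[0.142, 0.911, 0.387], [0.985, -0.167, 0.032], [0.094, 0.377, -0.921]]
offset [217.9, -65.3, 125.9] | 260.0 rot [-0.316, -0.58, -1.46] |deg 91.8
```

Request:
move_arm:
  steps:
    - {"offset": [16, -5, 9], "delta_rot": [-0.024, -0.044, -0.112], "fingers": 87}
    - {"offset": [32, -10, 18], "delta_rot": [-0.048, -0.088, -0.224], "fingers": 87}
    - {"offset": [48, -15, 27], "delta_rot": [-0.072, -0.132, -0.336], "fingers": 87}
    - {"offset": [66, -20, 38], "delta_rot": [-0.096, -0.176, -0.448], "fingers": 87}
    - {"offset": [84, -25, 48], "delta_rot": [-0.12, -0.22, -0.56], "fingers": 87}
    - {"offset": [100, -30, 58], "delta_rot": [-0.144, -0.264, -0.672], "fingers": 87}
    - {"offset": [116, -35, 67], "delta_rot": [-0.168, -0.308, -0.784], "fingers": 87}
    - {"offset": [132, -40, 76], "delta_rot": [-0.192, -0.352, -0.896], "fingers": 87}
    - {"offset": [148, -44, 85], "delta_rot": [-0.216, -0.396, -1.0], "fingers": 87}
    - {"offset": [164, -49, 94], "delta_rot": [-0.24, -0.44, -1.11], "fingers": 87}

```text
time_s: 4.37
tcp_pos: [415.7, 293.5, 240.8]
tool_rot: [0.76, 2.201, -0.028]
force: [0.9, -0.0, -0.3]
gripper_width: 1.0
```

Run:
```python
from plan import *
p,Rm=st()
pt,Rt=toolpose(E0,Ch,35,9,1);sp=pt-Rt.as_matrix()[:,2]*130
go(p,Rm,sp,Rt)
```

```text
t 4.37 q [-0.522, -0.035, -0.753, 2.023, 0.82, 1.319, -0.656] p [415.7, 293.5, 240.8] F [0.9, -0.0, -0.3] w 1.0
axes [[-0.508, 0.529, 0.68], [0.512, 0.82, -0.256], [-0.693, 0.218, -0.687]]
offset [47.1, 41.6, 10.1] | 63.6 rot [-0.074, -0.138, -0.346] |deg 21.8
```

Request:
move_arm:
  steps:
    - {"offset": [12, 10, 3], "delta_rot": [-0.02, -0.035, -0.09], "fingers": 87}
    - {"offset": [24, 20, 5], "delta_rot": [-0.037, -0.07, -0.173], "fingers": 87}
    - {"offset": [36, 31, 8], "delta_rot": [-0.056, -0.104, -0.26], "fingers": 87}
    - {"offset": [47, 42, 10], "delta_rot": [-0.074, -0.138, -0.346], "fingers": 87}
    - {"offset": [47, 42, 10], "delta_rot": [-0.074, -0.138, -0.346], "fingers": 87}
    - {"offset": [47, 42, 10], "delta_rot": [-0.074, -0.138, -0.346], "fingers": 87}
    - {"offset": [47, 42, 10], "delta_rot": [-0.074, -0.138, -0.346], "fingers": 87}
    - {"offset": [47, 42, 10], "delta_rot": [-0.074, -0.138, -0.346], "fingers": 87}
    - {"offset": [47, 42, 10], "delta_rot": [-0.074, -0.138, -0.346], "fingers": 87}
    - {"offset": [47, 42, 10], "delta_rot": [-0.074, -0.138, -0.346], "fingers": 87}

```text
time_s: 5.2
tcp_pos: [421.3, 349.0, 211.5]
tool_rot: [0.323, 2.162, -0.165]
force: [-0.3, -0.5, -0.0]
gripper_width: 0.996
```

Run:
```python
from plan import *
p,Rm=st()
pt,Rt=toolpose(E0,Ch,35,9,1)
go(p,Rm,pt,Rt)
M=Rm.as_matrix()
for n in("side","top"):
    im=arm.get_image(n); cv2.imwrite(f"pics/{n}2.png",im[:,:,::-1])
    c=proj(n,p)[0].astype(int);crop(n,im,c[0]-60,c[1]-55,120,95,6,n+"2c")
    for k in(-43.5,43.5,-58,58): print(n,k,proj(n,p+M[:,1]*k)[0].round(1))
```

```text
t 5.2 q [-0.633, 0.184, -0.817, 2.021, 1.089, 1.432, -0.607] p [421.3, 349.0, 211.5] F [-0.3, -0.5, -0.0] w 0.996
axes [[-0.548, 0.291, 0.785], [0.169, 0.957, -0.237], [-0.82, 0.002, -0.573]]
offset [1.4, -0.0, 130.2] | 130.2 rot [-0.0, 0.001, -0.003] |deg 0.2
side -43.5 [194.3 146.2]
side 43.5 [197.  125.7]
side -58 [193.8 149.9]
side 58 [197.4 122.5]
top -43.5 [160.1 274.1]
top 43.5 [119.5 262.2]
top -58 [166.9 276. ]
top 58 [112.7 260.2]
```

View pics/side2c.png

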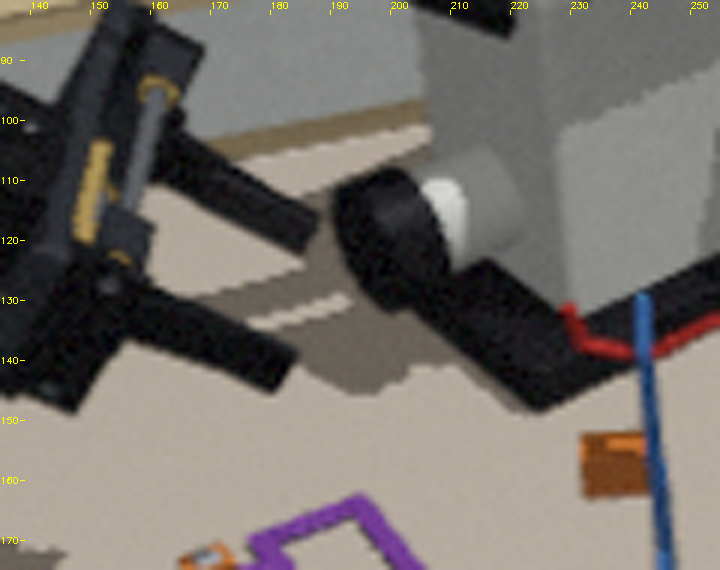

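View pics/top2c.png

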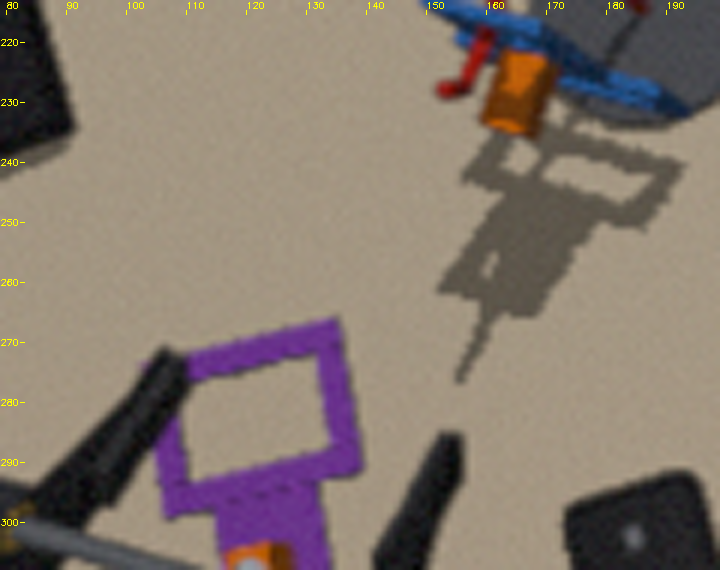

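Run:
```python
from plan import *
s=arm.read_state();p=np.array(s["tcp_pos"]);Rm=R.from_rotvec(s["tool_rot"])
for a,b in(((181,141),(154.5,285.5)),((186,118),(108,271.5))):
    x,r=tri(a,b);print(x.round(1),np.round(r,1),"tool frame",Rm.inv().apply(x-p).round(1))
```

```text
[382.6 312.2 231.2] [2.9 2.9] tool frame [ -1.5 -46.5 -32.9]
[412.7 404.5 231.8] [1.6 1.6] tool frame [ -3.   50.5 -31.5]
```

Run:
```python
from plan import *
s=arm.read_state();p=np.array(s["tcp_pos"]);Rm=R.from_rotvec(s["tool_rot"]);M=Rm.as_matrix()
for k in(0,19,32,50,70,102,130):
    print(k,[ (n,y,proj(n,p+M[:,1]*y-M[:,2]*k)[0].round(0).tolist()) for n in("side","top") for y in(-50,50)])
```

```text
0 [('side', -50, [194.0, 148.0]), ('side', 50, [197.0, 124.0]), ('top', -50, [163.0, 275.0]), ('top', 50, [116.0, 261.0])]
19 [('side', -50, [187.0, 145.0]), ('side', 50, [190.0, 121.0]), ('top', -50, [159.0, 282.0]), ('top', 50, [112.0, 269.0])]
32 [('side', -50, [182.0, 142.0]), ('side', 50, [186.0, 119.0]), ('top', -50, [156.0, 288.0]), ('top', 50, [108.0, 274.0])]
50 [('side', -50, [175.0, 139.0]), ('side', 50, [180.0, 116.0]), ('top', -50, [152.0, 295.0]), ('top', 50, [103.0, 281.0])]
70 [('side', -50, [168.0, 135.0]), ('side', 50, [172.0, 112.0]), ('top', -50, [148.0, 304.0]), ('top', 50, [98.0, 289.0])]
102 [('side', -50, [155.0, 129.0]), ('side', 50, [161.0, 106.0]), ('top', -50, [140.0, 318.0]), ('top', 50, [88.0, 303.0])]
130 [('side', -50, [144.0, 124.0]), ('side', 50, [150.0, 101.0]), ('top', -50, [132.0, 331.0]), ('top', 50, [80.0, 315.0])]
```

View pics/side2.png

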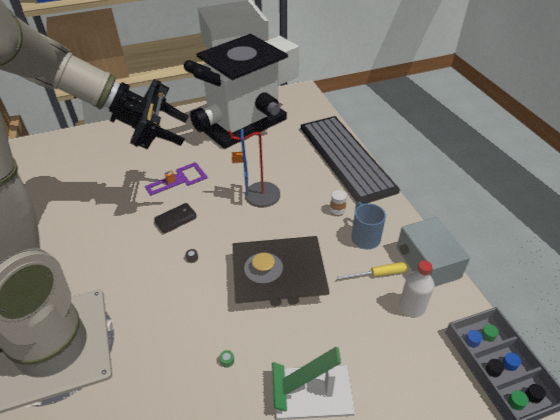

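View pics/top2.png

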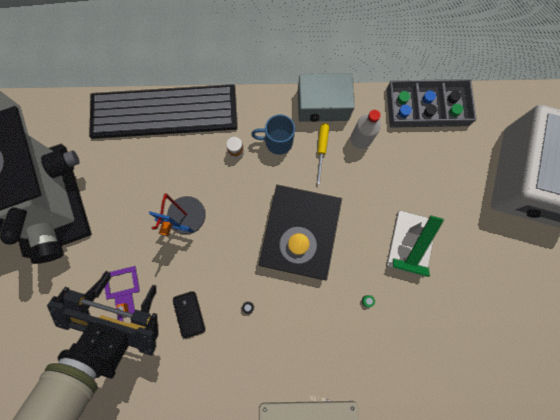

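```bash
sed -i 's/return b-tz\*back+tz\*19/return b-tz*back+tz*50/' plan.py
python3 - <<'E'
from plan import *
p,Rm=st();q=np.array(arm.read_state()["joint_pos"])
pt,Rt=toolpose(E0,Ch,35,12,1);print(pt)
o,d=go(p,Rm,pt,Rt)
q,o=sim(q,pt,Rt,6);print(o[-1])
u=az(-16)
# unhook: up 31, out 70, then lift, traverse, to rest
qs=q
for E,C,n in((E0+[0,0,31],Ch,2),(E0+[0,0,31]+Ch.apply([0,0,75]),Ch,3),(np.array([430,250,250]),Ch,4),(np.array([420,0,250]),cframe(u,70),8),(np.array([400,-250,200]),cframe(u,50),8),(np.array([433,-262,36])+cframe(u,50).apply([33,0,3]),cframe(u,50),6)):
    q,o=sim(q,*toolpose(E,C,35,12,1),n);print(o[-1],max(x[1] for x in o))
for phi in(0,10,20):
    o=multi(*toolpose(np.array([433,-262,36])+cframe(u,50).apply([33,0,3]),cframe(u,50),phi,5,-1),q,8);print(phi,[x.round(2).tolist() for x in o[:2]])
E
```

```text
t 5.3 q [-0.634, 0.184, -0.817, 2.021, 1.089, 1.432, -0.607] p [421.1, 349.2, 211.2] F [-1.0, 0.3, -0.4] w 1.001
axes [[-0.548, 0.29, 0.785], [0.168, 0.957, -0.237], [-0.819, 0.002, -0.573]]
[544.56724255 311.7048766  119.70409542]
offset [1.0, -0.2, 158.2] | 158.2 rot [0.0, 0.001, -0.002] |deg 0.1
([-0.52, 0.36, -0.66, 2.05, 1.35, 1.23, -0.68], np.float64(0.0), 0.0)
([-0.5, 0.3, -0.68, 2.03, 1.3, 1.22, -0.61], np.float64(0.0), 0.0) 0.0
([-0.6, 0.29, -0.75, 2.06, 1.22, 1.33, -0.68], np.float64(0.0), 0.0) 0.0
([-0.52, -0.21, -0.68, 2.13, 0.89, 1.24, -0.25], np.float64(0.0), 0.0) 0.0
([-0.14, -0.5, -0.18, 2.15, 0.29, 1.03, 0.88], np.float64(14.3), 0.052) 14.5
([-0.1, -0.22, 0.51, 1.96, 0.08, 1.11, 1.69], np.float64(0.0), 0.0) 0.0
([-0.08, 0.08, 0.58, 2.03, -0.14, 0.79, 1.87], np.float64(0.0), 0.0) 0.0
0 [[1.54, -0.02, -0.93, 2.42, 4.32, 0.29, 0.61], [1.54, -0.02, -0.93, 2.42, 4.32, 0.29, 0.61]]
10 [[1.39, -0.03, -0.82, 2.31, -0.88, 0.27, -0.5], [1.06, -0.04, -0.5, 2.32, -0.85, 0.26, -0.54]]
20 [[0.99, 0.0, -0.48, 2.2, -0.27, 0.45, -1.12], [0.28, -0.04, 0.22, 2.23, -0.25, 0.45, -1.14]]
```

Request:
move_arm:
  steps:
    - {"offset": [0, 0, 25], "delta_rot": [0, 0, 0], "fingers": 70}
    - {"offset": [0, 0, 50], "delta_rot": [0, 0, 0], "fingers": 70}
    - {"offset": [0, 0, 75], "delta_rot": [0, 0, 0], "fingers": 70}
    - {"offset": [1, 0, 95], "delta_rot": [0, 0, 0], "fingers": 70}
    - {"offset": [1, 0, 110], "delta_rot": [0, 0, 0], "fingers": 70}
    - {"offset": [1, 0, 120], "delta_rot": [0, 0, 0], "fingers": 70}
    - {"offset": [1, 0, 128], "delta_rot": [0, 0, 0], "fingers": 70}
    - {"offset": [1, 0, 134], "delta_rot": [0, 0, 0], "fingers": 70}
    - {"offset": [1, 0, 138], "delta_rot": [0, 0, 0], "fingers": 70}
    - {"offset": [1, 0, 138], "delta_rot": [0, 0, 0], "fingers": 70}

```text
time_s: 6.13
tcp_pos: [529.0, 316.5, 131.2]
tool_rot: [0.322, 2.162, -0.165]
force: [0.3, -0.2, 0.0]
gripper_width: 0.804
```

Run:
```python
from plan import *
p,Rm=st()
pt,Rt=toolpose(E0,Ch,35,12,1);go(p,Rm,pt,Rt);M=Rm.as_matrix()
for n in("side","top"):
    im=arm.get_image(n); cv2.imwrite(f"pics/{n}3.png",im[:,:,::-1])
    c=proj(n,p)[0].astype(int);crop(n,im,c[0]-50,c[1]-45,100,80,7,n+"3c")
    for k in(-35,35): print(n,k,proj(n,p+M[:,1]*k-31*M[:,2])[0].round(1))
```

```text
t 6.13 q [-0.536, 0.335, -0.685, 2.055, 1.315, 1.249, -0.673] p [529.0, 316.5, 131.2] F [0.3, -0.2, 0.0] w 0.804
axes [[-0.548, 0.29, 0.784], [0.168, 0.957, -0.237], [-0.819, 0.002, -0.573]]
offset [0.1, -0.1, 19.9] | 19.9 rot [-0.0, 0.001, -0.002] |deg 0.1
side -35 [231.8 162.5]
side 35 [232.4 145.9]
top -35 [177.1 236.2]
top 35 [147.2 227.7]
```

View pics/side3c.png

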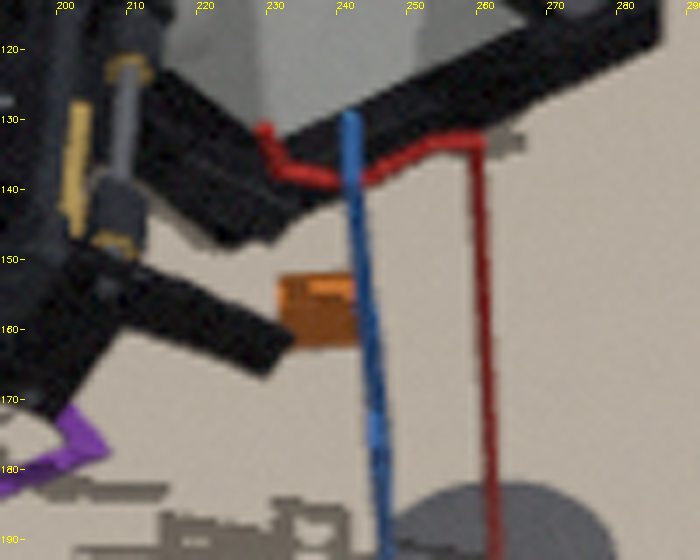

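View pics/top3c.png

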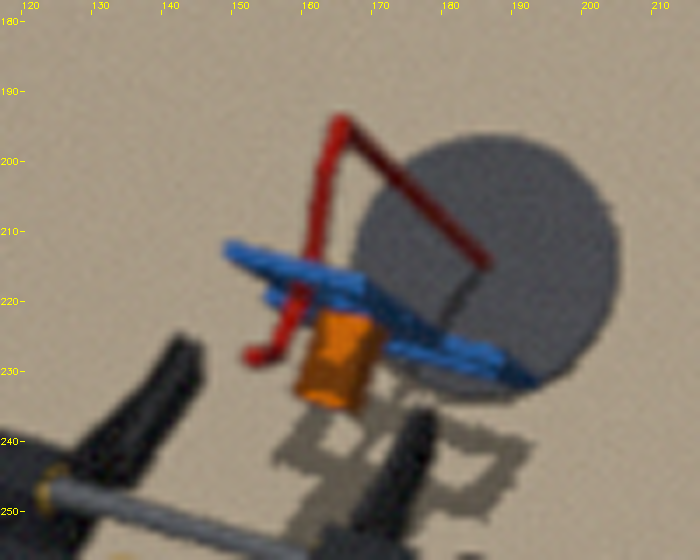

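Request:
move_arm:
  newtons: 25
  steps:
    - {"offset": [-1, -1, 5], "delta_rot": [0, 0, 0], "fingers": 70}
    - {"offset": [-2, -2, 10], "delta_rot": [0, 0, 0], "fingers": 70}
    - {"offset": [-2, -2, 15], "delta_rot": [0, 0, 0], "fingers": 60}
    - {"offset": [-2, -2, 19], "delta_rot": [0, 0, 0], "fingers": 50}
    - {"offset": [-2, -2, 19], "delta_rot": [0, 0, 0], "fingers": 35}
    - {"offset": [-2, -2, 19], "delta_rot": [0, 0, 0], "fingers": 28}
    - {"offset": [-2, -2, 19], "delta_rot": [0, 0, 0], "fingers": 22}
    - {"offset": [-2, -2, 19], "delta_rot": [0, 0, 0], "fingers": 15}
    - {"offset": [-2, -2, 19], "delta_rot": [0, 0, 0], "fingers": 10}
    - {"offset": [-2, -2, 19], "delta_rot": [0, 0, 0], "fingers": 10}

```text
time_s: 7.07
tcp_pos: [543.9, 310.6, 122.4]
tool_rot: [0.321, 2.162, -0.164]
force: [-1.0, 0.7, -0.3]
gripper_width: 0.287
```

Run:
```python
from plan import *
p,Rm=st()
for n in("side","top"):
    im=arm.get_image(n); cv2.imwrite(f"pics/{n}4.png",im[:,:,::-1])
    c=proj(n,p)[0].astype(int);crop(n,im,c[0]-50,c[1]-45,100,80,7,n+"4c")
```

```text
t 7.07 q [-0.52, 0.352, -0.666, 2.056, 1.347, 1.223, -0.679] p [543.9, 310.6, 122.4] F [-1.0, 0.7, -0.3] w 0.287
axes [[-0.548, 0.289, 0.785], [0.168, 0.957, -0.236], [-0.819, 0.002, -0.573]]
```

View pics/side4c.png

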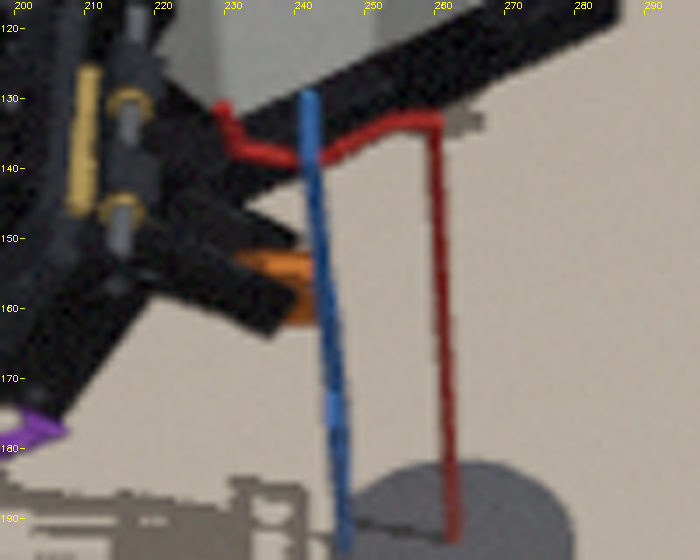

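View pics/top4c.png

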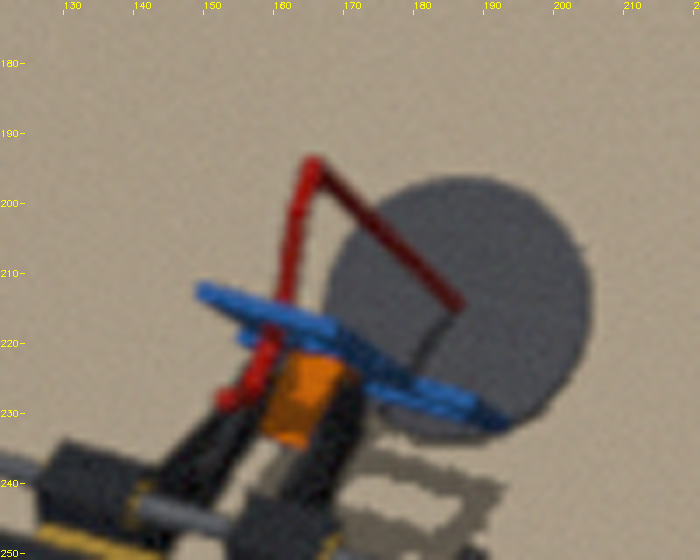

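Request:
move_arm:
  newtons: 30
  steps:
    - {"offset": [0, 0, 0], "delta_rot": [0, 0, 0], "fingers": 8}
    - {"offset": [0, 0, 0], "delta_rot": [0, 0, 0], "fingers": 8}
    - {"offset": [0, 0, 0], "delta_rot": [0, 0, 0], "fingers": 8}
    - {"offset": [0, 0, 0], "delta_rot": [0, 0, 0], "fingers": 8}
    - {"offset": [0, 0, 0], "delta_rot": [0, 0, 0], "fingers": 8}
    - {"offset": [0, 0, 0], "delta_rot": [0, 0, 0], "fingers": 8}
    - {"offset": [-4, 0, -3], "delta_rot": [0, 0, 0], "fingers": 8}
    - {"offset": [-8, 0, -6], "delta_rot": [0, 0, 0], "fingers": 8}
    - {"offset": [-8, 0, -6], "delta_rot": [0, 0, 0], "fingers": 8}
    - {"offset": [-8, 0, -6], "delta_rot": [0, 0, 0], "fingers": 8}

```text
time_s: 8.0
tcp_pos: [543.6, 310.7, 132.8]
tool_rot: [0.321, 2.162, -0.163]
force: [-0.2, 0.6, -2.8]
gripper_width: 0.207
```

Run:
```python
from plan import *
p,Rm=st()
for n in("side","top"):
    im=arm.get_image(n); cv2.imwrite(f"pics/{n}5.png",im[:,:,::-1])
    c=proj(n,p)[0].astype(int);crop(n,im,c[0]-50,c[1]-45,100,80,7,n+"5c")
```

```text
t 8.0 q [-0.514, 0.332, -0.672, 2.051, 1.329, 1.223, -0.656] p [543.6, 310.7, 132.8] F [-0.2, 0.6, -2.8] w 0.207
axes [[-0.548, 0.289, 0.785], [0.168, 0.957, -0.236], [-0.82, 0.003, -0.573]]
```

View pics/side5c.png

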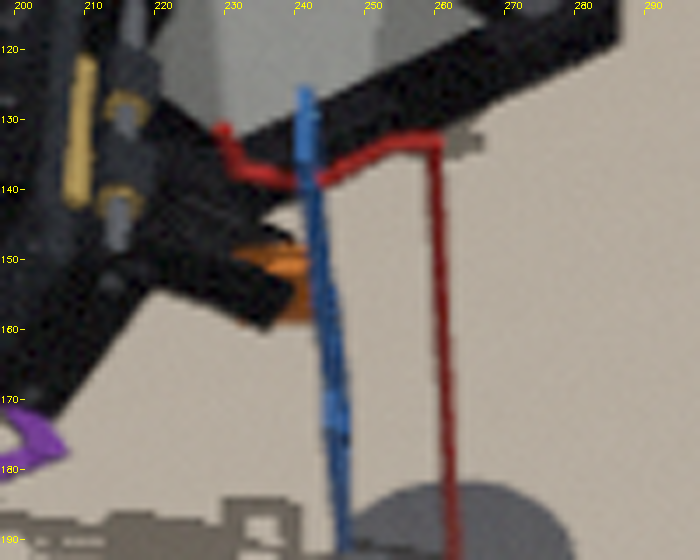

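View pics/top5c.png

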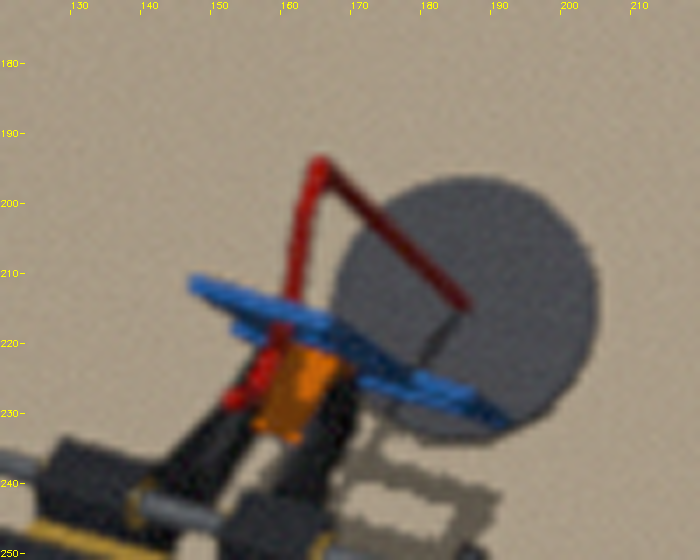

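Request:
move_arm:
  steps:
    - {"offset": [-8, 0, -6], "delta_rot": [0, 0, 0], "fingers": 8}
    - {"offset": [-17, 0, -12], "delta_rot": [0, 0, 0], "fingers": 8}
    - {"offset": [-17, 0, -12], "delta_rot": [0, 0, 0], "fingers": 8}
    - {"offset": [-17, 0, -12], "delta_rot": [0, 0, 0], "fingers": 8}
    - {"offset": [-12, 0, -19], "delta_rot": [0, 0, 0], "fingers": 8}
    - {"offset": [-5, 0, -28], "delta_rot": [0, 0, 0], "fingers": 8}
    - {"offset": [1, 0, -37], "delta_rot": [0, 0, 0], "fingers": 8}
    - {"offset": [8, 0, -47], "delta_rot": [0, 0, 0], "fingers": 8}
    - {"offset": [17, 0, -60], "delta_rot": [0, 0, 0], "fingers": 8}
    - {"offset": [26, 0, -73], "delta_rot": [0, 0, 0], "fingers": 8}

```text
time_s: 8.93
tcp_pos: [470.1, 332.7, 152.8]
tool_rot: [0.32, 2.162, -0.164]
force: [-0.1, -0.2, -1.5]
gripper_width: 0.205
```

Run:
```python
from plan import *
p,Rm=st()
for n in("side","top"):
    im=arm.get_image(n); cv2.imwrite(f"pics/{n}6.png",im[:,:,::-1])
    c=proj(n,p)[0].astype(int);crop(n,im,c[0]-50,c[1]-45,100,80,7,n+"6c")
```

```text
t 8.93 q [-0.597, 0.281, -0.752, 2.068, 1.217, 1.335, -0.686] p [470.1, 332.7, 152.8] F [-0.1, -0.2, -1.5] w 0.205
axes [[-0.548, 0.289, 0.785], [0.167, 0.957, -0.236], [-0.819, 0.002, -0.573]]
```

View pics/side6c.png

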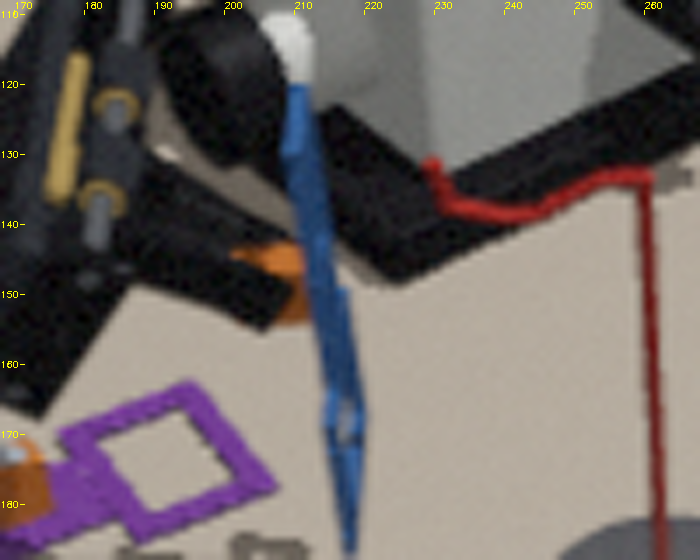

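View pics/top6c.png

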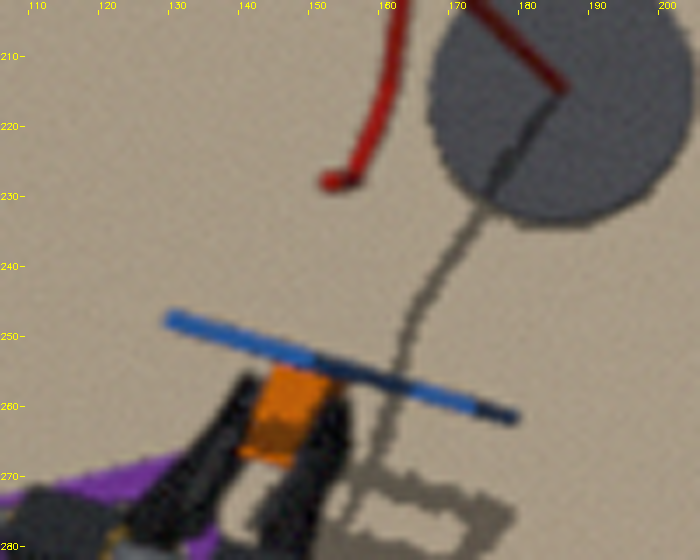

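```bash
cat >> plan.py <<'E'
# in-hand relation from grasp 1
PG=np.array([543.9,310.6,122.4]);RG=R.from_rotvec([.321,2.162,-.164])
def inhand(E,C,p,Rm):
    t=Rm.inv().apply(E-p);return t,Rm.inv()*C
def carrier(p,Rm,t,r): return p+Rm.apply(t),Rm*r
def tool_for(E,C,t,r):
    Rm=C*r.inv();return E-Rm.apply(t),Rm
PTS={"tailL":[140,-22,0],"tailR":[140,22,0],"eyebotL":[-33,-42,0],"eyebotR":[-33,42,0],"eyetopL":[33,-42,0],"eyetopR":[33,42,0],"blkout":[66,0,33],"holetop":[128,0,0],"eye":[0,0,0]}
def show(E,C):
    for k,v in PTS.items():
        X_=E+C.apply(v);print(k,X_.round(0),"side",proj("side",X_)[0].round(1),"top",proj("top",X_)[0].round(1))
E
python3 - <<'E'
from plan import *
p,Rm=st()
t,r=inhand(E0,Ch,PG,RG);print(t.round(1),(RG.inv()*Ch).as_matrix().round(3).tolist())
t[1]=0
E,C=carrier(p,Rm,t,r);print(E,C.as_matrix().round(2).tolist());show(E,C)
E
```

```text
t 9.03 q [-0.598, 0.281, -0.754, 2.068, 1.217, 1.335, -0.685] p [468.8, 334.6, 152.7] F [0.4, 0.6, -2.0] w 0.211
axes [[-0.55, 0.285, 0.785], [0.166, 0.959, -0.232], [-0.819, 0.003, -0.574]]
[45.8  1.1 16.4] [[-0.82, 0.002, 0.573], [0.002, 1.0, -0.0], [-0.573, 0.001, -0.82]]
[456.50091823 338.40950747 105.78053954] [[0.0, 0.28, -0.96], [-0.0, 0.96, 0.28], [1.0, 0.0, 0.0]]
tailL [450. 317. 246.] side [208.3 129. ] top [151.1 251.5]
tailR [463. 359. 246.] side [209.2 118.7] top [129.8 245.5]
eyebotL [445. 298.  73.] side [215.2 187.1] top [180.6 261.9]
eyebotR [468. 379.  73.] side [216.5 166.9] top [147.1 252.5]
eyetopL [445. 298. 139.] side [212.5 168. ] top [173.9 259.3]
eyetopR [468. 379. 139.] side [214. 148.] top [138.  249.2]
blkout [425. 348. 172.] side [199.2 148.3] top [146.5 267.7]
holetop [457. 338. 234.] side [209.3 127.8] top [142.4 249.2]
eye [457. 338. 106.] side [214.6 167.5] top [160.  255.8]
```

View pics/side6.png

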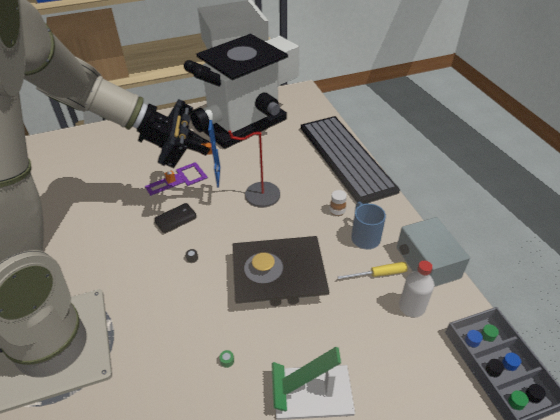

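Run:
```python
from plan import *
a=onz("top",(411,264.3),36);b=onz("side",(283,386.5),36);print(a,b)
# board direction from top corners at z=151 
tl=[onz("top",uv,36+150*np.sin(np.radians(50))) for uv in((430.5,215.5),(443.7,218.8))];sl=[onz("side",uv,36+115) for uv in((334,347.5),(340.5,362.5))]
print(tl,sl)
for m,f in((np.mean(tl,0),a),(np.mean(sl,0),b)): d=m-f;print("dir az",np.degrees(np.arctan2(d[1],d[0])),np.hypot(d[0],d[1]),"exp",150*np.cos(np.radians(50)))
for s in((430.5,215.5),(443.7,218.8)):pass
for u,v in((tl[0],tl[1]),(sl[0],sl[1])): d=v-u;print("across az+90",np.degrees(np.arctan2(d[1],d[0]))+90,np.linalg.norm(d))
# base white edges
for n,pts in(("top",[(398.5,210.5),(387.5,264)]),("top",[(398.5,210.5),(428,218)]),("side",[(351,366),(356,412)])):
    q=[onz(n,x,12) for x in pts];d=q[1]-q[0];print(n,q[0].round(0),q[1].round(0),np.degrees(np.arctan2(d[1],d[0])))
F=np.array([433,-262,36.]);
for azd in(-14,-16,-13):
    C=cframe(az(azd),50)
    for k,v in {"foot":[0,0,0],"topL":[150,15,0],"topR":[150,-15,0],"ledgeInL":[0,45,0],"ledgeInR":[0,-45,0],"ledgeOutL":[0,45,20],"ledgeOutR":[0,-45,20]}.items():
        X_=F+C.apply(v);print(azd,k,X_.round(0),"side",proj("side",X_)[0].round(1),"top",proj("top",X_)[0].round(1))
```

```text
[ 431.37987346 -259.91922807   36.        ] [ 434.07772992 -264.66797789   36.        ]
[array([ 530.14158137, -272.95976152,  150.90666647]), array([ 522.1221003 , -301.47693793,  150.90666647])] [array([ 526.38978213, -277.41194679,  151.        ]), array([ 525.24774059, -307.44095976,  151.        ])]
dir az -16.072294073471102 98.60617306136497 exp 96.4181414529809
dir az -16.834464380490765 95.84857748621755 exp 96.4181414529809
across az+90 -15.706822849838872 29.623325726778
across az+90 -2.177981684023848 30.050721772401108
top [ 572. -249.   12.] [ 435. -209.   12.] 163.95202932136772
top [ 572. -249.   12.] [ 551. -323.   12.] -105.92344912371217
side [ 583. -260.   12.] [ 552. -348.   12.] -109.76046506484221
-14 foot [ 433. -262.   36.] side [282.  385.4] top [411.8 263.6]
-14 topL [ 530. -271.  151.] side [334.4 343.7] top [429.5 215.5]
-14 topR [ 523. -300.  151.] side [337.5 359.1] top [442.9 218.5]
-14 ledgeInL [ 444. -218.   36.] side [279.8 363.8] top [393.7 259.5]
-14 ledgeInR [ 422. -306.   36.] side [284.4 408.6] top [430.  267.8]
-14 ledgeOutL [ 429. -215.   49.
[... 369 characters left out ...]
8 258.9]
-16 ledgeInR [ 421. -305.   36.] side [283.6 408.7] top [429.9 268.4]
-16 ledgeOutL [ 431. -215.   49.] side [272.8 361. ] top [394.1 264.5]
-16 ledgeOutR [ 406. -301.   49.] side [275.3 406.3] top [430.8 274.2]
-13 foot [ 433. -262.   36.] side [282.  385.4] top [411.8 263.6]
-13 topL [ 530. -269.  151.] side [334.1 342.9] top [428.7 215.5]
-13 topR [ 524. -298.  151.] side [337.4 358.2] top [442.2 218.2]
-13 ledgeInL [ 443. -218.   36.] side [279.4 363.8] top [393.6 259.8]
-13 ledgeInR [ 423. -306.   36.] side [284.8 408.6] top [430.  267.4]
-13 ledgeOutL [ 428. -215.   49.] side [271.6 361.5] top [394.3 265.6]
-13 ledgeOutR [ 408. -302.   49.] side [276.6 406.6] top [431.3 273.3]
```

```bash
cat >> plan.py <<'E'
TH1,RH1=inhand(E0,Ch,PG,RG);TH1=TH1*np.array([1,0,1])
FOOT=np.array([432.5,-262.3,36.]);CR=cframe(az(-16),50)
def rest(dup,dn,dy=0): return FOOT+CR.apply([33+dup,dy,3+dn])
E
python3 - <<'E'
from plan import *
p,Rm=st();q=np.array(arm.read_state()["joint_pos"])
for E,C,n in((np.array([455,200,200]),cframe(az(-16.8),75),5),(np.array([455,0,200]),cframe(az(-16),60),6),(np.array([450,-200,190]),CR,6),(rest(60,15),CR,4),(rest(2,6),CR,4)):
    pt,Rt=tool_for(E,C,TH1,RH1)
    q,o=sim(q,pt,Rt,n);print(o[-1],max(x[1] for x in o),pt.round(0))
pt,Rt=tool_for(np.array([455,200,200]),cframe(az(-16.8),75),TH1,RH1);go(p,Rm,pt,Rt)
E
```

```text
t 9.03 q [-0.598, 0.281, -0.754, 2.068, 1.217, 1.335, -0.685] p [468.8, 334.6, 152.7] F [0.4, 0.6, -2.0] w 0.211
axes [[-0.55, 0.285, 0.785], [0.166, 0.959, -0.232], [-0.819, 0.003, -0.574]]
([-0.4, -0.24, -0.47, 2.12, 0.63, 1.03, 0.12], np.float64(0.0), 0.0) 0.0 [478. 193. 242.]
([-0.34, -0.35, 0.08, 2.12, 0.29, 1.01, 0.92], np.float64(0.0), 0.0) 0.0 [488. -10. 234.]
([-0.25, -0.16, 0.54, 1.93, 0.09, 1.08, 1.55], np.float64(0.0), 0.0) 0.0 [ 488. -211.  218.]
([-0.16, 0.07, 0.66, 1.91, -0.13, 0.92, 1.84], np.float64(0.0), 0.0) 0.0 [ 515. -286.  147.]
([-0.16, 0.06, 0.66, 2.03, -0.13, 0.81, 1.86], np.float64(0.0), 0.0) 0.0 [ 486. -278.   96.]
offset [-101.9, -133.0, -10.8] | 167.9 rot [0.004, 0.261, 0.003] |deg 14.9
```

Request:
move_arm:
  steps:
    - {"offset": [-14, -8, -6], "delta_rot": [0, 0.01, 0], "fingers": 8}
    - {"offset": [-28, -24, -10], "delta_rot": [0, 0.04, 0], "fingers": 8}
    - {"offset": [-42, -42, -12], "delta_rot": [0, 0.08, 0], "fingers": 8}
    - {"offset": [-55, -62, -12], "delta_rot": [0, 0.12, 0], "fingers": 8}
    - {"offset": [-68, -80, -12], "delta_rot": [0, 0.16, 0], "fingers": 8}
    - {"offset": [-80, -98, -11], "delta_rot": [0, 0.2, 0], "fingers": 8}
    - {"offset": [-91, -116, -11], "delta_rot": [0, 0.23, 0], "fingers": 8}
    - {"offset": [-102, -133, -11], "delta_rot": [0, 0.26, 0], "fingers": 8}
    - {"offset": [-102, -133, -11], "delta_rot": [0, 0.26, 0], "fingers": 8}
    - {"offset": [-102, -133, -11], "delta_rot": [0, 0.26, 0], "fingers": 8}

```text
time_s: 9.87
tcp_pos: [478.4, 192.1, 243.0]
tool_rot: [0.356, 2.419, -0.125]
force: [-0.5, 0.5, -2.6]
gripper_width: 0.207
```

Run:
```python
from plan import *
p,Rm=st();print(carrier(p,Rm,TH1,RH1)[0])
pt,Rt=tool_for(np.array([455,0,200]),cframe(az(-16),60),TH1,RH1);go(p,Rm,pt,Rt)
pt,Rt=tool_for(np.array([450,-200,190]),CR,TH1,RH1);go(p,Rm,pt,Rt)
```

```text
t 9.87 q [-0.325, -0.25, -0.537, 2.121, 0.606, 1.012, 0.141] p [478.4, 192.1, 243.0] F [-0.5, 0.5, -2.6] w 0.207
axes [[-0.732, 0.287, 0.618], [0.222, 0.958, -0.182], [-0.645, 0.004, -0.764]]
[454.99744693 199.23937723 200.99324056]
offset [-46.2, -190.4, 49.6] | 202.1 rot [-0.004, 0.264, -0.01] |deg 15.1
offset [-80.4, -383.5, 99.1] | 404.1 rot [-0.003, 0.438, -0.01] |deg 25.1
```

Request:
move_arm:
  steps:
    - {"offset": [-4, -18, 5], "delta_rot": [0, 0.02, 0], "fingers": 8}
    - {"offset": [-9, -42, 11], "delta_rot": [0, 0.05, 0], "fingers": 8}
    - {"offset": [-15, -70, 18], "delta_rot": [0, 0.08, 0], "fingers": 8}
    - {"offset": [-21, -100, 26], "delta_rot": [0, 0.11, 0], "fingers": 8}
    - {"offset": [-27, -130, 34], "delta_rot": [0, 0.15, 0], "fingers": 8}
    - {"offset": [-34, -160, 41], "delta_rot": [0, 0.18, -0.003], "fingers": 8}
    - {"offset": [-40, -190, 49], "delta_rot": [0, 0.22, -0.005], "fingers": 8}
    - {"offset": [-46, -220, 57], "delta_rot": [0, 0.25, -0.005], "fingers": 8}
    - {"offset": [-52, -248, 64], "delta_rot": [0, 0.28, -0.006], "fingers": 8}
    - {"offset": [-57, -272, 70], "delta_rot": [-0.002, 0.31, -0.007], "fingers": 8}

```text
time_s: 10.7
tcp_pos: [484.6, -94.8, 224.2]
tool_rot: [0.389, 2.729, -0.077]
force: [0.4, -0.2, -2.0]
gripper_width: 0.199
```

Run:
```python
from plan import *
p,Rm=st();print(carrier(p,Rm,TH1,RH1)[0])
pt,Rt=tool_for(np.array([450,-225,190]),CR,TH1,RH1);go(p,Rm,pt,Rt)
pt,Rt=tool_for(rest(60,15),CR,TH1,RH1);go(p,Rm,pt,Rt)
```

```text
t 10.7 q [-0.246, -0.327, 0.218, 2.1, 0.22, 0.999, 1.176] p [484.6, -94.8, 224.2] F [0.4, -0.2, -2.0] w 0.199
axes [[-0.889, 0.28, 0.363], [0.259, 0.96, -0.106], [-0.378, -0.0, -0.926]]
[449.86556931 -84.67705955 191.74120222]
offset [-37.5, -134.6, 22.4] | 141.5 rot [-0.003, 0.125, -0.002] |deg 7.2
offset [-47.2, -175.1, 103.2] | 208.7 rot [-0.003, 0.125, -0.002] |deg 7.2
```

Request:
move_arm:
  steps:
    - {"offset": [-6, -22, 4], "delta_rot": [0, 0.02, 0], "fingers": 8}
    - {"offset": [-12, -44, 8], "delta_rot": [0, 0.04, 0], "fingers": 8}
    - {"offset": [-18, -66, 11], "delta_rot": [0, 0.06, 0], "fingers": 8}
    - {"offset": [-25, -90, 15], "delta_rot": [0, 0.08, 0], "fingers": 8}
    - {"offset": [-31, -112, 19], "delta_rot": [-0.002, 0.105, -0.002], "fingers": 8}
    - {"offset": [-38, -134, 22], "delta_rot": [-0.003, 0.125, -0.002], "fingers": 8}
    - {"offset": [-41, -150, 40], "delta_rot": [-0.003, 0.125, -0.002], "fingers": 8}
    - {"offset": [-44, -163, 60], "delta_rot": [-0.003, 0.125, -0.002], "fingers": 8}
    - {"offset": [-46, -172, 83], "delta_rot": [-0.003, 0.125, -0.002], "fingers": 8}
    - {"offset": [-47, -175, 103], "delta_rot": [-0.003, 0.125, -0.002], "fingers": 8}

```text
time_s: 11.53
tcp_pos: [514.7, -286.0, 144.5]
tool_rot: [0.403, 2.856, -0.052]
force: [1.3, 0.4, -1.9]
gripper_width: 0.204
```

Run:
```python
from plan import *
p,Rm=st();E,C=carrier(p,Rm,TH1,RH1);print(E,CR.inv().apply(E-FOOT),(CR.inv()*C).as_rotvec())
for dd in((12,6),(1.5,3),(0,0)):
    pt,Rt=tool_for(rest(*dd),CR,TH1,RH1);go(p,Rm,pt,Rt)
show(E,C)
for n in("side","top"):
    im=arm.get_image(n); cv2.imwrite(f"pics/{n}7.png",im[:,:,::-1])
    c=proj(n,E)[0].astype(int);crop(n,im,max(c[0]-50,0),c[1]-45,100,85 if c[1]<375 else 45+420-c[1],7,n+"7c")
```

```text
t 11.53 q [-0.151, 0.078, 0.646, 1.908, -0.126, 0.92, 1.841] p [514.7, -286.0, 144.5] F [1.3, 0.4, -1.9] w 0.204
axes [[-0.929, 0.277, 0.247], [0.267, 0.961, -0.071], [-0.257, 0.0, -0.966]]
[ 476.25725107 -274.956621    116.87312116] [91.23189936 -0.10519199 17.09029772] [-0.00040215  0.00288891  0.00150116]
offset [33.2, 0.0, 33.1] | 46.9 rot [-0.001, -0.003, 0.001] |deg 0.2
offset [40.1, -0.0, 41.6] | 57.7 rot [-0.001, -0.003, 0.001] |deg 0.2
offset [39.6, 0.0, 44.9] | 59.8 rot [-0.001, -0.003, 0.001] |deg 0.2
tailL [ 557. -321.  224.] side [365.6 342. ] top [466.2 195.2]
tailR [ 569. -278.  224.] side [360.6 318.6] top [445.1 189.9]
eyebotL [ 444. -310.   92.] side [296.8 393.6] top [440.  256.5]
eyebotR [ 467. -229.   92.] side [292.9 350.8] top [404.4 247.2]
eyetopL [ 485. -321.  142.] side [322.  379.3] top [452.7 235.7]
eyetopR [ 508. -240.  142.] side [316.3 335.7] top [415.4 226.1]
blkout [ 493. -280.  189.] side [318.2 343.5] top [442.4 229.1]
holetop [ 556. -298.  215.] side [357.8 333.3] top [453.  197.2]
eye [ 476. -275.  117.] side [306.7 364.3] top [428.  241.6]
```

View pics/side7c.png

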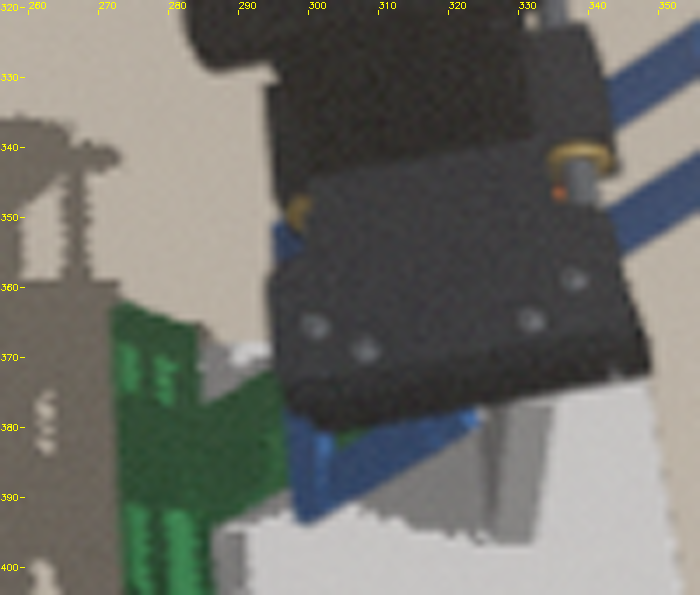

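View pics/top7c.png

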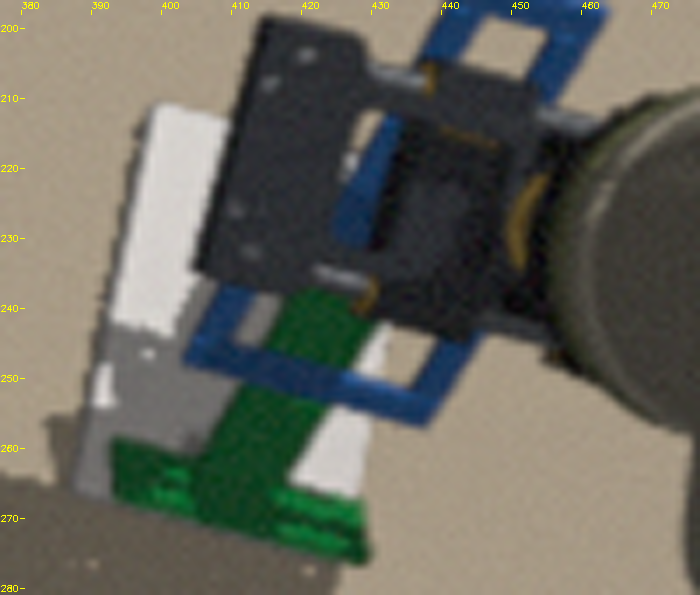

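Request:
move_arm:
  steps:
    - {"offset": [7, -1, 7], "delta_rot": [0, 0, 0], "fingers": 8}
    - {"offset": [14, -2, 14], "delta_rot": [0, 0, 0], "fingers": 8}
    - {"offset": [21, -3, 21], "delta_rot": [0, -0.002, 0], "fingers": 8}
    - {"offset": [28, -3, 28], "delta_rot": [0, -0.003, 0], "fingers": 8}
    - {"offset": [33, -3, 33], "delta_rot": [0, -0.003, 0], "fingers": 8}
    - {"offset": [35, -3, 36], "delta_rot": [0, -0.003, 0], "fingers": 8}
    - {"offset": [37, -3, 38], "delta_rot": [0, -0.003, 0], "fingers": 8}
    - {"offset": [38, -3, 39], "delta_rot": [0, -0.003, 0], "fingers": 8}
    - {"offset": [39, -3, 41], "delta_rot": [0, -0.003, 0], "fingers": 8}
    - {"offset": [39, -3, 41], "delta_rot": [0, -0.003, 0], "fingers": 8}

```text
time_s: 12.47
tcp_pos: [486.4, -279.5, 92.8]
tool_rot: [0.402, 2.858, -0.052]
force: [-1.6, -0.1, -0.7]
gripper_width: 0.206
```

Run:
```python
from plan import *
p,Rm=st();E,C=carrier(p,Rm,TH1,RH1);print(E,CR.inv().apply(E-FOOT),(CR.inv()*C).as_rotvec())
show(E,C)
for n in("side","top"):
    im=arm.get_image(n); cv2.imwrite(f"pics/{n}8.png",im[:,:,::-1])
crop(n,cv2.imread("pics/side8.png")[:,:,::-1],250,320,110,100,6,"side8c");crop(n,cv2.imread("pics/top8.png")[:,:,::-1],380,190,90,95,6,"top8c")
```

```text
t 12.47 q [-0.141, 0.074, 0.645, 2.029, -0.139, 0.806, 1.873] p [486.4, -279.5, 92.8] F [-1.6, -0.1, -0.7] w 0.206
axes [[-0.93, 0.276, 0.245], [0.267, 0.961, -0.07], [-0.255, 0.0, -0.967]]
[ 447.88949855 -268.46107503   65.32173226] [33.06231915 -1.68048475  6.21437989] [0.00042333 0.00502316 0.0022844 ]
tailL [ 529. -314.  172.] side [345.2 359.3] top [453.4 213.7]
tailR [ 541. -272.  172.] side [341.2 336.3] top [433.3 208.7]
eyebotL [ 416. -303.   40.] side [280.8 407.5] top [429.9 270.2]
eyebotR [ 439. -222.   40.] side [278.  365.3] top [395.9 261.4]
eyetopL [ 457. -315.   91.] side [304.4 394.3] top [441.4 251. ]
eyetopR [ 480. -234.   90.] side [300.  351.4] top [406.  241.9]
blkout [ 465. -273.  137.] side [300.7 360. ] top [431.1 245.5]
holetop [ 528. -291.  163.] side [338.3 350.5] top [441.  215.4]
eye [ 448. -268.   65.] side [290.5 379. ] top [418.1 256.3]
```

View pics/side8c.png

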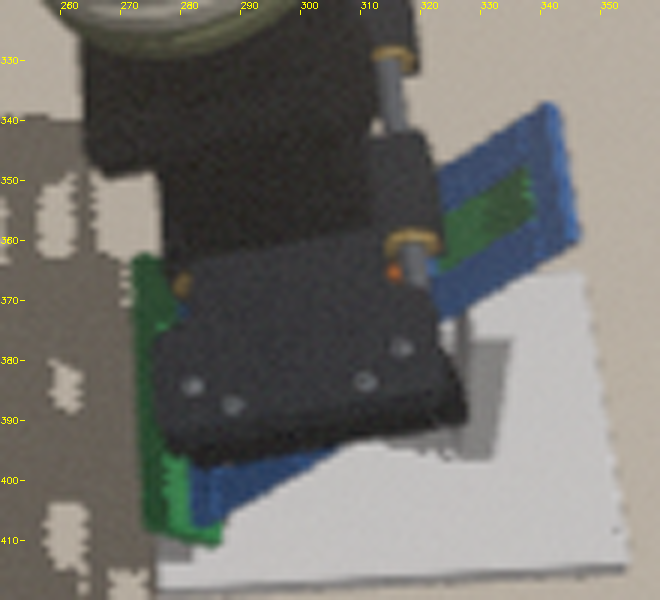

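View pics/top8c.png

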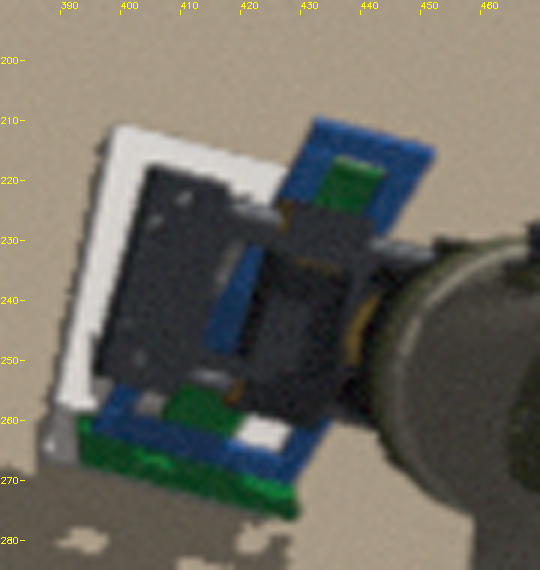

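Request:
move_arm:
  steps:
    - {"offset": [0.5, 0, 1], "delta_rot": [0, 0, 0], "fingers": 8}
    - {"offset": [1, 0, 2], "delta_rot": [0, 0, 0], "fingers": 8}
    - {"offset": [1, 0, 2], "delta_rot": [0, 0, 0], "fingers": 8}
    - {"offset": [1, 0, 2], "delta_rot": [0, 0, 0], "fingers": 18}
    - {"offset": [1, 0, 2], "delta_rot": [0, 0, 0], "fingers": 22}
    - {"offset": [1, 0, 2], "delta_rot": [0, 0, 0], "fingers": 28}
    - {"offset": [1, 0, 2], "delta_rot": [0, 0, 0], "fingers": 34}
    - {"offset": [1, 0, 2], "delta_rot": [0, 0, 0], "fingers": 42}
    - {"offset": [1, 0, 2], "delta_rot": [0, 0, 0], "fingers": 50}
    - {"offset": [1, 0, 2], "delta_rot": [0, 0, 0], "fingers": 50}

```text
time_s: 13.4
tcp_pos: [485.9, -279.4, 90.6]
tool_rot: [0.402, 2.859, -0.052]
force: [0.0, -0.2, -0.1]
gripper_width: 0.521
```

Run:
```python
from plan import *
p,Rm=st()
u=Rm.as_matrix()
```

```text
t 13.4 q [-0.14, 0.077, 0.645, 2.032, -0.141, 0.801, 1.875] p [485.9, -279.4, 90.6] F [0.0, -0.2, -0.1] w 0.521
axes [[-0.93, 0.276, 0.244], [0.267, 0.961, -0.07], [-0.254, 0.0, -0.967]]
```

Request:
move_arm:
  steps:
    - {"offset": [0, 0, -10], "delta_rot": [0, 0, 0], "fingers": 50}
    - {"offset": [0, 0, -25], "delta_rot": [0, 0, 0], "fingers": 50}
    - {"offset": [0, 0, -45], "delta_rot": [0, 0, 0], "fingers": 50}
    - {"offset": [0, 0, -65], "delta_rot": [0, 0, 0], "fingers": 50}
    - {"offset": [0, 0, -85], "delta_rot": [0, 0, 0], "fingers": 50}
    - {"offset": [0, 10, -105], "delta_rot": [0, 0, 0], "fingers": 50}
    - {"offset": [0, 40, -125], "delta_rot": [0, 0, 0], "fingers": 50}
    - {"offset": [0, 80, -135], "delta_rot": [0, 0, 0], "fingers": 50}
    - {"offset": [0, 120, -135], "delta_rot": [0, 0, 0], "fingers": 50}
    - {"offset": [0, 160, -135], "delta_rot": [0, 0, 0], "fingers": 50}

```text
time_s: 14.23
tcp_pos: [497.3, -114.9, 223.3]
tool_rot: [0.403, 2.855, -0.051]
force: [0.8, -0.2, 0.2]
gripper_width: 0.575
```

Run:
```python
from plan import *
p,Rm=st()
for n in("side","top"):
    im=arm.get_image(n); cv2.imwrite(f"pics/{n}9.png",im[:,:,::-1])
crop(n,cv2.imread("pics/side9.png")[:,:,::-1],260,320,110,100,6,"side9c");crop(n,cv2.imread("pics/top9.png")[:,:,::-1],380,190,90,95,6,"top9c")
```

```text
t 14.23 q [-0.278, -0.189, 0.339, 1.961, 0.131, 1.107, 1.309] p [497.3, -114.9, 223.3] F [0.8, -0.2, 0.2] w 0.575
axes [[-0.928, 0.277, 0.248], [0.268, 0.961, -0.07], [-0.257, 0.001, -0.966]]
```

View pics/side9c.png

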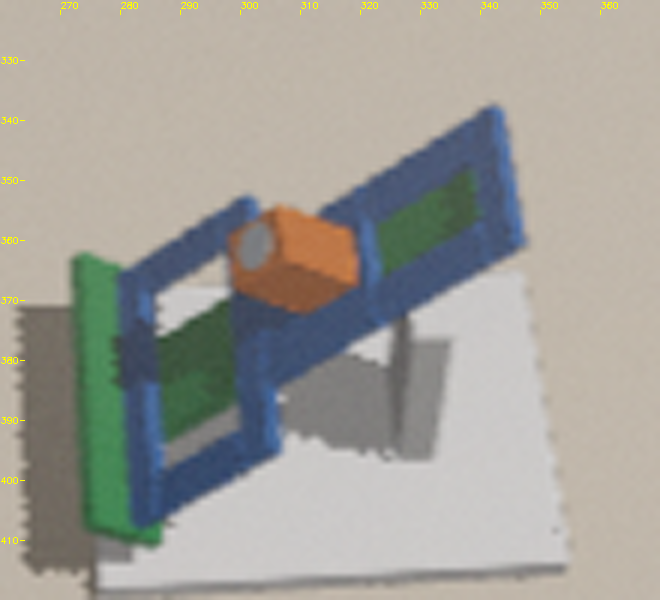

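View pics/top9c.png

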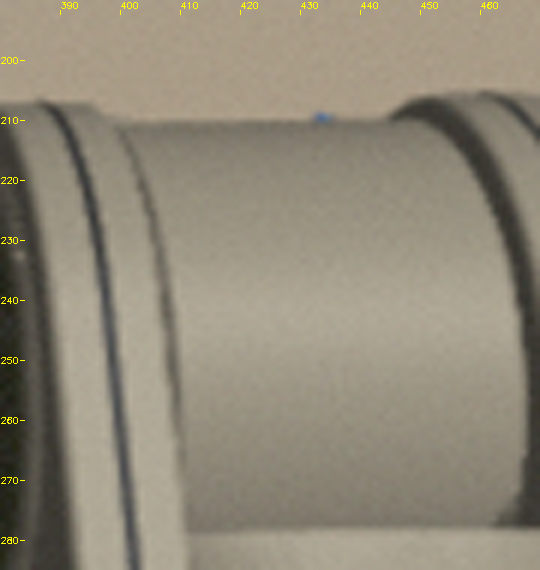

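Run:
```python
from plan import *
p,Rm=st();q0=np.array(arm.read_state()["joint_pos"])
S=np.array([484.5,15,53])
ER=rest(0,0,-1.7)
def seq(phi,fl,psi,verbose=False):
    q=q0;bad=0;out=[]
    C0=CR
    steps=[]
    pt,Rt=toolpose(ER,CR,phi,9,fl);z=Rt.as_matrix()[:,2]
    steps.append((pt-z*110,Rt,8));steps.append((pt,Rt,4))
    for E,C,n in((ER+CR.apply([25,0,60]),CR,4),(np.array([440,-150,200]),cframe(az(-16+.4*(psi+16)),45),6),(S+[0,0,110],cframe(az(psi),35),8),(S+cframe(az(psi),0).apply([-12,0,17]),cframe(az(psi),35),6),(S+cframe(az(psi),0).apply([14,0,10]),cframe(az(psi),25),4),(S,cframe(az(psi),0),6)):
        steps.append((*toolpose(E,C,phi,9,fl),n))
    for s in steps:
        q,o=sim(q,*s);e=max(x[1] for x in o);bad=max(bad,e);out.append((o[-1][0],round(e,1)))
    return bad,out
for fl in(1,):
  for phi in(5,10,15,20):
    for psi in(-13,20,-40):
        b,o=seq(phi,fl,psi);print(fl,phi,psi,round(b,1))
        if b<3: [print("    ",x) for x in o]
```

```text
t 14.33 q [-0.281, -0.186, 0.333, 1.962, 0.129, 1.106, 1.31] p [498.2, -109.8, 222.0] F [-0.8, -0.2, 0.1] w 0.572
axes [[-0.932, 0.268, 0.246], [0.259, 0.963, -0.068], [-0.255, 0.0, -0.967]]
1 5 -13 5.4
1 5 20 5.4
1 5 -40 85.9
1 10 -13 0.1
     ([0.08, -0.5, 0.43, 2.4, 0.07, 0.52, 1.78], np.float64(0.0))
     ([-0.32, -0.2, 0.84, 2.39, -0.18, 0.22, 2.02], np.float64(0.1))
     ([-0.03, -0.35, 0.53, 2.37, 0.03, 0.4, 1.81], np.float64(0.0))
     ([0.06, -0.41, 0.12, 2.24, 0.14, 0.7, 1.42], np.float64(0.0))
     ([-0.03, -0.15, -0.17, 2.09, 0.21, 0.82, 1.03], np.float64(0.0))
     ([-0.03, -0.07, -0.19, 2.22, 0.3, 0.61, 0.9], np.float64(0.0))
     ([0.01, 0.12, -0.16, 2.03, 0.16, 0.76, 1.09], np.float64(0.0))
     ([0.06, 0.44, -0.14, 1.68, 0.01, 1.19, 1.27], np.float64(0.0))
1 10 20 0.1
     ([0.08, -0.5, 0.43, 2.4, 0.07, 0.52, 1.78], np.float64(0.0))
     ([-0.32, -0.2, 0.84, 2.39, -0.18, 0.22, 2.02], np.float64(0.1))
     ([-0.03, -0.35, 0.53, 2.37, 0.03, 0.4, 1.81], np.float64(0.0))
     ([-0.11, -0.44, 0.35, 2.24, 0.03, 0.72, 1.78], np.float64(0.0))
     ([-0.34, -0.18, 0.25, 2.1, 
[... 3435 characters left out ...]
4(0.0))
     ([-0.51, 0.22, 0.41, 1.91, -0.13, 0.96, 1.88], np.float64(0.0))
     ([-0.48, 0.58, 0.4, 1.56, -0.13, 1.38, 1.87], np.float64(0.0))
1 20 -40 0
     ([-0.16, -0.42, 0.58, 2.24, 0.22, 0.75, 1.61], np.float64(0.0))
     ([-0.35, -0.12, 0.85, 2.26, -0.07, 0.45, 1.87], np.float64(0.0))
     ([-0.2, -0.3, 0.66, 2.24, 0.14, 0.63, 1.68], np.float64(0.0))
     ([-0.16, -0.31, 0.26, 2.11, 0.27, 0.94, 1.12], np.float64(0.0))
     ([-0.27, -0.03, 0.07, 1.93, 0.23, 1.09, 0.58], np.float64(0.0))
     ([-0.27, 0.04, 0.06, 2.07, 0.26, 0.89, 0.5], np.float64(0.0))
     ([-0.16, 0.19, 0.1, 1.91, 0.05, 0.97, 0.78], np.float64(0.0))
     ([0.03, 0.5, 0.08, 1.63, -0.24, 1.32, 1.08], np.float64(0.0))
```

```bash
cat >> plan.py <<'E'
ER=rest(0,0,-1.7)
E
python3 - <<'E'
from plan import *
p,Rm=st()
pt,Rt=toolpose(ER,CR,15,9,1);z=Rt.as_matrix()[:,2];print(pt,z,pt-110*z)
go(p,Rm,pt-110*z,Rt);go(p,Rm,pt-z*110+[0,60,20],Rt)
E
```

```text
t 14.33 q [-0.281, -0.186, 0.333, 1.962, 0.129, 1.106, 1.31] p [498.2, -109.8, 222.0] F [-0.8, -0.2, 0.1] w 0.572
axes [[-0.932, 0.268, 0.246], [0.259, 0.963, -0.068], [-0.255, 0.0, -0.967]]
[ 500.34412675 -283.52249934   91.75170586] [ 0.55135706 -0.15809909 -0.81915204] [ 439.69485038 -266.13159919  181.85843073]
offset [24.3, -166.3, 35.1] | 171.7 rot [0.004, -0.353, 0.007] |deg 20.2
offset [34.7, -108.5, 11.6] | 114.5 rot [0.004, -0.353, 0.007] |deg 20.2
```

Request:
move_arm:
  steps:
    - {"offset": [6, -22, 2], "delta_rot": [0, -0.06, 0], "fingers": 50}
    - {"offset": [13, -44, 4], "delta_rot": [0, -0.12, 0], "fingers": 50}
    - {"offset": [20, -66, 6], "delta_rot": [0, -0.18, 0], "fingers": 50}
    - {"offset": [28, -88, 9], "delta_rot": [0.002, -0.24, 0.003], "fingers": 50}
    - {"offset": [34, -108, 12], "delta_rot": [0.003, -0.3, 0.005], "fingers": 50}
    - {"offset": [31, -128, 20], "delta_rot": [0.004, -0.353, 0.007], "fingers": 50}
    - {"offset": [27, -148, 28], "delta_rot": [0.004, -0.353, 0.007], "fingers": 50}
    - {"offset": [24, -166, 35], "delta_rot": [0.004, -0.353, 0.007], "fingers": 50}
    - {"offset": [24, -166, 35], "delta_rot": [0.004, -0.353, 0.007], "fingers": 50}
    - {"offset": [24, -166, 35], "delta_rot": [0.004, -0.353, 0.007], "fingers": 50}

```text
time_s: 15.17
tcp_pos: [439.5, -266.8, 182.2]
tool_rot: [0.356, 2.509, -0.112]
force: [0.1, -0.1, 0.1]
gripper_width: 0.57
```

Run:
```python
from plan import *
p,Rm=st()
pt,Rt=toolpose(ER,CR,15,9,1);go(p,Rm,pt,Rt);M=Rm.as_matrix();print(M.round(3).tolist())
for n in("side","top"):
    im=arm.get_image(n); cv2.imwrite(f"pics/{n}10.png",im[:,:,::-1])
    for k in(-25,25): print(n,k,proj(n,p+M[:,1]*k-31*M[:,2])[0].round(1))
    for k,v in {"blkout":[66,0,33],"blk":[66,0,18]}.items(): print(k,proj(n,ER+CR.apply(v))[0].round(1))
crop(n,cv2.imread("pics/side10.png")[:,:,::-1],240,310,120,110,6,"side10c");crop(n,cv2.imread("pics/top10.png")[:,:,::-1],380,190,100,95,6,"top10c")
```

```text
t 15.17 q [0.022, -0.446, 0.454, 2.319, 0.116, 0.627, 1.712] p [439.5, -266.8, 182.2] F [0.1, -0.1, 0.1] w 0.57
axes [[-0.787, 0.278, 0.551], [0.228, 0.961, -0.159], [-0.574, 0.0, -0.819]]
offset [0.1, 0.8, 110.3] | 110.3 rot [-0.001, -0.0, -0.002] |deg 0.1
[[-0.787, 0.278, 0.551], [0.228, 0.961, -0.159], [-0.574, 0.0, -0.819]]
side -25 [276.3 355.1]
side 25 [274.7 328.2]
blkout [301.8 360.5]
blk [308.  362.8]
top -25 [453.6 265.3]
top 25 [429.2 258.9]
blkout [431.  244.8]
blk [430.2 240.4]
```

View pics/side10c.png

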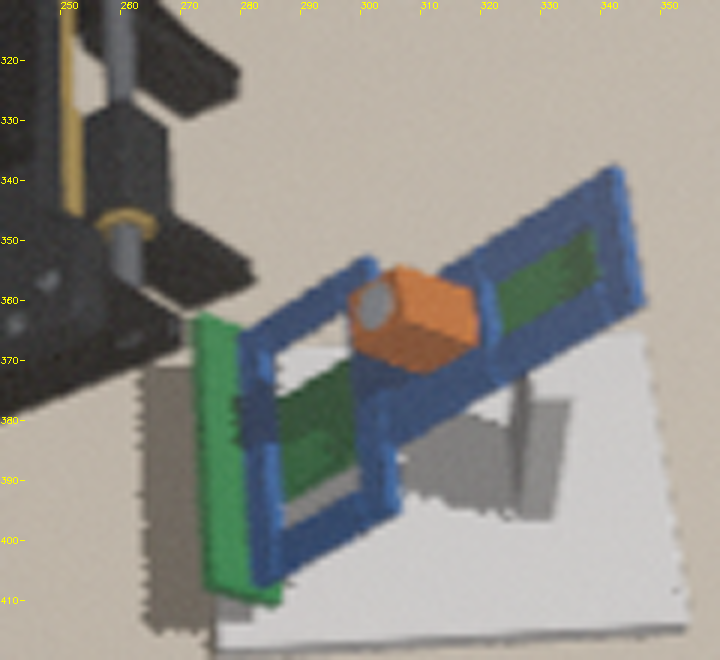

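View pics/top10c.png

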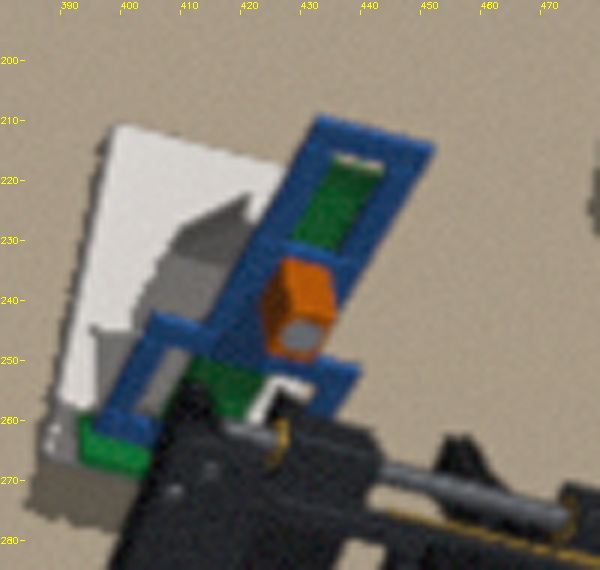

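Request:
move_arm:
  steps:
    - {"offset": [0, 0, 20], "delta_rot": [0, 0, 0], "fingers": 50}
    - {"offset": [0, 1, 42], "delta_rot": [0, 0, 0], "fingers": 50}
    - {"offset": [0, 1, 62], "delta_rot": [0, 0, 0], "fingers": 50}
    - {"offset": [0, 1, 80], "delta_rot": [0, 0, 0], "fingers": 50}
    - {"offset": [0, 1, 92], "delta_rot": [0, 0, 0], "fingers": 50}
    - {"offset": [0, 1, 100], "delta_rot": [0, 0, 0], "fingers": 50}
    - {"offset": [0, 1, 105], "delta_rot": [0, 0, 0], "fingers": 50}
    - {"offset": [0, 1, 109], "delta_rot": [0, 0, 0], "fingers": 50}
    - {"offset": [0, 1, 110], "delta_rot": [0, 0, 0], "fingers": 50}
    - {"offset": [0, 1, 110], "delta_rot": [0, 0, 0], "fingers": 50}

```text
time_s: 16.1
tcp_pos: [501.6, -281.0, 92.6]
tool_rot: [0.35, 2.509, -0.11]
force: [-0.5, -0.9, -0.7]
gripper_width: 0.572
```

Run:
```python
from plan import *
p,Rm=st()
pt,Rt=toolpose(ER,CR,15,9,1);go(p,Rm,pt,Rt);M=Rm.as_matrix()
for n in("side","top"):
    im=arm.get_image(n); cv2.imwrite(f"pics/{n}11.png",im[:,:,::-1])
crop(n,cv2.imread("pics/side11.png")[:,:,::-1],240,310,120,110,6,"side11c");crop(n,cv2.imread("pics/top11.png")[:,:,::-1],380,190,100,95,6,"top11c")
```

```text
t 16.1 q [-0.23, -0.139, 0.737, 2.319, -0.156, 0.335, 1.956] p [501.6, -281.0, 92.6] F [-0.5, -0.9, -0.7] w 0.572
axes [[-0.788, 0.274, 0.552], [0.224, 0.962, -0.157], [-0.574, 0.0, -0.819]]
offset [0.9, -2.7, 0.4] | 2.9 rot [0.001, 0.001, 0.002] |deg 0.1
```

View pics/side11c.png

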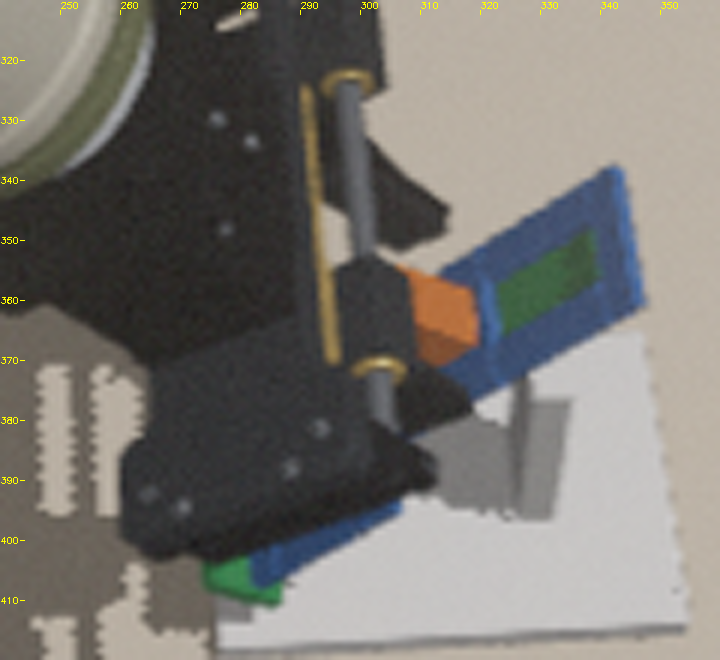

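View pics/top11c.png

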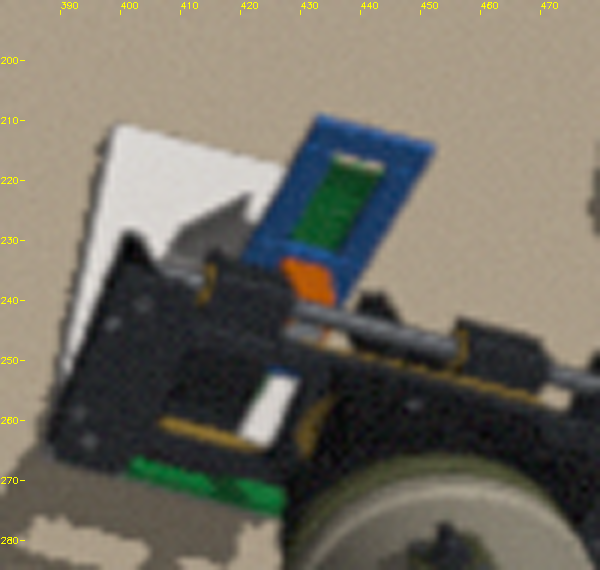

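Request:
move_arm:
  newtons: 35
  steps:
    - {"offset": [0, 0, 0], "delta_rot": [0, 0, 0], "fingers": 35}
    - {"offset": [0, 0, 0], "delta_rot": [0, 0, 0], "fingers": 25}
    - {"offset": [0, 0, 0], "delta_rot": [0, 0, 0], "fingers": 20}
    - {"offset": [0, 0, 0], "delta_rot": [0, 0, 0], "fingers": 15}
    - {"offset": [0, 0, 0], "delta_rot": [0, 0, 0], "fingers": 8}
    - {"offset": [0, 0, 0], "delta_rot": [0, 0, 0], "fingers": 8}
    - {"offset": [0, 0, 0], "delta_rot": [0, 0, 0], "fingers": 8}
    - {"offset": [0, 0, 0], "delta_rot": [0, 0, 0], "fingers": 8}
    - {"offset": [0, 0, 0], "delta_rot": [0, 0, 0], "fingers": 8}
    - {"offset": [0, 0, 0], "delta_rot": [0, 0, 0], "fingers": 8}

```text
time_s: 17.03
tcp_pos: [501.4, -281.6, 92.9]
tool_rot: [0.351, 2.509, -0.111]
force: [-2.2, -0.6, 1.7]
gripper_width: 0.206
```

Run:
```python
from plan import *
p,Rm=st();pt,Rt=toolpose(ER,CR,15,9,1);go(p,Rm,pt,Rt)
t,r=inhand(ER,CR,p,Rm);print(t,r.as_matrix().round(3).tolist())
print(np.round(arm.read_state()["torque"],2))
go(p,Rm,p+CR.apply([20,0,50]))
```

```text
t 17.03 q [-0.228, -0.14, 0.736, 2.318, -0.155, 0.335, 1.955] p [501.4, -281.6, 92.9] F [-2.2, -0.6, 1.7] w 0.206
axes [[-0.787, 0.275, 0.553], [0.225, 0.962, -0.158], [-0.575, 0.0, -0.818]]
offset [1.1, -2.1, 0.7] | 2.5 rot [0.001, 0.001, 0.001] |deg 0.1
[60.18844802 -2.07760554 -5.94787475] [[-0.966, -0.001, 0.258], [-0.001, 1.0, 0.001], [-0.258, 0.001, -0.966]]
[-0.04  0.65 -0.23]
offset [-6.4, 0.0, -53.5] | 53.9 rot [0.0, 0.0, 0.0] |deg 0.0
```

Request:
move_arm:
  steps:
    - {"offset": [-1, 0, -4], "delta_rot": [0, 0, 0], "fingers": 8}
    - {"offset": [-2, 0, -10], "delta_rot": [0, 0, 0], "fingers": 8}
    - {"offset": [-3, 0, -20], "delta_rot": [0, 0, 0], "fingers": 8}
    - {"offset": [-5, 0, -30], "delta_rot": [0, 0, 0], "fingers": 8}
    - {"offset": [-6, 0, -42], "delta_rot": [0, 0, 0], "fingers": 8}
    - {"offset": [-7, 0, -54], "delta_rot": [0, 0, 0], "fingers": 8}
    - {"offset": [-14, 5, -65], "delta_rot": [0, 0, 0], "fingers": 8}
    - {"offset": [-22, 12, -78], "delta_rot": [0, 0, 0], "fingers": 8}
    - {"offset": [-30, 24, -90], "delta_rot": [0, 0, 0], "fingers": 8}
    - {"offset": [-38, 40, -100], "delta_rot": [0, 0, 0], "fingers": 8}

```text
time_s: 17.87
tcp_pos: [486.3, -236.2, 197.4]
tool_rot: [0.354, 2.509, -0.112]
force: [0.5, -0.1, -1.4]
gripper_width: 0.206
```

```bash
cat >> plan.py <<'E'
TH2=np.array([60.2,0,-5.9]);RH2=R.from_matrix(np.c_[[-.966,0,-.258],[0,1,0],[.258,0,-.966]])
STUD=np.array([484.4,14.8,50.])
def stage(x,z,th,y=0,psi=7,dyaw=0):
    """far-rim inner edge (carrier x=-20.5, mid-plate) at horizontal x along tail dir from stud, height z above stage; tilt th"""
    C=cframe(az(psi),th);C0=cframe(az(psi),0)
    return STUD+C0.apply([x,y,z])+C.apply([20.5,0,0]),C
E
python3 - <<'E'
from plan import *
p,Rm=st();E,C=carrier(p,Rm,TH2,RH2);print(E);show(E,C)
q=np.array(arm.read_state()["joint_pos"])
for E,C,n in((np.array([430,-100,190]),cframe(az(-6),42),8),(*stage(-34,75,35),8),(*stage(-32,13,35),8),(*stage(-8,13,25),8),(*stage(-8,6,12),8),(*stage(-20.5,3,0),5)):
    pt,Rt=tool_for(E,C,TH2,RH2);print("E",E.round(0));go(p,Rm,pt,Rt) if n==8 else 0
    q,o=sim(q,pt,Rt,n);print(o[-1])
for n in("side","top"):
    im=arm.get_image(n); cv2.imwrite(f"pics/{n}12.png",im[:,:,::-1])
E
```

```text
t 17.87 q [-0.011, -0.371, 0.362, 2.258, 0.135, 0.623, 1.574] p [486.3, -236.2, 197.4] F [0.5, -0.1, -1.4] w 0.206
axes [[-0.787, 0.277, 0.552], [0.226, 0.961, -0.159], [-0.574, -0.0, -0.819]]
[ 435.67774836 -221.66187199  167.65233444]
tailL [ 516. -268.  275.] side [331.2 305.3] top [453.8 209.9]
tailR [ 528. -225.  275.] side [327.6 283.1] top [431.1 204.1]
eyebotL [ 404. -256.  142.] side [265.  360.8] top [427.2 273.3]
eyebotR [ 427. -175.  142.] side [263.3 319.6] top [389.3 263.2]
eyetopL [ 444. -268.  193.] side [289.1 344.9] top [440.2 251.9]
eyetopR [ 468. -187.  193.] side [285.7 303.2] top [400.4 241.6]
blkout [ 452. -226.  239.] side [285.  308.5] top [428.5 245.8]
holetop [ 515. -244.  266.] side [324.3 297.5] top [439.8 211.8]
eye [ 436. -222.  168.] side [275.5 331.6] top [414.1 257.7]
E [ 430 -100  190]
offset [21.3, 125.2, -33.0] | 131.2 rot [-0.091, 0.139, -0.15] |deg 12.8
([-0.11, -0.37, 0.19, 2.19, 0.1, 0.85, 1.5], np.float64(0.0), 0.0)
E [467.  13. 137.]
offset [53.3, 256.9, 18.1] | 263.0 rot [-0.187, 0.258, -0.358] |deg 27.5
([-0.24, -0.14, 0.11, 2.11, 0.03, 0.83, 1.55], np.float64(0.0), 0.0)
E [469.  13.  75.]
offset [87.4, 257.7, 69.9] | 281.0 rot [-0.187, 0.258, -0.358] |deg 27.5
([-0.25, -0.06, 0.12, 2.18, 0.01, 0.68, 1.56], np.float64(0.0), 0.0)
E [495.  16.  72.]
offset [74.4, 268.5, 95.5] | 294.5 rot [-0.156, 0.43, -0.374] |deg 33.9
([-0.25, 0.14, 0.13, 1.96, -0.02, 0.87, 1.59], np.float64(0.0), 0.0)
E [496.  16.  60.]
offset [88.1, 268.9, 116.6] | 306.0 rot [-0.114, 0.654, -0.394] |deg 44.2
([-0.24, 0.34, 0.14, 1.76, -0.05, 1.1, 1.61], np.float64(0.0), 0.0)
E [484.  15.  53.]
([-0.23, 0.5, 0.14, 1.61, -0.06, 1.3, 1.62], np.float64(0.0), 0.0)
```

View pics/side12.png

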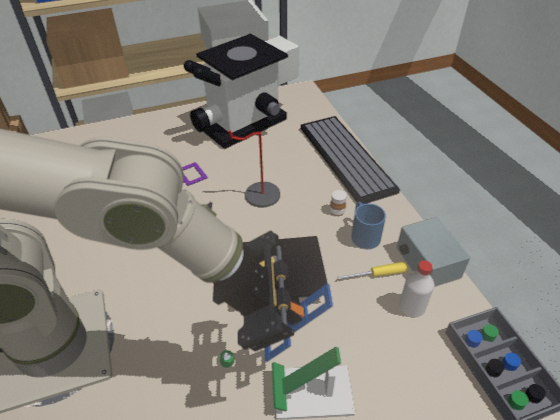

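View pics/top12.png

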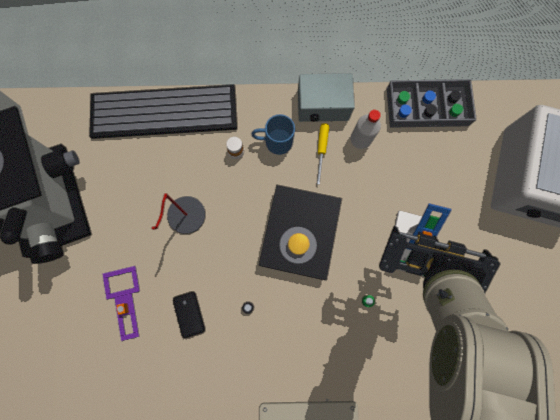

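Request:
move_arm:
  steps:
    - {"offset": [4, 16, -2], "delta_rot": [-0.01, 0.015, -0.02], "fingers": 8}
    - {"offset": [9, 42, -4], "delta_rot": [-0.03, 0.04, -0.055], "fingers": 8}
    - {"offset": [15, 70, -5], "delta_rot": [-0.05, 0.07, -0.1], "fingers": 8}
    - {"offset": [21, 100, -5], "delta_rot": [-0.075, 0.1, -0.145], "fingers": 8}
    - {"offset": [27, 130, -4], "delta_rot": [-0.1, 0.135, -0.185], "fingers": 8}
    - {"offset": [33, 160, -2], "delta_rot": [-0.12, 0.165, -0.23], "fingers": 8}
    - {"offset": [40, 190, 2], "delta_rot": [-0.14, 0.195, -0.27], "fingers": 8}
    - {"offset": [46, 220, 8], "delta_rot": [-0.16, 0.225, -0.31], "fingers": 8}
    - {"offset": [51, 243, 14], "delta_rot": [-0.18, 0.25, -0.34], "fingers": 8}
    - {"offset": [53, 257, 18], "delta_rot": [-0.187, 0.258, -0.358], "fingers": 8}

```text
time_s: 18.8
tcp_pos: [526.5, 23.6, 151.9]
tool_rot: [-0.182, 2.787, 0.029]
force: [-0.2, -0.4, -1.2]
gripper_width: 0.209
```

```bash
cat >> plan.py <<'E'
PTS2={"tailL":[140,-22,3],"tailR":[140,22,3],"eyebotL":[-33,-42,3],"eyebotR":[-33,42,3],"eyetopL":[33,-42,3],"eyetopR":[33,42,3],"openFL":[-20.5,-30,3],"openFR":[-20.5,30,3],"openNL":[20.5,-30,3],"openNR":[20.5,30,3],"holeFar":[128,0,3]}
def shots(k,s=6,box=None):
    p,Rm=st();E,C=carrier(p,Rm,TH2,RH2);print("E-STUD",(E-STUD).round(1),"tilt",np.degrees(np.arcsin(C.as_matrix()[2,0])).round(1),"az",np.degrees(np.arctan2(C.as_matrix()[1,0],C.as_matrix()[0,0])).round(1),"roll",np.degrees(C.as_matrix()[2,1]).round(1))
    for n in("side","top"):
        im=arm.get_image(n); cv2.imwrite(f"pics/{n}{k}.png",im[:,:,::-1])
        crop(n,im,*((215,200,125,100) if n=="side" else (245,170,115,100)),s,f"{n}{k}c")
    for kk,v in PTS2.items(): 
        X_=E+C.apply(v);print(kk,X_.round(0),"side",proj("side",X_)[0].round(1),"top",proj("top",X_)[0].round(1))
    return p,Rm
E
python3 - <<'E'
from plan import *
shots(13)
E
```

```text
t 18.8 q [-0.259, -0.139, 0.116, 2.105, 0.029, 0.825, 1.544] p [526.5, 23.6, 151.9] F [-0.2, -0.4, -1.2] w 0.209
axes [[-0.931, -0.13, 0.34], [-0.123, 0.992, 0.043], [-0.343, -0.002, -0.94]]
E-STUD [-16.    1.2  86.8] tilt 35.0 az 7.5 roll -0.1
tailL [583.   9. 220.] side [305.3 206.5] top [305.5 186.5]
tailR [578.  53. 220.] side [295.4 194. ] top [284.7 189.5]
eyebotL [445. -29. 120.] side [250.5 266.9] top [321.1 257. ]
eyebotR [434.  54. 120.] side [235.  240.8] top [284.3 262.6]
eyetopL [499. -22. 158.] side [272.8 246.5] top [318.9 230.9]
eyetopR [488.  61. 158.] side [256.1 221.1] top [281.  236.6]
openFL [454. -16. 128.] side [252.4 259.2] top [315.4 253. ]
openFR [446.  43. 127.] side [241.1 240.6] top [289. 257.]
openNL [487. -12. 151.] side [266.1 246.6] top [314.  236.8]
openNR [479.  48. 151.] side [254.3 228.4] top [287.  240.8]
holeFar [571.  30. 213.] side [296.1 204. ] top [295.7 193.4]
```

View pics/side13c.png

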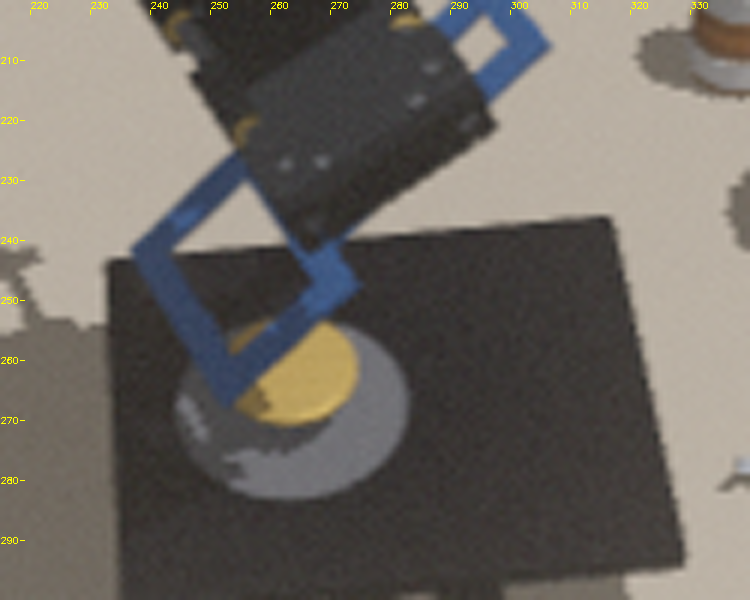

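View pics/top13c.png

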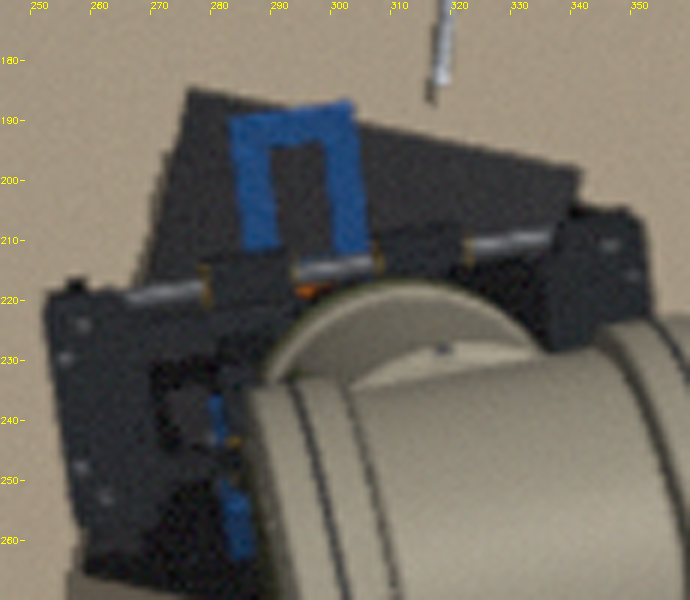

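Run:
```python
from plan import *
X_=STUD+[0,0,25]
print("side pred",proj("side",X_)," obs 262.98 261.15");print("top pred",proj("top",X_),"obs 298.44 243.23")
for n in("side","top"):
    print(n,"jac px/mm",[(proj(n,X_+d)-proj(n,X_))[0].round(2).tolist() for d in np.eye(3)])
```

```text
side pred [[262.20812823 260.40668342]]  obs 262.98 261.15
top pred [[299.55369082 242.82754007]] obs 298.44 243.23
side jac px/mm [[0.42, -0.12], [-0.14, -0.32], [-0.01, -0.28]]
top jac px/mm [[-0.01, -0.42], [-0.42, 0.01], [0.03, -0.06]]
```

```bash
sed -i 's/^STUD=.*/STUD=np.array([483.4,13.3,50.])/' plan.py
python3 - <<'E'
from plan import *
p,Rm=st()
for a in((-33,35,35),(-33,20,35),(-33,14,35)):
    go(p,Rm,*tool_for(*stage(*a),TH2,RH2))
E
```

```text
t 18.9 q [-0.258, -0.139, 0.116, 2.106, 0.031, 0.824, 1.543] p [526.4, 23.1, 151.9] F [0.1, -0.2, -2.1] w 0.201
axes [[-0.931, -0.129, 0.341], [-0.122, 0.992, 0.042], [-0.343, -0.003, -0.939]]
offset [15.2, -4.4, 37.1] | 40.3 rot [-0.0, 0.0, 0.008] |deg 0.4
offset [20.3, -4.3, 51.2] | 55.2 rot [-0.0, 0.0, 0.008] |deg 0.4
offset [22.4, -4.3, 56.8] | 61.2 rot [-0.0, 0.0, 0.008] |deg 0.4
```

Request:
move_arm:
  steps:
    - {"offset": [3, -1, 7], "delta_rot": [0, 0, 0.002], "fingers": 8}
    - {"offset": [6, -2, 15], "delta_rot": [0, 0, 0.004], "fingers": 8}
    - {"offset": [9, -3, 23], "delta_rot": [0, 0, 0.006], "fingers": 8}
    - {"offset": [12, -4, 30], "delta_rot": [0, 0, 0.008], "fingers": 8}
    - {"offset": [15, -4, 37], "delta_rot": [0, 0, 0.008], "fingers": 8}
    - {"offset": [17, -4, 42], "delta_rot": [0, 0, 0.008], "fingers": 8}
    - {"offset": [19, -4, 47], "delta_rot": [0, 0, 0.008], "fingers": 8}
    - {"offset": [20, -4, 51], "delta_rot": [0, 0, 0.008], "fingers": 8}
    - {"offset": [20, -4, 51], "delta_rot": [0, 0, 0.008], "fingers": 8}
    - {"offset": [20, -4, 51], "delta_rot": [0, 0, 0.008], "fingers": 8}

```text
time_s: 19.73
tcp_pos: [525.7, 18.9, 97.1]
tool_rot: [-0.17, 2.787, 0.03]
force: [-0.3, -0.6, -1.5]
gripper_width: 0.203
```

Run:
```python
from plan import *
p,Rm=shots(14)
for a in((-33,14,35),):
    go(p,Rm,*tool_for(*stage(*a),TH2,RH2))
```

```text
t 19.73 q [-0.255, -0.076, 0.128, 2.175, 0.017, 0.692, 1.555] p [525.7, 18.9, 97.1] F [-0.3, -0.6, -1.5] w 0.203
axes [[-0.932, -0.122, 0.34], [-0.114, 0.993, 0.042], [-0.343, 0.0, -0.939]]
E-STUD [-15.8  -1.5  32. ] tilt 35.0 az 7.0 roll 0.0
tailL [582.   4. 165.] side [305.  226.2] top [305.9 193.5]
tailR [577.  47. 165.] side [295.6 213.5] top [286.3 196.2]
eyebotL [444. -33.  65.] side [251.8 283.9] top [320.  259.7]
eyebotR [434.  50.  65.] side [237.1 257.6] top [285.2 264.7]
eyetopL [498. -27. 103.] side [273.5 264.5] top [318.1 235.2]
eyetopR [488.  57. 103.] side [257.5 239. ] top [282.4 240.2]
openFL [453. -20.  73.] side [253.6 276.4] top [314.7 255.9]
openFR [446.  39.  73.] side [242.9 257.7] top [289.7 259.4]
openNL [486. -16.  96.] side [267.  264.4] top [313.4 240.6]
openNR [479.  43.  96.] side [255.7 246. ] top [288.  244.2]
holeFar [570.  24. 158.] side [296.3 223.4] top [296.6 199.9]
offset [2.4, -0.4, 5.7] | 6.2 rot [-0.0, 0.0, -0.0] |deg 0.0
```

View pics/side14c.png

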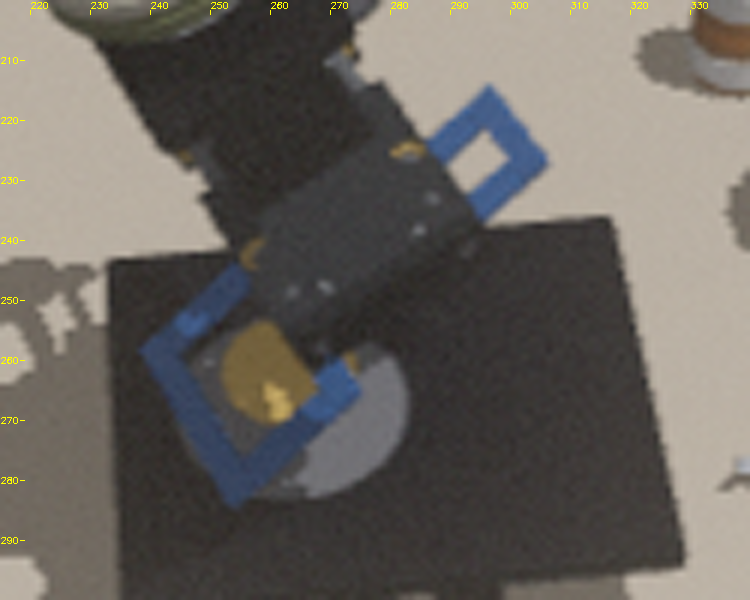

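View pics/top14c.png

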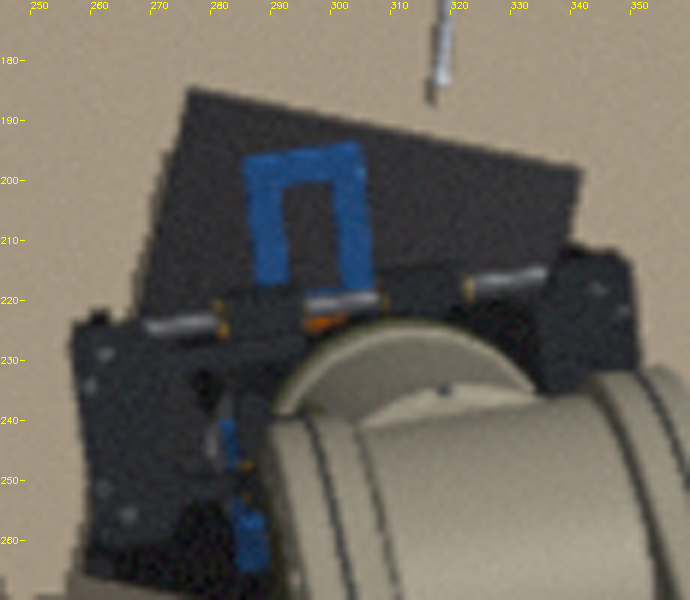

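Run:
```python
from plan import *
p,Rm=st()
for a in((-33,14,35),(-20,14,35),(-9,14,32),(-8,14,26)):
    go(p,Rm,*tool_for(*stage(*a),TH2,RH2))
```

```text
t 19.83 q [-0.255, -0.076, 0.128, 2.175, 0.017, 0.692, 1.555] p [526.0, 18.9, 97.5] F [-0.4, 0.8, -1.2] w 0.207
axes [[-0.932, -0.122, 0.341], [-0.114, 0.993, 0.042], [-0.344, 0.0, -0.939]]
offset [2.8, -0.4, 6.1] | 6.7 rot [-0.0, 0.001, -0.0] |deg 0.1
offset [-9.4, -0.4, 10.5] | 14.1 rot [-0.0, 0.001, -0.0] |deg 0.1
offset [-19.6, -0.4, 18.5] | 26.9 rot [-0.0, 0.053, -0.0] |deg 3.1
offset [-19.6, -0.4, 27.2] | 33.5 rot [-0.0, 0.158, -0.0] |deg 9.1
```

Request:
move_arm:
  steps:
    - {"offset": [1, 0, 3], "delta_rot": [0, 0, 0], "fingers": 8}
    - {"offset": [3, 0, 6], "delta_rot": [0, 0, 0], "fingers": 8}
    - {"offset": [3, 0, 6], "delta_rot": [0, 0, 0], "fingers": 8}
    - {"offset": [0, 0, 7], "delta_rot": [0, 0, 0], "fingers": 8}
    - {"offset": [-3, 0, 8], "delta_rot": [0, 0, 0], "fingers": 8}
    - {"offset": [-5, 0, 9], "delta_rot": [0, 0, 0], "fingers": 8}
    - {"offset": [-7, 0, 10], "delta_rot": [0, 0, 0], "fingers": 8}
    - {"offset": [-9, 0, 10.5], "delta_rot": [0, 0, 0], "fingers": 8}
    - {"offset": [-9, 0, 10.5], "delta_rot": [0, 0, 0], "fingers": 8}
    - {"offset": [-9, 0, 10.5], "delta_rot": [0, 0, 0], "fingers": 8}

```text
time_s: 20.67
tcp_pos: [538.0, 20.4, 90.7]
tool_rot: [-0.17, 2.786, 0.03]
force: [-0.2, -0.6, -1.2]
gripper_width: 0.206
```

Run:
```python
from plan import *
p,Rm=shots(15)
for a in((-20,14,35),(-9,14,32),(-8,14,26)):
    go(p,Rm,*tool_for(*stage(*a),TH2,RH2))
```

```text
t 20.67 q [-0.256, -0.038, 0.131, 2.156, 0.009, 0.673, 1.562] p [538.0, 20.4, 90.7] F [-0.2, -0.6, -1.2] w 0.206
axes [[-0.932, -0.122, 0.341], [-0.114, 0.993, 0.042], [-0.344, -0.0, -0.939]]
E-STUD [-3.5 -0.  25.6] tilt 35.0 az 7.0 roll -0.0
tailL [595.   5. 158.] side [309.9 226.3] top [304.8 188.9]
tailR [589.  49. 158.] side [300.4 213.7] top [285.4 191.6]
eyebotL [456. -32.  59.] side [257.  283.6] top [318.9 254.9]
eyebotR [446.  51.  59.] side [242.1 257.5] top [284.4 259.8]
eyetopL [510. -25.  97.] side [278.5 264.4] top [316.9 230.4]
eyetopR [500.  58.  97.] side [262.4 239. ] top [281.5 235.4]
openFL [465. -19.  66.] side [258.8 276.1] top [313.6 251. ]
openFR [458.  41.  66.] side [248.  257.6] top [288.8 254.5]
openNL [498. -15.  90.] side [272.1 264.2] top [312.3 235.8]
openNR [491.  45.  90.] side [260.7 246. ] top [287.1 239.4]
holeFar [582.  26. 152.] side [301.1 223.5] top [295.6 195.2]
offset [-0.4, -0.4, -0.0] | 0.5 rot [-0.0, 0.001, -0.0] |deg 0.0
offset [-10.5, -0.4, 7.9] | 13.2 rot [-0.0, 0.053, -0.0] |deg 3.0
offset [-10.5, -0.4, 16.6] | 19.7 rot [-0.0, 0.158, -0.0] |deg 9.0
```

View pics/side15c.png

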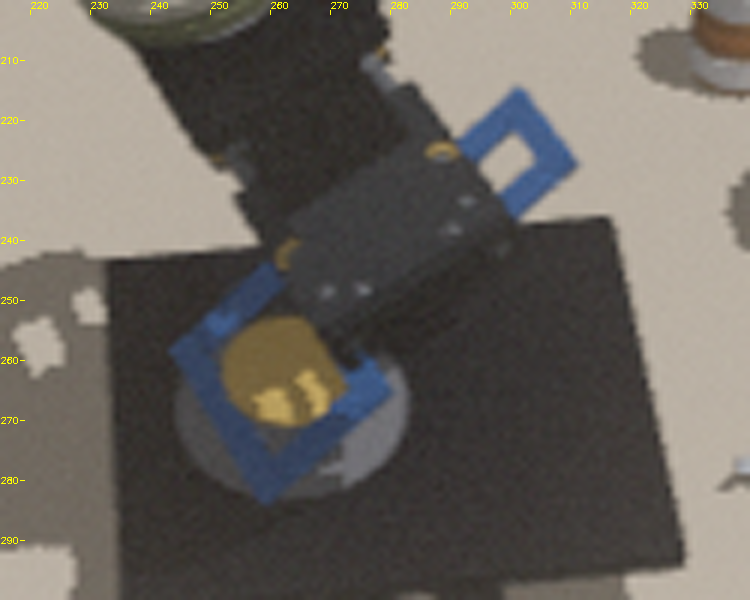

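Request:
move_arm:
  steps:
    - {"offset": [-3, 0, 2], "delta_rot": [0, 0.01, 0], "fingers": 8}
    - {"offset": [-6, 0, 4], "delta_rot": [0, 0.025, 0], "fingers": 8}
    - {"offset": [-8, 0, 6], "delta_rot": [0, 0.04, 0], "fingers": 8}
    - {"offset": [-10.5, 0, 8], "delta_rot": [0, 0.053, 0], "fingers": 8}
    - {"offset": [-10.5, 0, 10], "delta_rot": [0, 0.08, 0], "fingers": 8}
    - {"offset": [-10.5, 0, 12.5], "delta_rot": [0, 0.106, 0], "fingers": 8}
    - {"offset": [-10.5, 0, 14.5], "delta_rot": [0, 0.132, 0], "fingers": 8}
    - {"offset": [-10.5, 0, 16.6], "delta_rot": [0, 0.158, 0], "fingers": 8}
    - {"offset": [-10.5, 0, 16.6], "delta_rot": [0, 0.158, 0], "fingers": 8}
    - {"offset": [-10.5, 0, 16.6], "delta_rot": [0, 0.158, 0], "fingers": 8}

```text
time_s: 21.6
tcp_pos: [553.7, 22.3, 78.4]
tool_rot: [-0.18, 2.944, 0.017]
force: [-0.3, -0.2, -1.9]
gripper_width: 0.203
```

Run:
```python
from plan import *
p,Rm=shots(16)
for a in((-8,14,26),(-8,12,20),(-8,9,14),(-8,7,8)):
    go(p,Rm,*tool_for(*stage(*a),TH2,RH2))
```

```text
t 21.6 q [-0.258, 0.121, 0.143, 1.983, -0.024, 0.847, 1.59] p [553.7, 22.3, 78.4] F [-0.3, -0.2, -1.9] w 0.203
axes [[-0.974, -0.122, 0.19], [-0.119, 0.993, 0.023], [-0.191, -0.0, -0.982]]
E-STUD [10.5  1.7 22.6] tilt 26.0 az 7.0 roll -0.0
tailL [620.   8. 137.] side [319.6 229.2] top [302.2 180.7]
tailR [615.  52. 137.] side [310.1 216.7] top [283.4 183.3]
eyebotL [468. -30.  61.] side [261.8 281.2] top [318.1 249.9]
eyebotR [458.  53.  61.] side [246.7 255.3] top [283.7 254.8]
eyetopL [527. -23.  90.] side [285.5 263.6] top [315.4 223.8]
eyetopR [517.  60.  90.] side [269.2 238.5] top [280.4 228.7]
openFL [478. -17.  66.] side [264. 274.] top [312.7 245.7]
openFR [471.  42.  66.] side [253.1 255.6] top [288.  249.2]
openNL [515. -13.  84.] side [278.6 263.2] top [311.  229.5]
openNR [507.  47.  84.] side [267.1 245.2] top [286. 233.]
holeFar [607.  29. 131.] side [310.5 226. ] top [293.4 187.1]
offset [0.2, -0.4, -0.4] | 0.6 rot [-0.0, -0.0, -0.0] |deg 0.0
offset [1.0, -0.4, 9.9] | 10.0 rot [-0.0, 0.104, -0.0] |deg 6.0
offset [3.0, -0.4, 21.1] | 21.3 rot [-0.0, 0.209, -0.0] |deg 12.0
offset [5.6, -0.4, 31.2] | 31.7 rot [-0.0, 0.314, -0.0] |deg 18.0
```

View pics/side16c.png

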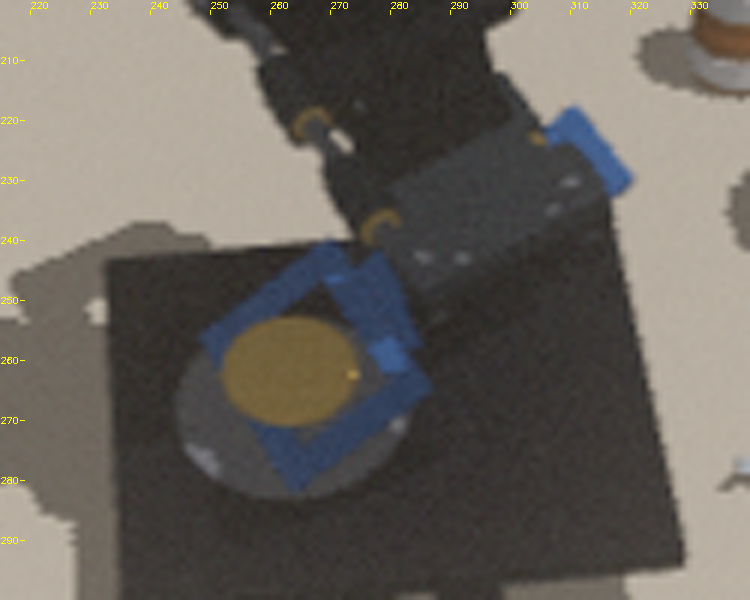

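View pics/top16c.png

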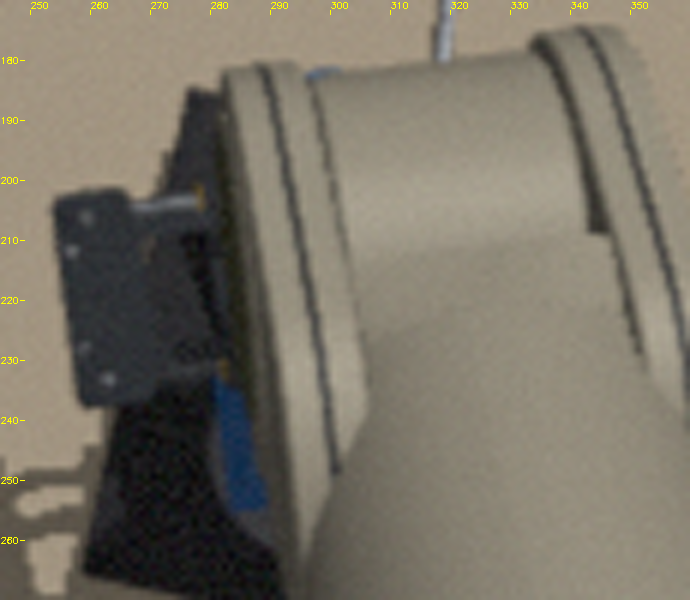

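Request:
move_arm:
  steps:
    - {"offset": [0.5, 0, 3], "delta_rot": [0, 0.035, 0], "fingers": 8}
    - {"offset": [0.7, 0, 6.5], "delta_rot": [0, 0.07, 0], "fingers": 8}
    - {"offset": [1, 0, 10], "delta_rot": [0, 0.104, 0], "fingers": 8}
    - {"offset": [1.5, 0, 13.5], "delta_rot": [0, 0.14, 0], "fingers": 8}
    - {"offset": [2.2, 0, 17], "delta_rot": [0, 0.175, 0], "fingers": 8}
    - {"offset": [3, 0, 21], "delta_rot": [0, 0.209, 0], "fingers": 8}
    - {"offset": [4, 0, 24.5], "delta_rot": [0, 0.244, 0], "fingers": 8}
    - {"offset": [5, 0, 28], "delta_rot": [0, 0.28, 0], "fingers": 8}
    - {"offset": [5.6, 0, 31], "delta_rot": [0, 0.314, 0], "fingers": 8}
    - {"offset": [5.6, 0, 31], "delta_rot": [0, 0.314, 0], "fingers": 8}

```text
time_s: 22.53
tcp_pos: [553.8, 22.5, 46.2]
tool_rot: [0.184, -3.013, 0.011]
force: [-0.9, 1.1, -1.7]
gripper_width: 0.202
```

Run:
```python
from plan import *
p,Rm=shots(17)
for a in((-8,7,8),(-9,6,4),(-11,5.5,1),(-20.5,5,0),(-20.5,3,0)):
    go(p,Rm,*tool_for(*stage(*a),TH2,RH2))
```

```text
t 22.53 q [-0.246, 0.401, 0.152, 1.7, -0.062, 1.17, 1.618] p [553.8, 22.5, 46.2] F [-0.9, 1.1, -1.7] w 0.202
axes [[-0.985, -0.122, -0.122], [-0.121, 0.993, -0.015], [0.123, -0.0, -0.992]]
E-STUD [11.8  2.   9.4] tilt 7.9 az 7.0 roll -0.0
tailL [635.  10.  82.] side [324. 243.] top [299.5 181.3]
tailR [630.  54.  82.] side [314.7 230.7] top [281.7 183.7]
eyebotL [467. -30.  58.] side [261.5 282.1] top [318.  250.4]
eyebotR [457.  53.  58.] side [246.5 256.2] top [283.7 255.2]
eyetopL [532. -22.  67.] side [287.5 269.1] top [314.  223.4]
eyetopR [522.  61.  67.] side [271.4 244.2] top [279.8 228.2]
openFL [478. -17.  60.] side [264.2 275.8] top [312.3 245.9]
openFR [471.  43.  60.] side [253.3 257.4] top [287.8 249.4]
openNL [519. -12.  65.] side [280.3 267.8] top [309.9 229.2]
openNR [511.  47.  65.] side [268.9 249.9] top [285.4 232.6]
holeFar [621.  31.  80.] side [314.8 238.9] top [291.3 187.3]
offset [-0.3, -0.5, -0.6] | 0.8 rot [-0.0, -0.002, -0.0] |deg 0.1
offset [0.8, -0.5, 6.1] | 6.2 rot [-0.0, 0.068, -0.0] |deg 3.9
offset [3.1, -0.5, 11.1] | 11.5 rot [-0.0, 0.12, -0.0] |deg 6.9
offset [12.7, -0.5, 14.1] | 19.0 rot [-0.0, 0.138, -0.0] |deg 7.9
offset [12.5, -0.5, 16.1] | 20.4 rot [-0.0, 0.138, -0.0] |deg 7.9
```

View pics/side17c.png

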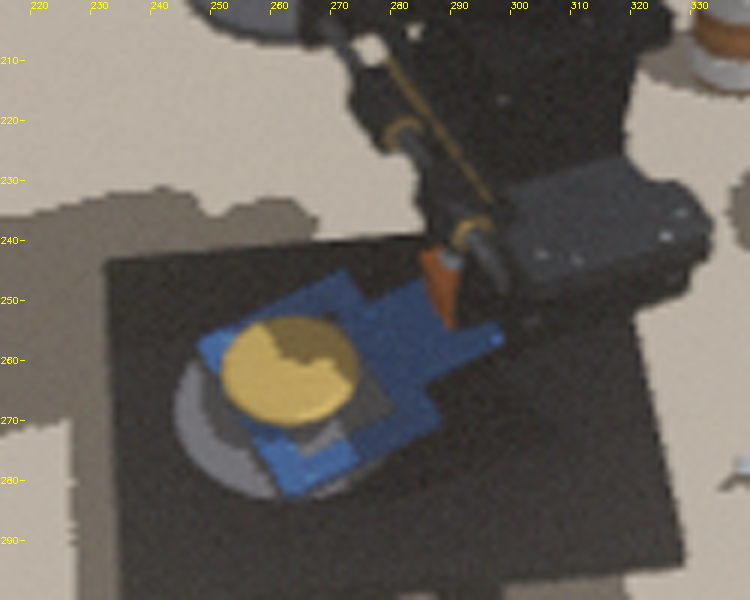

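Request:
move_arm:
  steps:
    - {"offset": [0.4, 0, 3], "delta_rot": [0, 0.035, 0], "fingers": 8}
    - {"offset": [0.8, 0, 6], "delta_rot": [0, 0.068, 0], "fingers": 8}
    - {"offset": [2, 0, 8.5], "delta_rot": [0, 0.095, 0], "fingers": 8}
    - {"offset": [3, 0, 11], "delta_rot": [0, 0.12, 0], "fingers": 8}
    - {"offset": [6, 0, 12], "delta_rot": [0, 0.127, 0], "fingers": 8}
    - {"offset": [9, 0, 13], "delta_rot": [0, 0.133, 0], "fingers": 8}
    - {"offset": [12.5, 0, 14], "delta_rot": [0, 0.138, 0], "fingers": 8}
    - {"offset": [12.5, 0, 14], "delta_rot": [0, 0.138, 0], "fingers": 8}
    - {"offset": [12.5, 0, 14], "delta_rot": [0, 0.138, 0], "fingers": 8}
    - {"offset": [12.5, 0, 14], "delta_rot": [0, 0.138, 0], "fingers": 8}

```text
time_s: 23.47
tcp_pos: [539.8, 20.5, 34.8]
tool_rot: [0.175, -2.879, 0.023]
force: [1.1, 0.4, -1.4]
gripper_width: 0.204
```

Run:
```python
from plan import *
p,Rm=shots(18)
for a in((-20.5,5,0),(-20.5,3,0)):
    go(p,Rm,*tool_for(*stage(*a),TH2,RH2))
```

```text
t 23.47 q [-0.241, 0.496, 0.154, 1.612, -0.069, 1.297, 1.624] p [539.8, 20.5, 34.8] F [1.1, 0.4, -1.4] w 0.204
axes [[-0.96, -0.121, -0.253], [-0.117, 0.993, -0.031], [0.255, -0.0, -0.967]]
E-STUD [0.1 0.3 5.8] tilt 0.2 az 7.0 roll -0.0
tailL [625.   9.  59.] side [319.8 250.8] top [299.6 187.6]
tailR [620.  52.  59.] side [310.7 238.4] top [282.2 190. ]
eyebotL [456. -32.  59.] side [256.8 283.8] top [318.9 255.1]
eyebotR [446.  51.  59.] side [241.9 257.8] top [284.5 260. ]
eyetopL [521. -24.  59.] side [283.2 273.2] top [314.5 228.4]
eyetopR [511.  59.  59.] side [267.3 248. ] top [280.5 233.1]
openFL [467. -19.  59.] side [259.6 277.9] top [313.2 250.7]
openFR [459.  41.  59.] side [248.8 259.4] top [288.6 254.2]
openNL [507. -14.  59.] side [275.9 271.4] top [310.5 234.1]
openNR [500.  46.  59.] side [264.7 253.3] top [286.1 237.5]
holeFar [611.  29.  59.] side [310.8 246.2] top [291.7 193.5]
offset [-0.1, -0.3, 1.0] | 1.1 rot [0.0, 0.003, -0.0] |deg 0.2
offset [-0.6, -0.3, 2.9] | 3.0 rot [0.0, 0.003, -0.0] |deg 0.2
```

View pics/side18c.png

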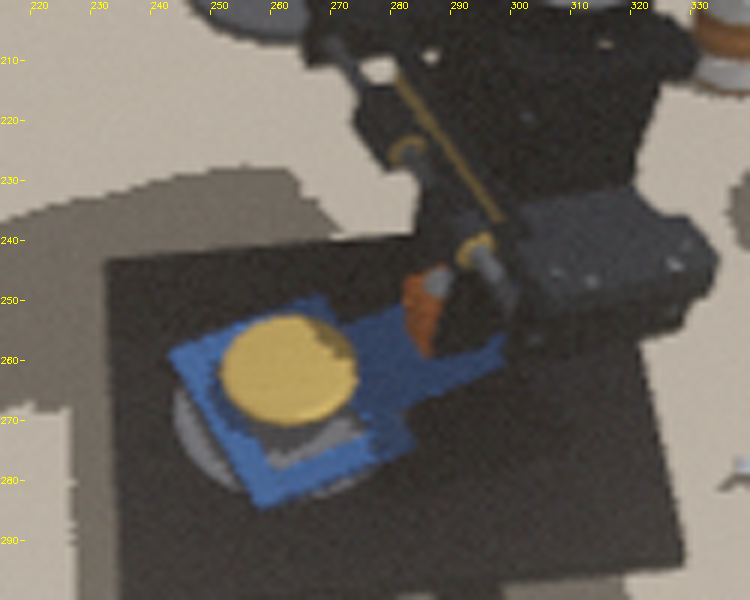

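View pics/top18.png

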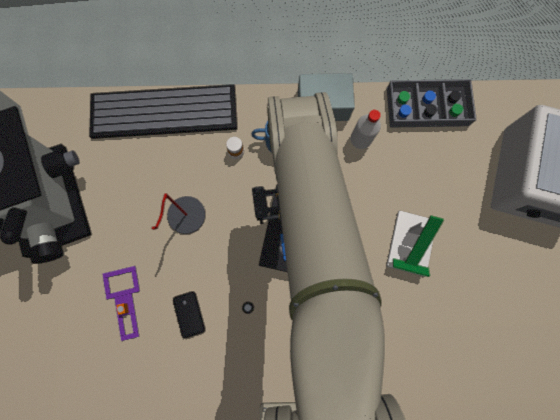

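Run:
```python
from plan import *
c=np.mean([(258,284.5),(243.5,259),(284,274),(268.5,249)],0)
for z in(56,58.8): print(z,onz("side",c,z)-onz("side",(262.98,261.15),75))
```

```text
56 [  0.29252626  -0.95233671 -19.        ]
58.8 [ -0.31396733  -3.09090552 -16.2       ]
```

Request:
move_arm:
  steps:
    - {"offset": [0, 1, 0.7], "delta_rot": [0, 0.003, 0], "fingers": 8}
    - {"offset": [-0.3, 1, 1.5], "delta_rot": [0, 0.003, 0], "fingers": 8}
    - {"offset": [-0.5, 1, 2.2], "delta_rot": [0, 0.003, 0], "fingers": 8}
    - {"offset": [-0.6, 1, 2.8], "delta_rot": [0, 0.003, 0], "fingers": 8}
    - {"offset": [-0.6, 1, 2.8], "delta_rot": [0, 0.003, 0], "fingers": 8}
    - {"offset": [-0.6, 1, 2.8], "delta_rot": [0, 0.003, 0], "fingers": 8}
    - {"offset": [-0.6, 1, 2.8], "delta_rot": [0, 0.003, 0], "fingers": 8}
    - {"offset": [-0.6, 1, 2.8], "delta_rot": [0, 0.003, 0], "fingers": 8}
    - {"offset": [-0.6, 1, 2.8], "delta_rot": [0, 0.003, 0], "fingers": 8}
    - {"offset": [-0.6, 1, 2.8], "delta_rot": [0, 0.003, 0], "fingers": 8}

```text
time_s: 24.4
tcp_pos: [539.6, 21.5, 31.8]
tool_rot: [0.175, -2.876, 0.023]
force: [0.4, -0.5, -1.0]
gripper_width: 0.204
```

Run:
```python
from plan import *
p,Rm=shots(19)
print(np.round(arm.read_state()["torque"],2))
```

```text
t 24.4 q [-0.242, 0.502, 0.153, 1.611, -0.07, 1.295, 1.623] p [539.6, 21.5, 31.8] F [0.4, -0.5, -1.0] w 0.204
axes [[-0.959, -0.121, -0.256], [-0.117, 0.993, -0.031], [0.258, -0.0, -0.966]]
E-STUD [-0.   1.3  3.1] tilt 0.0 az 7.0 roll -0.0
tailL [625.  10.  56.] side [319.5 251.3] top [299.1 188. ]
tailR [620.  53.  56.] side [310.4 239. ] top [281.8 190.4]
eyebotL [456. -31.  56.] side [256.7 284.2] top [318.4 255.3]
eyebotR [446.  52.  56.] side [241.8 258.2] top [284.  260.2]
eyetopL [521. -23.  56.] side [283.  273.6] top [313.9 228.6]
eyetopR [511.  60.  56.] side [267.2 248.5] top [280.1 233.4]
openFL [467. -18.  56.] side [259.5 278.3] top [312.6 250.9]
openFR [459.  42.  56.] side [248.8 259.9] top [288.2 254.3]
openNL [507. -13.  56.] side [275.8 271.8] top [309.9 234.3]
openNR [500.  47.  56.] side [264.6 253.8] top [285.7 237.7]
holeFar [610.  30.  56.] side [310.5 246.8] top [291.2 193.8]
[ 0.21 -0.58  0.04]
```

View pics/side19c.png

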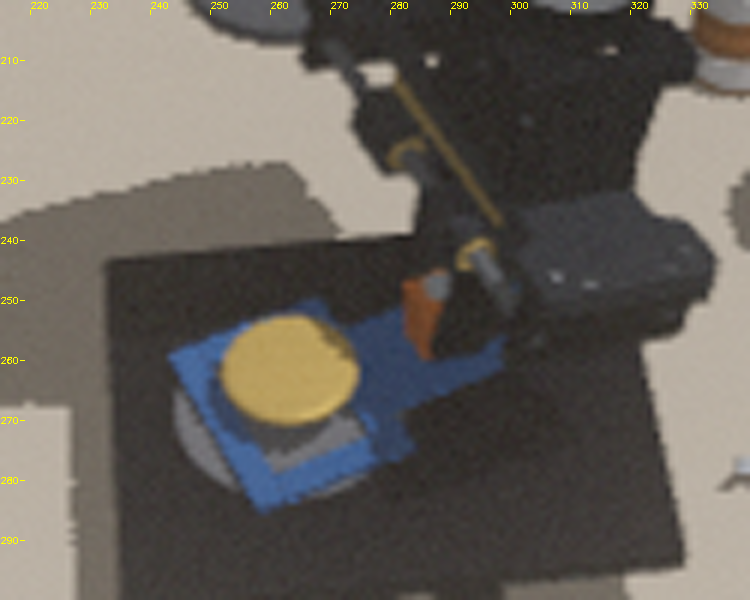

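Request:
move_arm:
  steps:
    - {"offset": [-0.2, 0, 0.7], "delta_rot": [0, 0, 0], "fingers": 8}
    - {"offset": [-0.4, 0, 1.5], "delta_rot": [0, 0, 0], "fingers": 8}
    - {"offset": [-0.4, 0, 1.5], "delta_rot": [0, 0, 0], "fingers": 8}
    - {"offset": [-0.4, 0, 1.5], "delta_rot": [0, 0, 0], "fingers": 8}
    - {"offset": [-0.4, 0, 1.5], "delta_rot": [0, 0, 0], "fingers": 8}
    - {"offset": [-0.4, 0, 1.5], "delta_rot": [0, 0, 0], "fingers": 8}
    - {"offset": [-0.4, 0, 1.5], "delta_rot": [0, 0, 0], "fingers": 8}
    - {"offset": [-0.4, 0, 1.5], "delta_rot": [0, 0, 0], "fingers": 8}
    - {"offset": [-0.4, 0, 1.5], "delta_rot": [0, 0, 0], "fingers": 8}
    - {"offset": [-0.4, 0, 1.5], "delta_rot": [0, 0, 0], "fingers": 8}

```text
time_s: 25.33
tcp_pos: [539.7, 21.4, 31.4]
tool_rot: [0.175, -2.876, 0.023]
force: [-2.9, -0.4, 9.2]
gripper_width: 0.203
```

Request:
move_arm:
  steps:
    - {"offset": [0, 0, -0.5], "delta_rot": [0, 0, 0], "fingers": 8}
    - {"offset": [0, 0, -0.5], "delta_rot": [0, 0, 0], "fingers": 16}
    - {"offset": [0, 0, -0.5], "delta_rot": [0, 0, 0], "fingers": 20}
    - {"offset": [0, 0, -0.5], "delta_rot": [0, 0, 0], "fingers": 25}
    - {"offset": [0, 0, -0.5], "delta_rot": [0, 0, 0], "fingers": 30}
    - {"offset": [0, 0, -0.5], "delta_rot": [0, 0, 0], "fingers": 36}
    - {"offset": [0, 0, -0.5], "delta_rot": [0, 0, 0], "fingers": 42}
    - {"offset": [0, 0, -0.5], "delta_rot": [0, 0, 0], "fingers": 48}
    - {"offset": [0, 0, -0.5], "delta_rot": [0, 0, 0], "fingers": 50}
    - {"offset": [0, 0, -0.5], "delta_rot": [0, 0, 0], "fingers": 50}

```text
time_s: 26.17
tcp_pos: [539.8, 21.4, 31.9]
tool_rot: [0.175, -2.876, 0.023]
force: [-0.2, 0.7, -0.6]
gripper_width: 0.554
```

Request:
move_arm:
  steps:
    - {"offset": [0, 0, -8], "delta_rot": [0, 0, 0], "fingers": 50}
    - {"offset": [0, 0, -20], "delta_rot": [0, 0, 0], "fingers": 50}
    - {"offset": [0, 0, -35], "delta_rot": [0, 0, 0], "fingers": 50}
    - {"offset": [0, 0, -55], "delta_rot": [0, 0, 0], "fingers": 50}
    - {"offset": [0, 0, -75], "delta_rot": [0, 0, 0], "fingers": 50}
    - {"offset": [0, 0, -95], "delta_rot": [0, 0, 0], "fingers": 50}
    - {"offset": [0, 0, -115], "delta_rot": [0, 0, 0], "fingers": 50}
    - {"offset": [0, 0, -140], "delta_rot": [0, 0, 0], "fingers": 50}
    - {"offset": [0, 0, -165], "delta_rot": [0, 0, 0], "fingers": 50}
    - {"offset": [0, 0, -190], "delta_rot": [0, 0, 0], "fingers": 50}

```text
time_s: 27.0
tcp_pos: [588.8, 27.4, 218.1]
tool_rot: [0.175, -2.877, 0.023]
force: [0.3, -0.5, 0.1]
gripper_width: 0.573
```

Run:
```python
from plan import *
p,Rm=st();q=np.array(arm.read_state()["joint_pos"])
t=np.array([430,-260,300]);go(p,Rm,t)
q2,o=sim(q,t,Rm,8);print(o[-1])
```

```text
t 27.0 q [-0.243, 0.466, 0.177, 1.257, -0.068, 1.684, 1.619] p [588.8, 27.4, 218.1] F [0.3, -0.5, 0.1] w 0.573
axes [[-0.959, -0.121, -0.254], [-0.117, 0.993, -0.031], [0.256, 0.0, -0.967]]
offset [207.0, -266.0, -29.8] | 338.4 rot [0.0, 0.0, 0.0] |deg 0.0
([0.07, 0.21, 0.35, 1.43, 0.06, 1.74, 2.12], np.float64(0.0), 0.0)
```

Run:
```python
from plan import *
p,Rm=st();q=np.array(arm.read_state()["joint_pos"])
t=np.array([420,230,320]);go(p,Rm,t)
q2,o=sim(q,t,Rm,8);print([x for x in o])
```

```text
t 27.0 q [-0.243, 0.466, 0.177, 1.257, -0.068, 1.684, 1.619] p [588.8, 27.4, 218.1] F [0.3, -0.5, 0.1] w 0.573
axes [[-0.959, -0.121, -0.254], [-0.117, 0.993, -0.031], [0.256, 0.0, -0.967]]
offset [164.3, 221.6, -61.8] | 282.7 rot [0.0, 0.0, 0.0] |deg 0.0
[([-0.28, 0.42, 0.16, 1.3, -0.07, 1.69, 1.57], np.float64(0.0), 0.0), ([-0.32, 0.37, 0.15, 1.33, -0.07, 1.7, 1.52], np.float64(0.0), 0.0), ([-0.35, 0.33, 0.13, 1.36, -0.07, 1.71, 1.47], np.float64(0.0), 0.0), ([-0.39, 0.29, 0.11, 1.38, -0.07, 1.73, 1.41], np.float64(0.0), 0.0), ([-0.43, 0.26, 0.09, 1.4, -0.08, 1.74, 1.35], np.float64(0.0), 0.0), ([-0.46, 0.22, 0.07, 1.41, -0.09, 1.76, 1.29], np.float64(0.0), 0.0), ([-0.5, 0.2, 0.05, 1.41, -0.09, 1.78, 1.23], np.float64(0.0), 0.0), ([-0.54, 0.18, 0.02, 1.41, -0.1, 1.79, 1.17], np.float64(0.0), 0.0)]
```

Request:
move_arm:
  steps:
    - {"offset": [12, 12, -20], "delta_rot": [0, 0, 0], "fingers": 50}
    - {"offset": [30, 35, -40], "delta_rot": [0, 0, 0], "fingers": 50}
    - {"offset": [50, 60, -55], "delta_rot": [0, 0, 0], "fingers": 50}
    - {"offset": [70, 90, -62], "delta_rot": [0, 0, 0], "fingers": 50}
    - {"offset": [90, 120, -62], "delta_rot": [0, 0, 0], "fingers": 50}
    - {"offset": [110, 150, -62], "delta_rot": [0, 0, 0], "fingers": 50}
    - {"offset": [130, 175, -62], "delta_rot": [0, 0, 0], "fingers": 50}
    - {"offset": [148, 200, -62], "delta_rot": [0, 0, 0], "fingers": 50}
    - {"offset": [164, 221, -62], "delta_rot": [0, 0, 0], "fingers": 50}
    - {"offset": [164, 221, -62], "delta_rot": [0, 0, 0], "fingers": 50}

```text
time_s: 27.83
tcp_pos: [417.2, 234.0, 322.8]
tool_rot: [0.187, -2.879, 0.019]
force: [0.7, 1.2, 0.4]
gripper_width: 0.571
```

Run:
```python
from plan import *
shots(20)
```

```text
t 27.83 q [-0.551, 0.174, 0.03, 1.409, -0.108, 1.795, 1.168] p [417.2, 234.0, 322.8] F [0.7, 1.2, 0.4] w 0.571
axes [[-0.959, -0.129, -0.253], [-0.125, 0.992, -0.029], [0.254, 0.003, -0.967]]
E-STUD [-122.4  213.4  293.8] tilt 0.2 az 7.4 roll 0.2
tailL [503. 223. 347.] side [236.4 109.2] top [189.7 213.8]
tailR [497. 266. 347.] side [228.6  99.5] top [164.3 217.5]
eyebotL [334. 181. 347.] side [162.6 136.3] top [213.  314.3]
eyebotR [323. 264. 347.] side [151.1 115.7] top [161.9 322.1]
eyetopL [399. 189. 347.] side [193.1 127.5] top [208.3 274.1]
eyetopR [388. 273. 347.] side [180.2 107.7] top [158.3 281.5]
openFL [344. 194. 347.] side [166.7 131.6] top [204.8 307.6]
openFR [337. 254. 347.] side [158.3 117. ] top [168.5 313.2]
openNL [385. 200. 347.] side [185.5 126.1] top [202.  282.6]
openNR [377. 259. 347.] side [176.5 111.9] top [166.1 288. ]
holeFar [488. 243. 347.] side [227.4 105.7] top [177.7 222.4]
```

View pics/side20c.png

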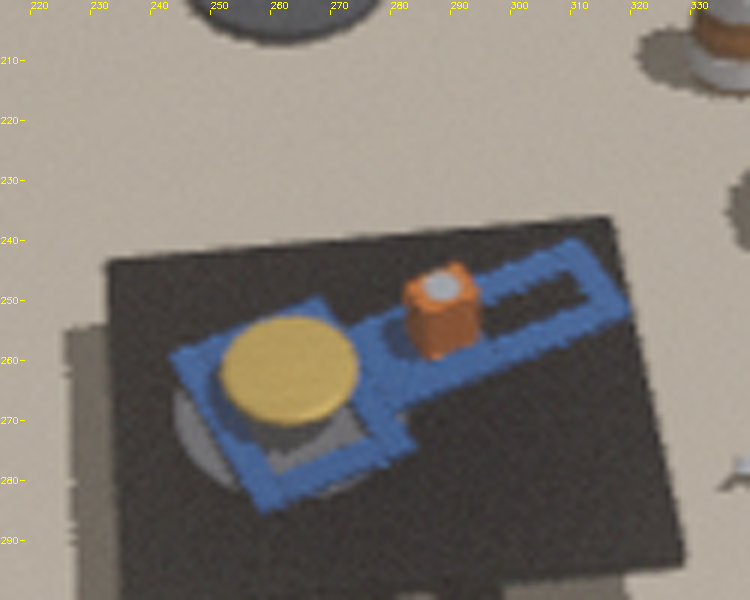

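View pics/top20c.png

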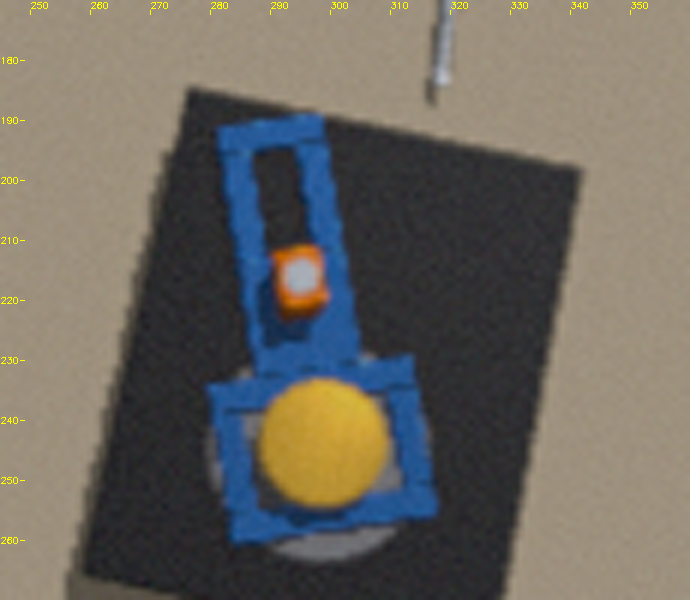

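View pics/top20.png

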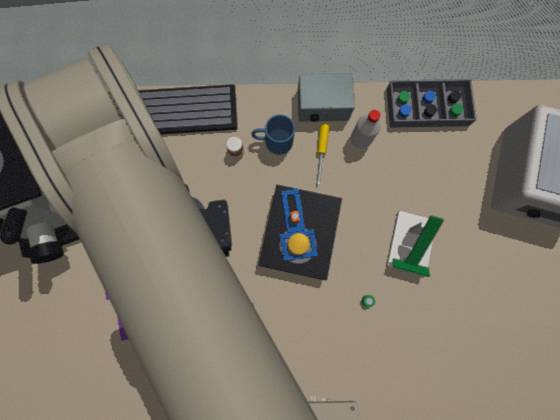

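View pics/side20.png

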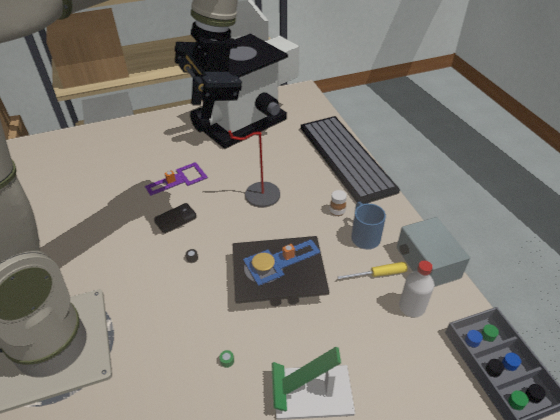

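Run:
```python
from plan import *
a=onz("top",np.mean([(279.5,234),(312.5,229.2),(316.5,255.7),(283.5,260.2)],0),56)-onz("top",(298.44,243.23),75)
b=onz("side",np.mean([(258.5,285.2),(243.3,259.5),(284,274),(268.5,249.5)],0),56)-onz("side",(262.98,261.15),75)
C=cframe(az(7),0)
print(a.round(1),b.round(1),C.inv().apply(a).round(1),C.inv().apply(b).round(1))
for uv in((258.5,285.2),(243.3,259.5),(284,274),(268.5,249.5)):print(onz("side",uv,56).round(1))
for uv in((319,252),(310,240.5)):print("tail side",onz("side",uv,56).round(1))
```

```text
[ -1.3  -0.2 -19. ] [  0.1  -2.2 -19. ] [ -1.3   0.  -19. ] [ -0.2  -2.2 -19. ]
[458.8 -35.   56. ]
[447.7  47.3  56. ]
[523.  -24.9  56. ]
[513.1  56.4  56. ]
tail side [623.2   8.4  56. ]
tail side [616.8  49.3  56. ]
```

Run:
```python
from h import *
s=arm.read_state();print(s["time_s"],np.round(s["force"],1),np.round(s["qd"],3))
print(arm.job_done())
```

```text
27.9333 [ 0.1 -1.3  0.1] [ 0.028  0.019  0.033  0.002  0.009 -0.007  0.008]
the job is handed in; nothing more can be done
None
```

I unhooked the blue carrier and laid it on the sloped rest with its eye end on the ledge and block up. After letting go, I re-gripped the block at a different angle: about 15° off the plate's normal instead of 35°. I then passed the eye tilted over the stud's head, levelled it on the stage, centred it and let go. The job was handed in at about 27.9 s.

**Last checks:**
- **Centring:** the eye middle is 1.3 mm from the stud axis in the top view and 2.2 mm in the side view. The side view shows the far rim under the head, and the outline fits a plate lying flat on the stage. The contact force before release was about 9 N.
- **Robot and bystanders:** the gripper is well clear of everything. In the parts of both views not hidden by the arm, the bystanders and the purple look-alike look unmoved. I judged that by eye, not by comparing the images.

**Disagreements:**
- **Camera calibration:** the two cameras disagree by about 5 mm in y, so I averaged them and checked positions against each other in the same image.
- **Finger ends:** in the images the finger ends sit about 31 mm short of the reported TCP. I allowed for that, and both grasps fitted.

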